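Weigh the crown-cap stock on bottling day

ROBOT

A 6-joint arm with a two-finger parallel gripper is mounted at the origin on the work surface. World frame = base frame: x ahead of the robot, y to its left, z up, the work surface at z = 0. Lengths are in m, angles in degrees, forces in N, time in s.
With the tool pointing down it reaches from about 0.35 to 0.85 m from the base axis. Payload 8.1 kg.
Tool frame: the origin (TCP) lies at the very end of the fingers, on their centre line; the grasp point (between the pads) lies grip_point_offset behind it (grip_point_offset is the distance from the TCP to the grasp point, in m); z points along the fingers, x is the direction in which the jaws open and shut, and the axes are right-handed (so a half turn about z gives the same grasp; the last joint's range is limited). The gripper opens to 93 mm and grips with 3 to 60 N. Pads are 15 mm wide; open, the fingers measure 128 mm over their backs; the gripper's body (75 mm by 188 mm) begins 65 mm behind the grasp point.
Start: joints at [69.076, 7.471, 85.268, -0, 87.261, -4.893], TCP at [0.166, 0.577, 0.219] pointing down, gripper open.
Joint ranges: [-169.43, 169.43], [-51.17, 129.36], [1.28, 143.12], [-76.62, 256.62], [0, 156.53], [-152.29, 152.29]. Speed limits (degrees/s): [136.94, 136.94, 159.86, 180, 180, 180].

INTERFACE

Orientations are given as [roll, pitch, yaw] about the fixed x, y, z axes, in that order (R = Rz(yaw) Ry(pitch) Rx(roll)).
In Python, from station import * gives the robot as it stands.
- The arm moves only by the tool carry_out, never from a script. Its argument "rows" is a list of rows, each an object with "claw": the closure, from 0 (fully open) to 1 (shut); "offset": the shift along the world's x, y, z in cm, a list of three; "delta_rot": the turn, a rotation vector about the world's x, y, z in degrees, a list of three. In form: [{"claw": claw, "offset": [tx, ty, tz], "delta_rot": [ax, ay, az]}, ...]. A call has exactly 10 rows; each row is the pose to reach, as a shift and turn from the pose measured when the call began; what a row does not reach only later rows make up. A row lasts 1/12 s, in which the tool goes at most 41.7 mm and 7.16 degrees, less where a joint would pass 70% of its speed; a pose out of reach is approached as far as the arm can. A call with a gripper value outside its range is refused whole. The fingers move at their own pace and stop on an object; the grip force is fixed at half the most. Time passes only in rows, so rows that repeat a pose let the fingers close, or fill a call up. It gives the time, the measured TCP pose, the force and the opening at its end, in the units of the state.
- sense(): the state, without advancing time (a new reading comes with each control period).
- snapshot(name): name is "scene" or "top"; returns a dict with "img" (384x512x3 uint8, blue, green, red), "fx", "fy", "cx", "cy" (pixels), "cam_to_world" (4x4, takes a point from camera to world coordinates). Camera axes: x right, y down, z forward; pixel columns grow to the right and rows downward; lengths in m; the calibration is good to about 2 mm. A picture is of the moment at which its call begins. There is no depth.
- close_job(): hands the job in, once; it reports no verdict.
Trained networks look in a picture, given as the dict that the camera call returned (one of the last four; its "shot" number tells which), for a name from the list of things; names that differ only in an ending like _2 or _b are one class to them, and where a whole thing is asked for, a point or a joint stands for the part that bears it (a point fixed in the world has none). Each returns a list of dicts, best first, with "confidence" (0 to 1); they miss things now and then, are a little off and sometimes report something else, mostly with a low value. They report only what shows in the picture. A call takes as long as a camera call. They do not tell look-alikes from the thing itself.
- silhouettes(picture, label): "mask" (384x512 bool, what is visible of it) and "box" ([centre column, centre row, width, height] in pixels, round what is visible of it).
The state is a dict: "time_s": time; "joint_pos": joint angles; "dq": joint speeds; "effort": joint torques, N m; "tool_pos": TCP position; "tool_rot": TCP orientation; "wrist_force": force on the tool from outside, world axes, zero at the start; "ft_torque": the same for the moment, N m; "gripper_width": opening from 0.0 (shut) to 1.0 (fully open).
Only numpy, scipy, OpenCV 4.12 (cv2) and the standard library are available. Lean on these libraries where they do the work, as an engineer would, in place of code of your own. Each camera call takes 0.05 s, during which the arm holds its last target.

TASK

Weigh all the cartons of crown caps together: before anything goes on the bench scale, free its transit lock with the flat screwdriver by turning the slotted disc a quarter turn clockwise to its stop. Then stack every carton that is on the table, lying on its long side, in one single column in the middle of the weighing platform, edges flush and square with the platform, let go of it and press the green key fully down to hold the reading. At the end the screwdriver must stand in its block again, the column must still be square, the lock free, and the bottles and the jar left alone.

Things in the scene. Friction and masses are not known exactly. Their poses are not given: they have to be found in the camera images.
- lock (a joint): transit lock of the bench scale: slotted aluminium disc (40 mm across, red pointer mark at one end of the slot) in a round black bezel on the scale's console, facing up. 0 = locked (pointer to the red dot), 1.571 = free to weigh (pointer to the green dot); grows as the disc turns clockwise seen from above; firm stops at 0 and 1.571, starts at 0 to 0.15. Stiff: needs about 0.04 N m, stays where it is left.
- lock_slot (a point): centre of the lock's slot, level with the disc's upper face (54 mm above the table). z is up, x runs along the slot and turns with the disc. The slot is 20 mm long, 4.4 mm wide, 6 mm deep, closed at its ends; the other half of the slot (half a turn) is the same to the blade.
- driver: large flat screwdriver, 0.16 kg, standing blade down in its wooden block. Origin: centre of the handle's underside (shoulder), on the axis; z up along the axis to the handle's end. Handle: dark with teal inlays, a rounded rectangle 36 mm along x by 28 mm along y, from z = 0 to 83 mm; cream line along x on its end. Below it a round shaft 10 mm thick to z = -56 mm, then the flat blade, 12 mm wide along x and 2 mm thick along y, to z = -75 mm.
- driver_tip (a point): middle of the screwdriver's blade edge, 75 mm below the handle's underside on the axis
- holder_hole (a point): centre of the hole's mouth on top of the screwdriver's block, 85 mm above the table; z up. Fixed light wooden block 90 x 76 x 85 mm (x, y, z) on a low 100 x 86 mm foot; square through hole 24 x 24 mm, in which the blade and shaft hang while the handle's underside rests on the top
- scale: fixed bench scale, 200 mm (x) by 320 mm (y), pale grey housing to 46 mm height; origin under its centre on the table, z up. The -y part carries the weighing platform, the +y part the dark console (display, slotted lock, green key; nothing on it but lock and key stands out)
- platform_top (a point): centre of the upper face of the scale's steel weighing platform, 60 mm above the table; the plate is 150 mm (x) by 170 mm (y), x and y along its edges, z up, at (0, -68, 60) mm in the scale's frame; it does not visibly sink under load
- platform: the steel weighing platform itself, fixed on the scale; origin 14 mm below platform_top, same axes
- hold_key (a joint): green round HOLD key on the console, at (45, 115) mm in the scale's frame; 0 = up, 0.006 = fully down (travel 6 mm), springs back, fully down takes 5 N; counts as pressed beyond 0.004
- hold_key_top (a point): middle of the top face of the green key (28 mm across), moves down with it; press straight down
- carton1: closed cardboard carton of crown caps with a red band, 92 mm (x) by 54 mm (y) by 54 mm (z), 0.13 to 0.25 kg, rigid; origin at its centre, x along its length. Lies on one long side on the table; all four long sides are equal. May be absent
- carton2: closed cardboard carton of crown caps with a blue band, 92 mm (x) by 54 mm (y) by 54 mm (z), 0.13 to 0.25 kg, rigid; origin at its centre, x along its length. Lies on one long side on the table; all four long sides are equal. May be absent
- carton3: closed cardboard carton of crown caps with a yellow band, 92 mm (x) by 54 mm (y) by 54 mm (z), 0.13 to 0.25 kg, rigid; origin at its centre, x along its length. Lies on one long side on the table; all four long sides are equal. May be absent
- carton4: closed cardboard carton of crown caps with a green band, 92 mm (x) by 54 mm (y) by 54 mm (z), 0.13 to 0.25 kg, rigid; origin at its centre, x along its length. Lies on one long side on the table; all four long sides are equal. May be absent
- carton5: closed cardboard carton of crown caps with a grey band, 92 mm (x) by 54 mm (y) by 54 mm (z), 0.13 to 0.25 kg, rigid; origin at its centre, x along its length. Lies on one long side on the table; all four long sides are equal. May be absent
- bottle_a: capped brown bottle, silver cap, 62 mm across, 230 mm tall; bystander; origin under its centre, z up
- bottle_b: capped brown bottle, gold cap, 62 mm across, 230 mm tall; bystander; origin under its centre, z up
- sugar_jar: jar of priming sugar, white lid, 80 mm across, 110 mm tall; bystander; origin under its centre, z up
There are look-alikes about, which are no part of the job. What is shaped like the carton3 but pink is not meant.

How it is judged:
By the outcome, as a careful person would: the job done as asked, in the order asked, and still so for the second after the job is handed in, with the robot touching nothing.
Of carton1, carton2, carton3, carton4, carton5 only 3 to 5 are there at a start; the rules pass over those that are not, and their reading is None.
At some moment in a run one of carton1, carton2, carton3, carton4, carton5 may be knocked a few centimetres aside while the robot is not near it.
It also fails if it takes over 210 s, if anything falls off the work surface, if the arm or the gripper's body presses on something with over 40 N, if the wrist force passes 120 N, or if a joint passes its speed limit or range.

## Working session

There is one attempt and no reset: what is moved stays moved. The work goes in short steps, Python scripts to look and compute and a tool call to move; the robot and the scene stay as the last step left them, time stands still between calls to the robot, and variables do not carry over. Pictures are saved under pics/ and viewed, and the job is handed in when it is done.

Besides the shell and the picture viewer there is one more tool, called after "Emit:" as name(argument=value, ...), one argument or row to a line, values as JSON. carry_out: Moves the arm, as the interface text tells. Its arguments: {"type":"object","properties":{"rows":{"type":"array","items":{"type":"object","properties":{"claw":{"type":"number"},"offset":{"type":"array","items":{"type":"number"}},"delta_rot":{"type":"array","items":{"type":"number"}}}}}},"required":["rows"]}

```bash
mkdir -p pics; ls
python3 - <<'E'
from station import *
import cv2,json
import numpy as np
s=sense();print({k:(np.round(v,3).tolist()) for k,v in s.items()})
for n in("scene","top"):
    p=snapshot(n);cv2.imwrite(f"pics/{n}0.png",p["img"]);print(n,p.keys(),p["fx"],p["fy"],p["cx"],p["cy"],np.round(p["cam_to_world"],4).tolist())
E
```

```text
pics
{'time_s': 0.0, 'joint_pos': [69.077, 7.513, 85.33, -0.001, 87.26, -4.892], 'dq': [0.077, -0.058, -0.003, -0.079, 0.052, -0.035], 'effort': [0.002, -55.982, -49.177, 0.077, 0.035, -0.0], 'tool_pos': [0.165, 0.576, 0.218], 'tool_rot': [-179.992, 0.103, 73.969], 'wrist_force': [0.044, -0.854, 0.128], 'ft_torque': [-0.069, -0.023, 0.012], 'gripper_width': 1.002}
scene dict_keys(['img', 'fx', 'fy', 'cx', 'cy', 'cam_to_world', 'shot']) 498.2368412906297 498.2368412906297 259.48175034549547 187.96508105899593 [[0.4853, 0.7033, -0.5195, 1.5247], [0.8743, -0.3873, 0.2925, -0.5572], [0.0045, -0.5962, -0.8028, 1.4826], [0.0, 0.0, 0.0, 1.0]]
top dict_keys(['img', 'fx', 'fy', 'cx', 'cy', 'cam_to_world', 'shot']) 486.88913353860937 486.88913353860937 256.2708731863825 186.5621080786771 [[0.0119, -0.9949, 0.1001, 0.4751], [-0.9999, -0.0121, -0.001, -0.0138], [0.0022, -0.1001, -0.995, 1.4273], [0.0, 0.0, 0.0, 1.0]]
```

View pics/scene0.png

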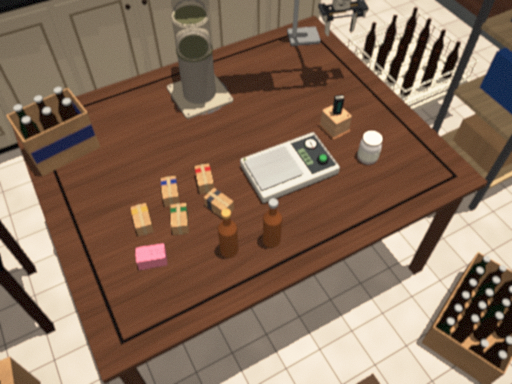

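View pics/top0.png

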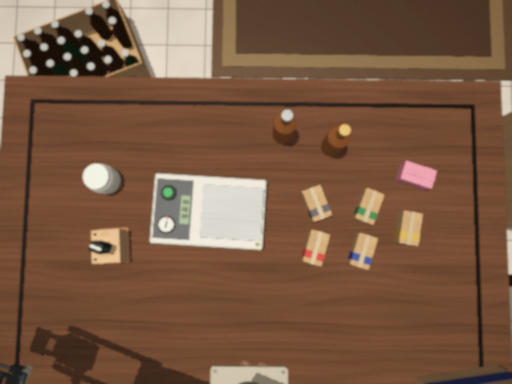

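```bash
cat > h.py <<'E'
from station import *
import cv2, numpy as np
from scipy.spatial.transform import Rotation as R
def proj(p,X):
    X=np.atleast_2d(X);T=np.linalg.inv(p["cam_to_world"]);c=X@T[:3,:3].T+T[:3,3]
    return np.c_[c[:,0]/c[:,2]*p["fx"]+p["cx"],c[:,1]/c[:,2]*p["fy"]+p["cy"]]
def ray(p,uv,z):
    uv=np.atleast_2d(uv);T=np.array(p["cam_to_world"]);d=np.c_[(uv[:,0]-p["cx"])/p["fx"],(uv[:,1]-p["cy"])/p["fy"],np.ones(len(uv))]@T[:3,:3].T
    o=T[:3,3];return o+d*((z-o[2])/d[:,2])[:,None]
def crop(p,x0,y0,x1,y1,k,name,pts=None):
    im=cv2.resize(p["img"][y0:y1,x0:x1],None,fx=k,fy=k,interpolation=cv2.INTER_CUBIC)
    if pts is not None:
        for a in pts:
            a=((np.asarray(a)+.5-[x0,y0])*k).astype(int)
            if a.ndim==1: cv2.circle(im,tuple(map(int,a)),2,(255,0,255),-1)
            else: cv2.polylines(im,[a.reshape(-1,1,2)],True,(255,0,255),1)
    cv2.imwrite("pics/"+name,im)
def st():
    s=sense();print({k:np.round(s[k],4).tolist() for k in("time_s","tool_pos","tool_rot","wrist_force","ft_torque","gripper_width","joint_pos")})
    return s
E
python3 - <<'E'
from h import *
p=snapshot("top");crop(p,80,150,280,270,4,"a.png");crop(p,290,130,450,280,4,"b.png")
q=snapshot("scene");crop(q,230,80,390,210,4,"c.png");crop(q,120,150,250,280,4,"d.png")
for pic,n in((p,"top"),(q,"scene")):
  for l in("carton1","scale","driver","lock","holder_hole","hold_key","platform","bottle_a","sugar_jar"):
    try:
      print(n,l,[(round(r["confidence"],2),np.round(r["box"],1).tolist(),int(r["mask"].sum())) for r in silhouettes(pic,l)])
    except Exception as e: print(n,l,e)
E
```

```text
top carton1 [(0.93, [407.0, 229.0, 30.0, 36.2], 841), (0.92, [319.6, 249.0, 31.2, 35.0], 741), (0.92, [361.6, 251.1, 26.1, 38.4], 721), (0.89, [369.4, 207.9, 28.0, 37.5], 782), (0.63, [414.2, 175.8, 44.4, 29.5], 840), (0.6, [318.6, 204.1, 32.9, 38.7], 670)]
top scale [(0.86, [210.7, 212.2, 111.9, 80.1], 7922)]
top driver [(0.72, [98.1, 246.3, 23.0, 13.0], 242)]
top lock [(0.54, [228.3, 213.8, 67.4, 57.5], 3230), (0.47, [164.8, 225.2, 14.3, 16.0], 119)]
top holder_hole [(0.8, [109.4, 245.3, 39.3, 35.6], 1076)]
top hold_key [(0.64, [169.1, 192.3, 8.8, 6.7], 68), (0.55, [285.4, 126.7, 27.8, 30.4], 601)]
top platform [(0.69, [232.2, 213.8, 65.9, 55.3], 3134)]
top bottle_a [(0.72, [337.0, 141.5, 32.0, 33.2], 675), (0.62, [283.7, 127.8, 27.4, 28.7], 666), (0.39, [100.2, 247.1, 18.5, 13.6], 222)]
top sugar_jar [(0.71, [102.2, 176.2, 36.9, 28.0], 902)]
scene carton1 [(0.94, [220.0, 202.3, 32.6, 26.3], 491), (0.76, [143.4, 219.2, 25.1, 32.9], 502), (0.65, [205.2, 177.6, 21.2, 28.9], 426), (0.61, [150.2, 256.8, 33.6, 28.8], 670), (0.59, [172.5, 193.1, 19.0, 28.8], 448), (0.55, [180.2, 220.2, 22.4, 33.1], 544)]
scene scale [(0.64, [287.9, 167.6, 101.7, 69.9], 3999), (0.33, [338.2, 104.2, 13.0, 22.9], 161)]
scene driver [(0.55, [338.0, 104.0, 12.3, 20.0], 197), (0.43, [309.7, 144.2, 8.0, 9.4], 71)]
scene lock [(0.52, [310.5, 143.6, 10.7, 7.8], 65)]
scene holder_hole [(0.78, [334.1, 121.6, 28.9, 36.2], 686), (0.52, [287.6, 168.2, 102.3, 73.9], 4090), (0.5, [271.4, 224.6, 21.0, 48.7], 690)]
scene hold_key [(0.41, [322.6, 157.9, 8.6, 3.9], 38)]
scene platform [(0.69, [274.8, 166.2, 56.0, 44.7], 1475)]
scene bottle_a [(0.96, [227.8, 233.8, 17.1, 49.9], 760), (0.93, [271.7, 224.6, 21.8, 49.3], 718)]
scene sugar_jar [(0.81, [369.9, 146.4, 19.6, 28.7], 615), (0.4, [274.2, 166.4, 57.3, 42.9], 1548), (0.31, [172.8, 192.7, 17.5, 26.6], 458)]
```

View pics/a.png

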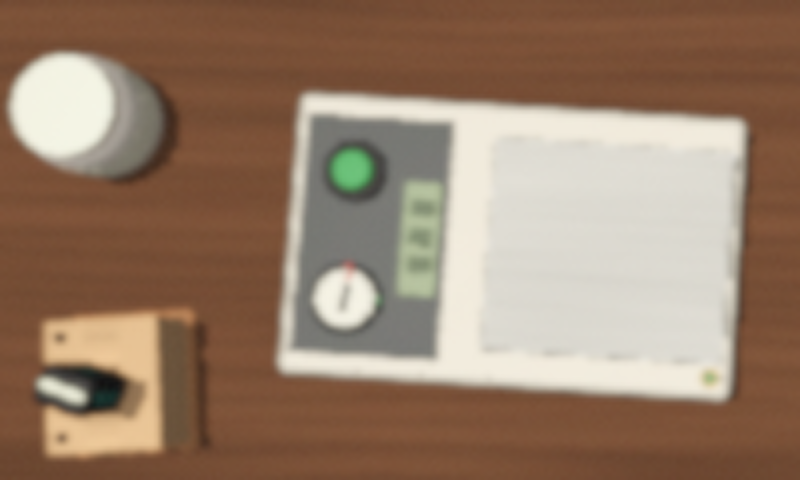

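View pics/b.png

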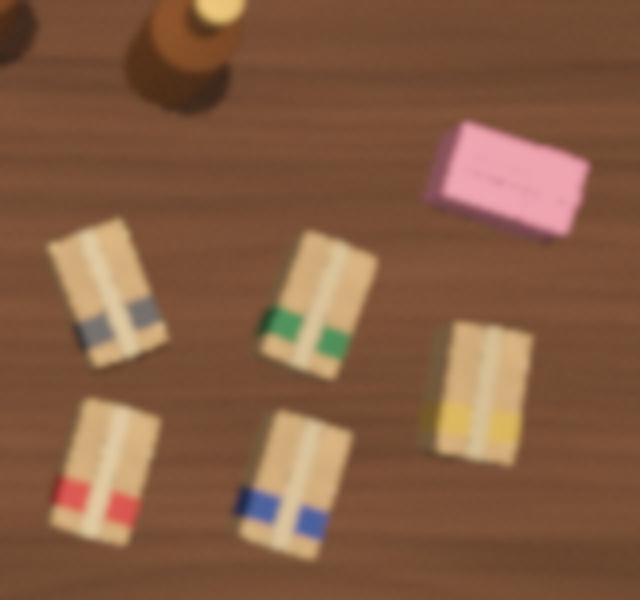

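View pics/c.png

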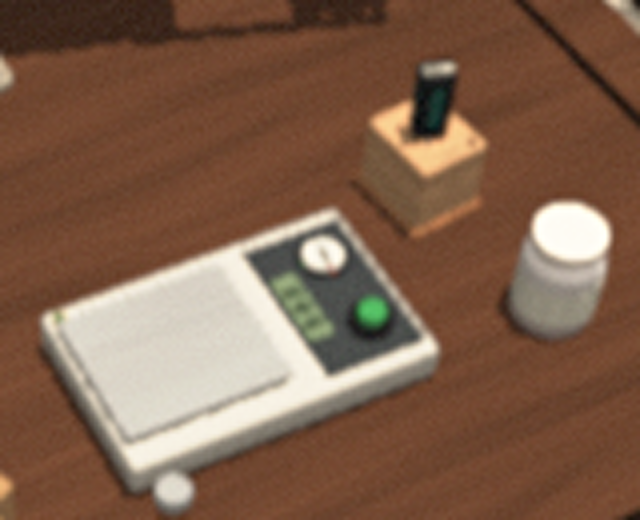

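View pics/d.png

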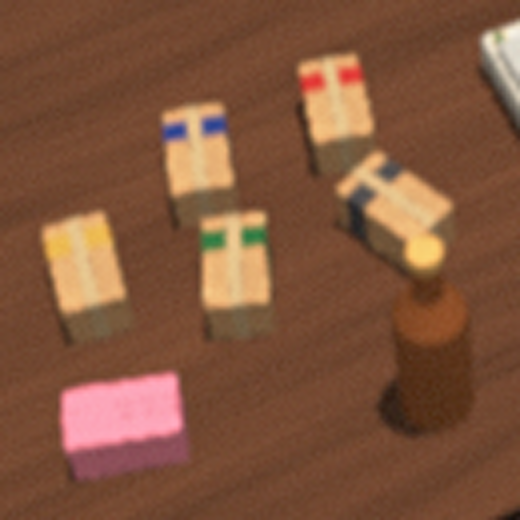

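```bash
python3 -c "
import station;print([n for n in dir(station) if not n.startswith('_')]); print(getattr(station,'grip_point_offset',None))"
cat > fit.py <<'E'
from h import *
from scipy.optimize import minimize
S=8
def faces_box(x,y,yaw,z0,z1,lx,ly,ox=0,oy=0):
    c,s=np.cos(yaw),np.sin(yaw)
    b=np.array([[1,1],[-1,1],[-1,-1],[1,-1]])*[lx/2,ly/2]+[ox,oy]
    b=b@np.array([[c,s],[-s,c]])+[x,y]
    lo=np.c_[b,np.full(4,z0)];hi=np.c_[b,np.full(4,z1)]
    F=[]
    for i in range(4):
        j=(i+1)%4;F.append(np.array([lo[i],lo[j],hi[j],hi[i]]))
    F.append(hi);return F
def vis(p,f):
    n=np.cross(f[1]-f[0],f[2]-f[1]);return n@(np.array(p["cam_to_world"])[:3,3]-f.mean(0))>0
def weights(p,F,win):
    x0,y0,x1,y1=win;W,H=x1-x0,y1-y0
    lab=np.zeros((H*S,W*S),np.uint8);k=0
    for f in F:
        if not vis(p,f):continue
        k+=1;uv=(proj(p,f)+0.5-[x0,y0])*S-0.5
        cv2.fillConvexPoly(lab,np.round(uv*16).astype(np.int32),k,shift=4)
    w=[cv2.resize((lab==i).astype(np.float32),(W,H),interpolation=cv2.INTER_AREA) for i in range(k+1)]
    return np.stack([cv2.GaussianBlur(a,(0,0),0.7) for a in w],-1)
def cost(p,F,win):
    x0,y0,x1,y1=win;w=weights(p,F,win);A=w.reshape(-1,w.shape[-1]);I=p["img"][y0:y1,x0:x1].reshape(-1,3).astype(float)
    c,_,_,_=np.linalg.lstsq(A,I,rcond=None)
    r=np.abs(A@c-I);return np.minimum(r,60).__pow__(2).mean()
def fit(pics,facefn,th0,wins,step=(0.006,0.006,0.06)):
    f=lambda t:sum(cost(p,facefn(*t),w) for p,w in zip(pics,wins))
    th0=np.array(th0,float);sx=np.vstack([th0]+[th0+np.eye(len(th0))[i]*step[i] for i in range(len(th0))])
    r=minimize(f,th0,method="Nelder-Mead",options=dict(initial_simplex=sx,xatol=2e-5,fatol=1e-4,maxiter=200))
    r=minimize(f,r.x,method="Nelder-Mead",options=dict(initial_simplex=np.vstack([r.x]+[r.x+np.eye(len(th0))[i]*step[i]*-.4 for i in range(len(th0))]),xatol=2e-5,fatol=1e-4,maxiter=200))
    return r.x,r.fun
def win(p,F,m=5):
    uv=proj(p,np.vstack(F));a=np.floor(uv.min(0))-m;b=np.ceil(uv.max(0))+m
    return max(0,int(a[0])),max(0,int(a[1])),min(512,int(b[0])),min(384,int(b[1]))
def carton(x,y,yaw,z=0):return faces_box(x,y,yaw,z,z+.054,.092,.054)
def scale(x,y,yaw):return faces_box(x,y,yaw,0,.046,.2,.32)
def scale2(x,y,yaw):return faces_box(x,y,yaw,0,.046,.2,.32)+faces_box(x,y,yaw,.046,.060,.15,.17,0,-.068)
def holder(x,y,yaw):return faces_box(x,y,yaw,0,.085,.09,.076)
E
python3 - <<'E'
from fit import *
p=snapshot("top");q=snapshot("scene")
def run(nm,fn,uv,z,yaw):
    g=ray(p,uv,z)[0];th=[g[0],g[1],yaw]
    for pics in([p],[q],[p,q]):
        ws=[win(a,fn(*th)) for a in pics]
        x,f=fit(pics,fn,th,ws);print(nm,len(pics),np.round(x[:2]*1000,1),np.round(np.degrees(x[2]),2),round(f,1))
    return x
out={}
C={"c1":((105+0)/4+290,472/4+130,-12),"c2":(296/4+290,484/4+130,-14),"c3":(484/4+290,392/4+130,-6),"c4":(320/4+290,304/4+130,-16),"c5":(108/4+290,292/4+130,18),"pink":(514/4+290,178/4+130,75)}
for k,v in C.items(): out[k]=run(k,carton,v[:2],.054,np.radians(v[2]))
out["scale"]=run("scale",scale,(80+512/4,150+246/4),.046,np.radians(-3))
out["scale2"]=run("scale2",scale2,(80+512/4,150+246/4),.046,np.radians(-3))
out["holder"]=run("holder",holder,(80+100/4,150+388/4),.085,0.)
np.savez("fit0.npz",**out)
fn={"scale":scale,"scale2":scale2,"holder":holder}
P=[];Q=[]
for k,v in out.items():
    for f in fn.get(k,carton)(*v):
        if vis(p,f):P.append(proj(p,f))
        if vis(q,f):Q.append(proj(q,f))
crop(p,80,120,450,290,2,"a1.png",P);crop(q,110,80,370,280,3,"c1.png",Q)
E
```

```text
['PlanningError', 'close_job', 'grip_point_offset', 'sense', 'silhouettes', 'snapshot']
0.0188
c1 1 [ 444.  -184.8] -15.61 157.4
c1 1 [ 445.8 -185.3] -15.6 420.8
c1 2 [ 444.5 -185. ] -15.53 584.9
c2 1 [ 436.6 -317.9] -17.25 218.0
c2 1 [ 437.8 -317.5] -16.72 455.2
c2 2 [ 437.1 -317.8] -17.04 677.1
c3 1 [ 502.3 -450.7] -9.53 47.1
c3 1 [ 503.5 -450.5] -9.8 45.9
c3 2 [ 503.  -450.6] -9.47 95.9
c4 1 [ 563.1 -336.1] -21.1 156.3
c4 1 [ 564.1 -335.8] -21.43 273.4
c4 2 [ 563.7 -336.1] -21.28 432.9
c5 1 [ 569.9 -187. ] 21.7 173.4
c5 1 [ 569.4 -188.8] 20.15 438.6
c5 2 [ 570.  -187.6] 21.02 625.6
pink 1 [ 654.5 -476.1] 72.08 22.9
pink 1 [ 655.6 -476.2] 71.74 48.4
pink 2 [ 655.  -476.5] 71.87 76.2
scale 1 [543.1 121.5] -2.92 853.1
scale 1 [546.9 118.6] -2.9 737.1
scale 2 [543.7 121. ] -2.93 1635.7
scale2 1 [543.2 121.7] -2.9 871.6
scale2 1 [530.  133.8] -1.56 639.8
scale2 2 [543.1 121.7] -2.93 1581.6
holder 1 [442.4 396. ] 4.25 776.8
holder 1 [447.4 393.9] 5.91 615.1
holder 2 [442.7 395.4] 4.65 1413.9
```

View pics/a1.png

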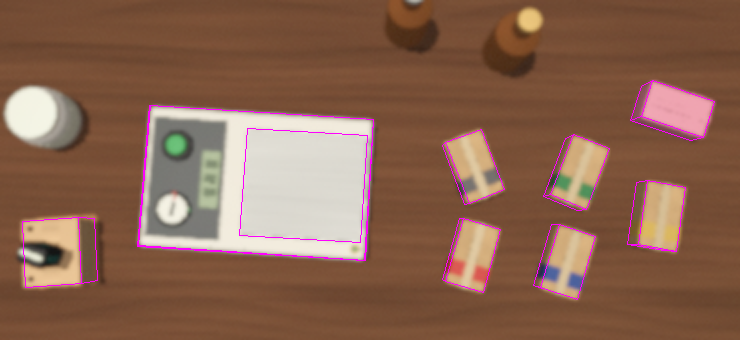

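View pics/c1.png

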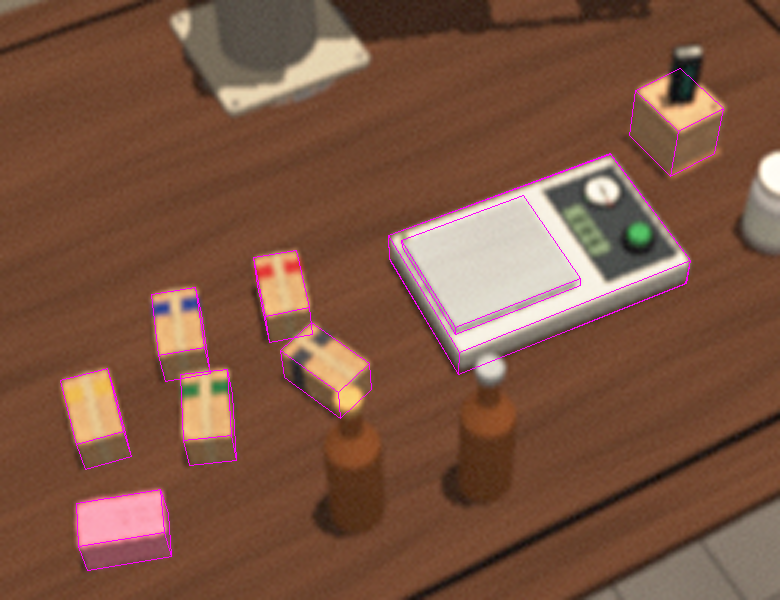

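```bash
cat >> fit.py <<'E'
def lockf(x,y,rb=.026):
    a=np.linspace(0,2*np.pi,48,endpoint=False);c=np.c_[np.cos(a),np.sin(a)]
    return [np.c_[c*rb+[x,y],np.full(48,.050)],np.c_[c*.02+[x,y],np.full(48,.054)]]
def driver(x,y,yaw,z=.085):return faces_box(x,y,yaw,z,z+.083,.036,.028)
def rect(p,cx,cy,z,h,n,name,yaw=0):
    # image up=+x world, left=+y
    r,c=np.mgrid[0:n,0:n];X=cx+(n/2-r)/n*2*h;Y=cy+(n/2-c)/n*2*h
    uv=proj(p,np.c_[X.ravel(),Y.ravel(),np.full(n*n,z)]).astype(np.float32).reshape(n,n,2)
    im=cv2.remap(p["img"],uv,None,cv2.INTER_CUBIC);cv2.imwrite("pics/"+name,im);return im
E
python3 - <<'E'
from fit import *
p=snapshot("top");q=snapshot("scene")
g=ray(p,(80+345/4,150+298/4),.054)[0]
for pics in([p],[q],[p,q]):
    ws=[win(a,lockf(g[0],g[1],.02),3) for a in pics]
    x,f=fit(pics,lockf,g[:2],ws,(.004,.004));print("lock",np.round(x*1000,1),f)
d=(x-[.5433,.1214]);y=np.radians(-2.93);print("in scale",np.round([np.cos(y)*d[0]+np.sin(y)*d[1],-np.sin(y)*d[0]+np.cos(y)*d[1]],4))
ims=[rect(a,x[0],x[1],.054,.035,400,"l.png") for a in(p,q)];cv2.imwrite("pics/lock.png",np.hstack(ims))
for yaw0 in(60,90,120):
  for pics in([p],[q],[p,q]):
    th=[.440,.394,np.radians(yaw0)];ws=[win(a,driver(*th),2) for a in pics]
    r,f=fit(pics,driver,th,ws);print("drv",np.round(r[:2]*1000,1),np.degrees(r[2]),f)
ims=[rect(a,.44,.394,.168,.035,400,"l.png") for a in(p,q)];cv2.imwrite("pics/drv.png",np.hstack(ims))
ims=[rect(a,.44,.394,.085,.06,400,"l.png") for a in(p,q)];cv2.imwrite("pics/hol.png",np.hstack(ims))
E
```

```text
lock [504.3 238.5] 124.8148688422703
lock [506.9 237.6] 1094.6339251268262
lock [505.  238.3] 1299.2883025659314
in scale [-0.0442  0.1148]
drv [439.7 403.8] 84.94103714420898 1312.0774675347961
drv [436.8 399.7] 66.57596618732761 1404.5641875173942
drv [439.3 402. ] 84.56075178583414 2793.574674476654
drv [439.8 401.9] 87.32773579406724 1308.9846670092452
drv [436.2 398.6] 68.25854747379874 1635.9025914669614
drv [439.6 401.8] 87.62430229978895 3002.1269487263908
drv [439.6 404. ] 85.5473196469579 1311.3247912246438
drv [437.8 403. ] 128.60510881187662 1600.0109808890356
drv [439.4 402.3] 84.65610831115747 2989.471259539819
```

View pics/lock.png

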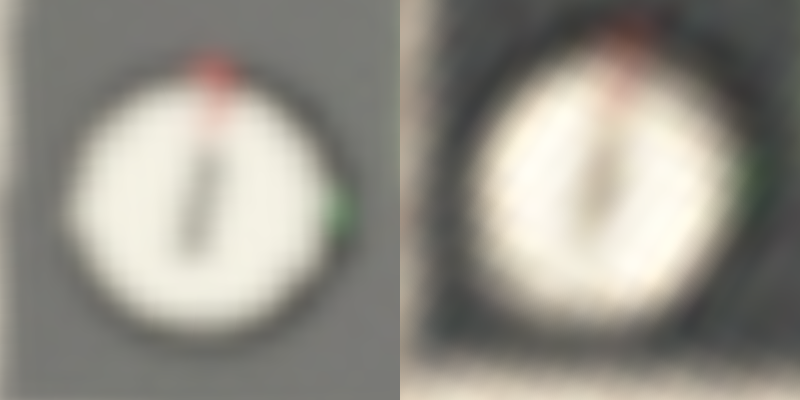

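View pics/drv.png

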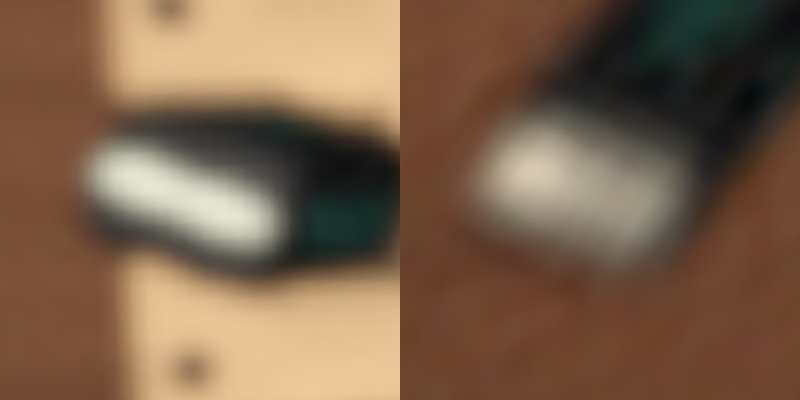

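View pics/hol.png

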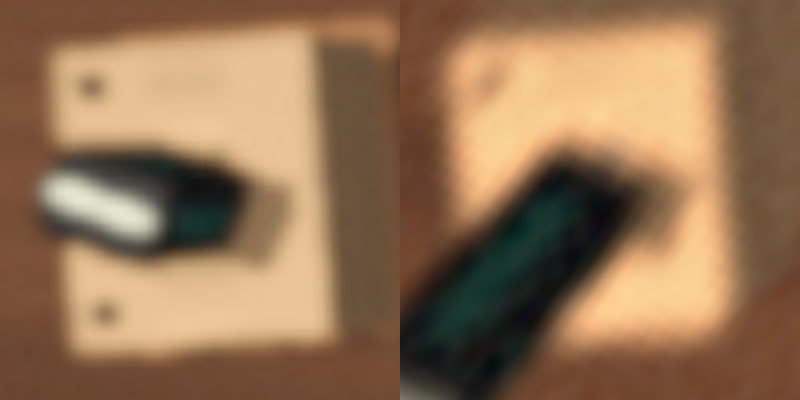

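Run:
```python
from fit import *
p=snapshot("top");q=snapshot("scene")
def pca(w,h,cx,cy):
    n=w.shape[0];r,c=np.mgrid[0:n,0:n];X=(cx+(n/2-r)/n*2*h);Y=cy+(n/2-c)/n*2*h
    m=np.array([(w*X).sum(),(w*Y).sum()])/w.sum();dx,dy=X-m[0],Y-m[1]
    C=np.array([[(w*dx*dx).sum(),(w*dx*dy).sum()],[(w*dx*dy).sum(),(w*dy*dy).sum()]])/w.sum()
    e,v=np.linalg.eigh(C);return m*1000,np.degrees(np.arctan2(v[1,1],v[0,1])),np.sqrt(e)*1000
for a in(p,q):
    im=rect(a,.44,.396,.168,.022,300,"t.png").astype(float)
    g=im.min(2); 
    for t in(110,140):
        w=np.clip(g-t,0,60);print("drv",pca(w,.022,.44,.396))
    im=rect(a,.5043,.2385,.054,.0125,300,"t.png").astype(float);g=im.mean(2)
    for t in(20,40): w=np.clip(g.max()-t-g,0,None)*(im[...,2]-im[...,1]<25);print("slot",pca(w,.0125,.5043,.2385))
    im=rect(a,.5043,.2385,.054,.035,400,"t.png").astype(float);w=np.clip(im[...,2]-im[...,1]-20,0,None);print("red",pca(w,.035,.5043,.2385)[0])
    b=np.clip(im[...,1]-im[...,2]-15,0,None);print("green",pca(b,.035,.5043,.2385)[0])
```

```text
drv (array([437.95071549, 395.1324154 ]), np.float64(-163.86639259232118), array([ 8.59512062, 11.46161738]))
drv (array([439.68200541, 396.62133282]), np.float64(61.70605766043727), array([4.99172441, 8.09522064]))
slot (array([504.34394207, 238.25719868]), np.float64(168.38681134050253), array([1.68071476, 5.05222129]))
slot (array([503.90736672, 238.35000632]), np.float64(167.55152158243504), array([0.9827354 , 4.06211219]))
red [526.08618583 235.52840251]
green [502.31540111 213.6945888 ]
drv (array([443.24856533, 400.86735683]), np.float64(72.69898227778917), array([3.12758915, 6.94220072]))
drv (array([444.43338727, 404.39289041]), np.float64(76.81972355135402), array([2.12716592, 3.1212454 ]))
slot (array([507.33052324, 238.49776317]), np.float64(158.7783871475703), array([2.49744737, 5.50808267]))
slot (array([508.03243395, 238.20776776]), np.float64(165.53229207933154), array([1.48951858, 3.57426753]))
red [527.9190652  234.51173029]
green [nan nan]<stdin>:5: RuntimeWarning: invalid value encountered in divide
```

```bash
cat >> h.py <<'E'
def go(pos,yaw):
    s=sense();d=(np.array(pos)-s["tool_pos"])*100
    Rc=R.from_euler("xyz",s["tool_rot"],degrees=True);Rt=R.from_euler("xyz",[180,0,yaw],degrees=True)
    rv=(Rt*Rc.inv()).as_rotvec(degrees=True)
    print("pos",np.round(s["tool_pos"],4).tolist(),"rot",np.round(s["tool_rot"],2).tolist(),"F",np.round(s["wrist_force"],2).tolist(),"T",np.round(s["ft_torque"],3).tolist(),"w",round(float(s["gripper_width"]),3),"t",round(s["time_s"],2))
    print("OFFSET cm",np.round(d,2).tolist(),"ROT",np.round(rv,1).tolist())
E
python3 -c "
from h import *
go([.440,.397,.25],-17)"
```

```text
pos [0.1657, 0.5767, 0.2186] rot [-180.0, -0.0, 73.97] F [0.17, 0.06, -0.65] T [-0.026, 0.038, 0.04] w 1.0 t 1.4
OFFSET cm [27.43, -17.97, 3.14] ROT [-0.0, 0.0, -91.0]
```

Emit:
carry_out(
  rows=[
    {"claw": 0,"offset": [3,-2,3],"delta_rot": [0,0,-7]},
    {"claw": 0,"offset": [6,-4,3.1],"delta_rot": [0,0,-14]},
    {"claw": 0,"offset": [9,-6,3.1],"delta_rot": [0,0,-21]},
    {"claw": 0,"offset": [12.5,-8,3.1],"delta_rot": [0,0,-28]},
    {"claw": 0,"offset": [16,-10,3.1],"delta_rot": [0,0,-35]},
    {"claw": 0,"offset": [19,-12,3.1],"delta_rot": [0,0,-42]},
    {"claw": 0,"offset": [22,-14,3.1],"delta_rot": [0,0,-49]},
    {"claw": 0,"offset": [25,-16,3.1],"delta_rot": [0,0,-56]},
    {"claw": 0,"offset": [27,-17.5,3.1],"delta_rot": [0,0,-63]},
    {"claw": 0,"offset": [27.4,-18,3.1],"delta_rot": [0,0,-70]},
  ],
)

```text
time_s: 2.23
tool_pos: [0.443, 0.3938, 0.2495]
tool_rot: [179.9, -0.1, 3.4]
wrist_force: [0.4, 1.1, -0.5]
gripper_width: 1.0
```

```bash
python3 -c "
from h import *
go([.440,.397,.18],-17)"
```

```text
pos [0.443, 0.3938, 0.2495] rot [179.94, -0.06, 3.41] F [0.43, 1.06, -0.5] T [-0.04, 0.099, -0.011] w 1.0 t 2.23
OFFSET cm [-0.3, 0.32, -6.95] ROT [0.1, 0.0, -20.4]
```

Emit:
carry_out(
  rows=[
    {"claw": 0,"offset": [-0.3,0.3,0],"delta_rot": [0,0,-7]},
    {"claw": 0,"offset": [-0.3,0.3,0],"delta_rot": [0,0,-14]},
    {"claw": 0,"offset": [-0.3,0.3,-1],"delta_rot": [0,0,-20.4]},
    {"claw": 0,"offset": [-0.3,0.3,-3],"delta_rot": [0,0,-20.4]},
    {"claw": 0,"offset": [-0.3,0.3,-5],"delta_rot": [0,0,-20.4]},
    {"claw": 0,"offset": [-0.3,0.3,-6],"delta_rot": [0,0,-20.4]},
    {"claw": 0,"offset": [-0.3,0.3,-6.5],"delta_rot": [0,0,-20.4]},
    {"claw": 0,"offset": [-0.3,0.3,-6.5],"delta_rot": [0,0,-20.4]},
    {"claw": 0,"offset": [-0.3,0.3,-6.5],"delta_rot": [0,0,-20.4]},
    {"claw": 0,"offset": [-0.3,0.3,-6.5],"delta_rot": [0,0,-20.4]},
  ],
)

```text
time_s: 3.07
tool_pos: [0.4406, 0.3973, 0.186]
tool_rot: [-180.0, -0.1, -17.0]
wrist_force: [-0.2, -0.1, 0.2]
gripper_width: 1.001
```

Run:
```python
from h import *
go([.440,.397,.106],-17)
p=snapshot("top");q=snapshot("scene")
crop(p,60,190,180,290,4,"e1.png");crop(q,280,50,400,150,4,"e2.png")
cv2.imwrite("pics/e.png",np.hstack([cv2.resize(cv2.imread("pics/e%d.png"%i),(400,333)) for i in(1,2)]))
```

```text
pos [0.4406, 0.3973, 0.186] rot [-179.96, -0.12, -16.99] F [-0.16, -0.09, 0.23] T [-0.022, 0.104, -0.015] w 1.001 t 3.07
OFFSET cm [-0.06, -0.03, -8.0] ROT [-0.0, 0.1, -0.0]
```

View pics/e.png

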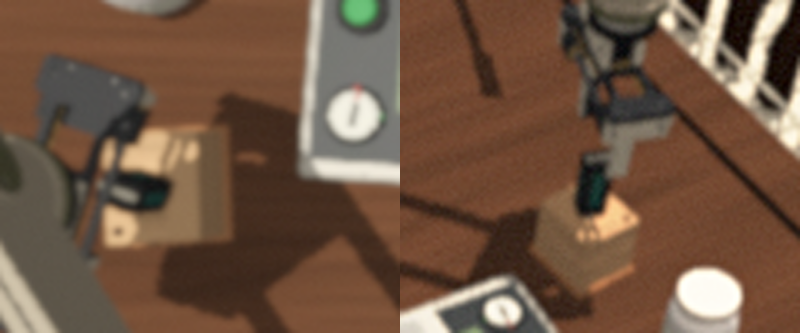

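Emit:
carry_out(
  rows=[
    {"claw": 0,"offset": [0,0,-2],"delta_rot": [0,0,0]},
    {"claw": 0,"offset": [0,0,-4],"delta_rot": [0,0,0]},
    {"claw": 0,"offset": [0,0,-6],"delta_rot": [0,0,0]},
    {"claw": 0,"offset": [0,0,-7.5],"delta_rot": [0,0,0]},
    {"claw": 0,"offset": [0,0,-7.8],"delta_rot": [0,0,0]},
    {"claw": 0.5,"offset": [0,0,-7.8],"delta_rot": [0,0,0]},
    {"claw": 1,"offset": [0,0,-7.8],"delta_rot": [0,0,0]},
    {"claw": 1,"offset": [0,0,-7.8],"delta_rot": [0,0,0]},
    {"claw": 1,"offset": [0,0,-7.8],"delta_rot": [0,0,0]},
    {"claw": 1,"offset": [0,0,-7.8],"delta_rot": [0,0,0]},
  ],
)

```text
time_s: 4.0
tool_pos: [0.4413, 0.3978, 0.1092]
tool_rot: [-179.9, -0.2, -17.0]
wrist_force: [0.2, 0.1, 1.3]
gripper_width: 0.69
```

Emit:
carry_out(
  rows=[
    {"claw": 1,"offset": [0,0,0],"delta_rot": [0,0,0]},
    {"claw": 1,"offset": [0,0,0],"delta_rot": [0,0,0]},
    {"claw": 1,"offset": [0,0,0],"delta_rot": [0,0,0]},
    {"claw": 1,"offset": [0,0,0],"delta_rot": [0,0,0]},
    {"claw": 1,"offset": [0,0,0.3],"delta_rot": [0,0,0]},
    {"claw": 1,"offset": [0,0,1],"delta_rot": [0,0,0]},
    {"claw": 1,"offset": [0,0,3],"delta_rot": [0,0,0]},
    {"claw": 1,"offset": [0,0,6],"delta_rot": [0,0,0]},
    {"claw": 1,"offset": [0,0,9],"delta_rot": [0,0,0]},
    {"claw": 1,"offset": [0,0,10],"delta_rot": [0,0,0]},
  ],
)

```text
time_s: 4.83
tool_pos: [0.4429, 0.3992, 0.215]
tool_rot: [-179.5, -0.4, -17.0]
wrist_force: [-0.4, 0.9, -0.9]
gripper_width: 0.301
```

Run:
```python
from h import *
go([.5043,.2385,.22],79)
p=snapshot("top");q=snapshot("scene")
crop(p,60,190,180,290,4,"e1.png");crop(q,280,50,400,150,4,"e2.png")
cv2.imwrite("pics/e_2.png",np.hstack([cv2.resize(cv2.imread("pics/e%d.png"%i),(400,333)) for i in(1,2)]))
```

```text
pos [0.4429, 0.3992, 0.215] rot [-179.54, -0.42, -16.98] F [-0.44, 0.91, -0.88] T [-0.061, 0.014, -0.02] w 0.301 t 4.83
OFFSET cm [6.14, -16.07, 0.5] ROT [-0.7, 0.1, 96.0]
```

View pics/e_2.png

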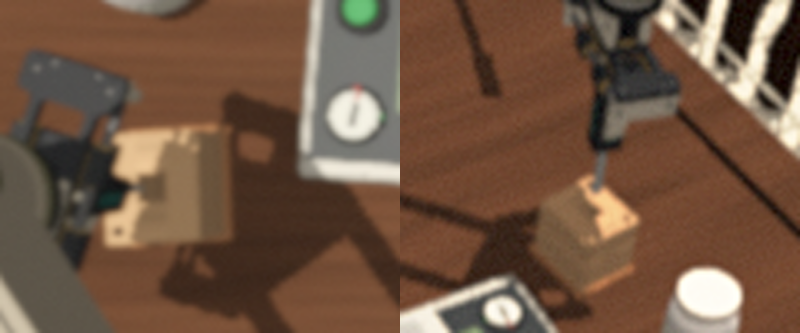

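Emit:
carry_out(
  rows=[
    {"claw": 1,"offset": [0,-1,0.5],"delta_rot": [-0.5,0,5]},
    {"claw": 1,"offset": [1,-3,0.5],"delta_rot": [-0.7,0,12]},
    {"claw": 1,"offset": [2,-5,0.5],"delta_rot": [-0.7,0,19]},
    {"claw": 1,"offset": [3,-7,0.5],"delta_rot": [-0.7,0,26]},
    {"claw": 1,"offset": [4,-10,0.5],"delta_rot": [-0.7,0,33]},
    {"claw": 1,"offset": [5,-12,0.5],"delta_rot": [-0.7,0,40]},
    {"claw": 1,"offset": [5.6,-14,0.5],"delta_rot": [-0.7,0,47]},
    {"claw": 1,"offset": [6,-15.5,0.5],"delta_rot": [-0.7,0,54]},
    {"claw": 1,"offset": [6.1,-16,0.5],"delta_rot": [-0.7,0,61]},
    {"claw": 1,"offset": [6.1,-16,0.5],"delta_rot": [-0.7,0,68]},
  ],
)

```text
time_s: 5.77
tool_pos: [0.5031, 0.2369, 0.2145]
tool_rot: [179.9, 0.0, 51.2]
wrist_force: [0.0, 1.4, -1.4]
gripper_width: 0.299
```

Run:
```python
from h import *
go([.5043,.2385,.18],79)
```

```text
pos [0.5031, 0.2369, 0.2145] rot [179.88, 0.01, 51.25] F [0.04, 1.42, -1.44] T [-0.057, 0.015, 0.045] w 0.299 t 5.77
OFFSET cm [0.12, 0.16, -3.45] ROT [0.1, 0.1, 27.8]
```

Emit:
carry_out(
  rows=[
    {"claw": 1,"offset": [0.1,0.15,-0.5],"delta_rot": [0,0,7]},
    {"claw": 1,"offset": [0.1,0.15,-1.5],"delta_rot": [0,0,14]},
    {"claw": 1,"offset": [0.1,0.15,-2.5],"delta_rot": [0,0,21]},
    {"claw": 1,"offset": [0.1,0.15,-3.2],"delta_rot": [0,0,27.8]},
    {"claw": 1,"offset": [0.1,0.15,-3.5],"delta_rot": [0,0,27.8]},
    {"claw": 1,"offset": [0.1,0.15,-3.5],"delta_rot": [0,0,27.8]},
    {"claw": 1,"offset": [0.1,0.15,-3.5],"delta_rot": [0,0,27.8]},
    {"claw": 1,"offset": [0.1,0.15,-3.5],"delta_rot": [0,0,27.8]},
    {"claw": 1,"offset": [0.1,0.15,-3.5],"delta_rot": [0,0,27.8]},
    {"claw": 1,"offset": [0.1,0.15,-3.5],"delta_rot": [0,0,27.8]},
  ],
)

```text
time_s: 6.6
tool_pos: [0.5044, 0.2385, 0.1801]
tool_rot: [179.8, -0.0, 79.0]
wrist_force: [-1.0, -0.1, -2.0]
gripper_width: 0.3
```

Run:
```python
from h import *
go([.5043,.2385,.155],79)
p=snapshot("top");q=snapshot("scene")
crop(p,110,180,210,270,5,"e1.png");crop(q,280,90,360,170,5,"e2.png")
cv2.imwrite("pics/e_3.png",np.hstack([cv2.resize(cv2.imread("pics/e%d.png"%i),(400,360)) for i in(1,2)]))
```

```text
pos [0.5044, 0.2385, 0.1801] rot [179.83, -0.02, 78.98] F [-0.99, -0.14, -1.99] T [0.006, -0.004, -0.027] w 0.3 t 6.6
OFFSET cm [-0.01, -0.0, -2.51] ROT [0.0, 0.2, 0.0]
```

View pics/e_3.png

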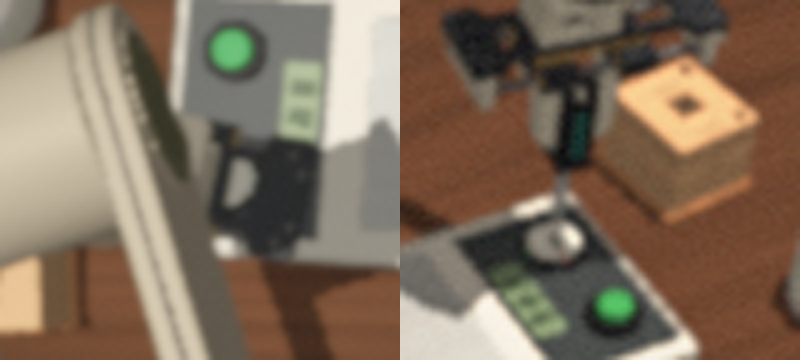

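Run:
```python
from h import *
q=snapshot("scene")
crop(q,295,95,355,145,12,"f.png",[proj(q,[[.5044,.2385,.0815]])[0],proj(q,[[.5044,.2385,.1565]])[0]])
print(ray(q,(337.4,112.9),.085))
```

```text
[[0.44632606 0.39952952 0.085     ]]
```

View pics/f.png

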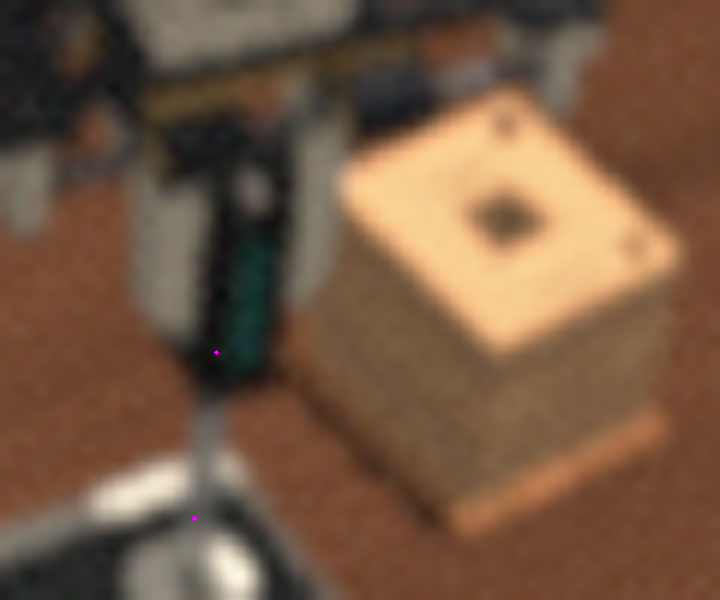

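Emit:
carry_out(
  rows=[
    {"claw": 1,"offset": [0,0,-1],"delta_rot": [0,0.2,0]},
    {"claw": 1,"offset": [0,0,-1.8],"delta_rot": [0,0.2,0]},
    {"claw": 1,"offset": [0,0,-2.2],"delta_rot": [0,0.2,0]},
    {"claw": 1,"offset": [0,0,-2.4],"delta_rot": [0,0.2,0]},
    {"claw": 1,"offset": [0,0,-2.5],"delta_rot": [0,0.2,0]},
    {"claw": 1,"offset": [0,0,-2.6],"delta_rot": [0,0.2,0]},
    {"claw": 1,"offset": [0,0,-2.7],"delta_rot": [0,0.2,0]},
    {"claw": 1,"offset": [0,0,-2.8],"delta_rot": [0,0.2,0]},
    {"claw": 1,"offset": [0,0,-2.9],"delta_rot": [0,0.2,0]},
    {"claw": 1,"offset": [0,0,-2.9],"delta_rot": [0,0.2,0]},
  ],
)

```text
time_s: 7.58
tool_pos: [0.5045, 0.2386, 0.1514]
tool_rot: [-180.0, 0.0, 79.0]
wrist_force: [0.2, 0.1, 1.6]
gripper_width: 0.302
```

Run:
```python
from h import *
go([.5043,.2385,.148],79)
```

```text
pos [0.5045, 0.2386, 0.1514] rot [-180.0, 0.01, 79.02] F [0.16, 0.14, 1.61] T [-0.077, 0.154, -0.018] w 0.302 t 7.58
OFFSET cm [-0.02, -0.01, -0.34] ROT [0.0, -0.0, -0.0]
```

Emit:
carry_out(
  rows=[
    {"claw": 1,"offset": [0,0,-0.05],"delta_rot": [0,0,0]},
    {"claw": 1,"offset": [0,0,-0.1],"delta_rot": [0,0,0]},
    {"claw": 1,"offset": [0,0,-0.15],"delta_rot": [0,0,0]},
    {"claw": 1,"offset": [0,0,-0.15],"delta_rot": [0,0,0]},
    {"claw": 1,"offset": [0,0,-0.15],"delta_rot": [0,0,0]},
    {"claw": 1,"offset": [0,0,-0.15],"delta_rot": [0,0,0]},
    {"claw": 1,"offset": [0,0,-0.15],"delta_rot": [0,0,0]},
    {"claw": 1,"offset": [0,0,-0.15],"delta_rot": [0,0,0]},
    {"claw": 1,"offset": [0,0,-0.15],"delta_rot": [0,0,0]},
    {"claw": 1,"offset": [0,0,-0.15],"delta_rot": [0,0,0]},
  ],
)

```text
time_s: 8.42
tool_pos: [0.5047, 0.2386, 0.1512]
tool_rot: [180.0, -0.0, 79.0]
wrist_force: [-3.6, -1.5, 8.6]
gripper_width: 0.304
```

Run:
```python
from h import *
go([.5043,.2385,.148],79)
```

```text
pos [0.5047, 0.2386, 0.1512] rot [179.97, -0.01, 79.02] F [-3.58, -1.52, 8.57] T [-0.451, 1.017, 0.009] w 0.304 t 8.42
OFFSET cm [-0.04, -0.01, -0.32] ROT [-0.0, 0.0, -0.0]
```

Run:
```python
from h import *
q=snapshot("scene")
tip=q and proj(q,[[.5047,.2386,.054]])[0]
sl=[[.5043+a*np.cos(np.radians(-11)),.2385+a*np.sin(np.radians(-11)),.054] for a in(-.01,.01)]
crop(q,290,120,340,160,16,"g0.png");crop(q,290,120,340,160,16,"g1.png",[tip]+[x for x in proj(q,sl)])
cv2.imwrite("pics/g.png",np.hstack([cv2.resize(cv2.imread("pics/g%d.png"%i),(400,320)) for i in(0,1)]))
```

View pics/g.png

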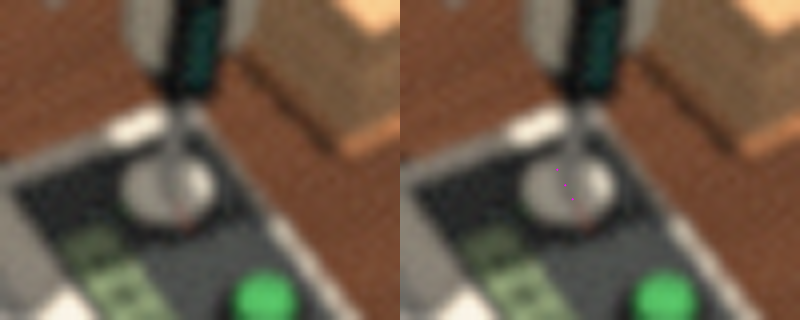

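Emit:
carry_out(
  rows=[
    {"claw": 1,"offset": [0,0,-0.05],"delta_rot": [0,0,0]},
    {"claw": 1,"offset": [0,-0.04,-0.06],"delta_rot": [0,0,0]},
    {"claw": 1,"offset": [-0.02,-0.08,-0.08],"delta_rot": [0,0,0]},
    {"claw": 1,"offset": [-0.03,-0.12,-0.08],"delta_rot": [0,0,0]},
    {"claw": 1,"offset": [-0.03,-0.15,-0.08],"delta_rot": [0,0,0]},
    {"claw": 1,"offset": [-0.04,-0.18,-0.08],"delta_rot": [0,0,0]},
    {"claw": 1,"offset": [-0.04,-0.2,-0.08],"delta_rot": [0,0,0]},
    {"claw": 1,"offset": [-0.04,-0.2,-0.08],"delta_rot": [0,0,0]},
    {"claw": 1,"offset": [-0.04,-0.2,-0.08],"delta_rot": [0,0,0]},
    {"claw": 1,"offset": [-0.04,-0.2,-0.08],"delta_rot": [0,0,0]},
  ],
)

```text
time_s: 9.3
tool_pos: [0.5048, 0.2378, 0.1512]
tool_rot: [179.9, -0.2, 79.0]
wrist_force: [-0.8, 3.9, 5.2]
gripper_width: 0.299
```

Run:
```python
from h import *
go([.5043,.2385,.148],79)
```

```text
pos [0.5048, 0.2378, 0.1512] rot [179.9, -0.15, 79.04] F [-0.84, 3.93, 5.24] T [1.053, 0.427, -0.008] w 0.299 t 9.3
OFFSET cm [-0.05, 0.07, -0.32] ROT [-0.1, 0.1, -0.0]
```

Run:
```python
from fit import *
q=snapshot("scene");s=sense();t=s["tool_pos"]
for dz in(.0235,.0285):
    F=faces_box(t[0],t[1],np.radians(-11),t[2]-dz,t[2]-dz+.083,.036,.028)
    crop(q,290,95,350,145,12,"g%d.png"%(dz>.025),[proj(q,f) for f in F if vis(q,f)]+[proj(q,[[t[0],t[1],t[2]-dz-.075]])[0]])
cv2.imwrite("pics/g_2.png",np.hstack([cv2.resize(cv2.imread("pics/g%d.png"%i),(400,333)) for i in(0,1)]))
```

```text
(no output)
```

View pics/g_2.png

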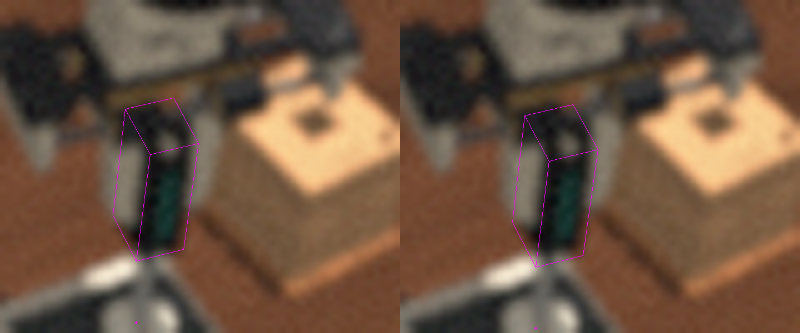

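Emit:
carry_out(
  rows=[
    {"claw": 1,"offset": [0,0,0.1],"delta_rot": [0,0.1,0]},
    {"claw": 1,"offset": [-0.05,-0.07,0.2],"delta_rot": [0,0.1,0]},
    {"claw": 1,"offset": [-0.05,-0.07,0.2],"delta_rot": [0,0.1,0]},
    {"claw": 1,"offset": [-0.05,-0.07,0.2],"delta_rot": [0,0.1,0]},
    {"claw": 1,"offset": [-0.05,-0.07,0.1],"delta_rot": [0,0.1,0]},
    {"claw": 1,"offset": [-0.05,-0.07,0],"delta_rot": [0,0.1,0]},
    {"claw": 1,"offset": [-0.05,-0.07,-0.06],"delta_rot": [0,0.1,0]},
    {"claw": 1,"offset": [-0.05,-0.07,-0.1],"delta_rot": [0,0.1,0]},
    {"claw": 1,"offset": [-0.05,-0.07,-0.1],"delta_rot": [0,0.1,0]},
    {"claw": 1,"offset": [-0.05,-0.07,-0.1],"delta_rot": [0,0.1,0]},
  ],
)

```text
time_s: 10.18
tool_pos: [0.5047, 0.2373, 0.1513]
tool_rot: [179.9, -0.2, 79.0]
wrist_force: [-0.8, 2.4, 6.0]
gripper_width: 0.3
```

Run:
```python
from h import *
go([.5043,.2385,.148],79)
```

```text
pos [0.5047, 0.2373, 0.1513] rot [179.95, -0.17, 79.04] F [-0.84, 2.45, 6.05] T [0.646, 0.389, 0.008] w 0.3 t 10.18
OFFSET cm [-0.04, 0.12, -0.33] ROT [-0.2, 0.1, -0.0]
```

Emit:
carry_out(
  rows=[
    {"claw": 1,"offset": [-0.02,0.04,-0.05],"delta_rot": [0,0.1,0]},
    {"claw": 1,"offset": [-0.02,0.08,-0.06],"delta_rot": [0,0.1,0]},
    {"claw": 1,"offset": [-0.02,0.12,-0.06],"delta_rot": [0,0.1,0]},
    {"claw": 1,"offset": [-0.02,0.16,-0.06],"delta_rot": [0,0.1,0]},
    {"claw": 1,"offset": [-0.02,0.2,-0.06],"delta_rot": [0,0.1,0]},
    {"claw": 1,"offset": [-0.02,0.24,-0.06],"delta_rot": [0,0.1,0]},
    {"claw": 1,"offset": [-0.02,0.28,-0.06],"delta_rot": [0,0.1,0]},
    {"claw": 1,"offset": [-0.02,0.32,-0.06],"delta_rot": [0,0.1,0]},
    {"claw": 1,"offset": [-0.02,0.34,-0.06],"delta_rot": [0,0.1,0]},
    {"claw": 1,"offset": [-0.02,0.34,-0.06],"delta_rot": [0,0.1,0]},
  ],
)

```text
time_s: 11.02
tool_pos: [0.5049, 0.2391, 0.1512]
tool_rot: [180.0, -0.0, 79.0]
wrist_force: [-1.1, -4.0, 6.6]
gripper_width: 0.299
```

Run:
```python
from h import *
go([.5043,.2385,.148],79)
```

```text
pos [0.5049, 0.2391, 0.1512] rot [179.98, -0.0, 79.01] F [-1.1, -3.96, 6.61] T [-1.434, 0.266, -0.022] w 0.299 t 11.02
OFFSET cm [-0.06, -0.06, -0.32] ROT [0.0, 0.0, -0.0]
```

Emit:
carry_out(
  rows=[
    {"claw": 1,"offset": [-0.05,-0.06,0],"delta_rot": [0,0,-2]},
    {"claw": 1,"offset": [-0.05,-0.06,0],"delta_rot": [0,0,-4]},
    {"claw": 1,"offset": [-0.05,-0.06,0],"delta_rot": [0,0,-6]},
    {"claw": 1,"offset": [-0.05,-0.06,0],"delta_rot": [0,0,-8]},
    {"claw": 1,"offset": [-0.05,-0.06,0],"delta_rot": [0,0,-10]},
    {"claw": 1,"offset": [-0.05,-0.06,0],"delta_rot": [0,0,-12]},
    {"claw": 1,"offset": [-0.05,-0.06,0],"delta_rot": [0,0,-14]},
    {"claw": 1,"offset": [-0.05,-0.06,0],"delta_rot": [0,0,-15]},
    {"claw": 1,"offset": [-0.05,-0.06,0],"delta_rot": [0,0,-15]},
    {"claw": 1,"offset": [-0.05,-0.06,0],"delta_rot": [0,0,-15]},
  ],
)

```text
time_s: 11.85
tool_pos: [0.5049, 0.2387, 0.1514]
tool_rot: [179.9, -0.1, 64.1]
wrist_force: [2.2, 1.8, 0.9]
gripper_width: 0.301
```

Run:
```python
from h import *
go([.5043,.2385,.148],79)
q=snapshot("scene");crop(q,290,120,340,160,16,"g_3.png")
```

```text
pos [0.5049, 0.2387, 0.1514] rot [179.93, -0.05, 64.06] F [2.22, 1.82, 0.89] T [0.711, -0.814, 0.061] w 0.301 t 11.85
OFFSET cm [-0.06, -0.02, -0.34] ROT [-0.0, 0.1, 14.9]
```

View pics/g_3.png

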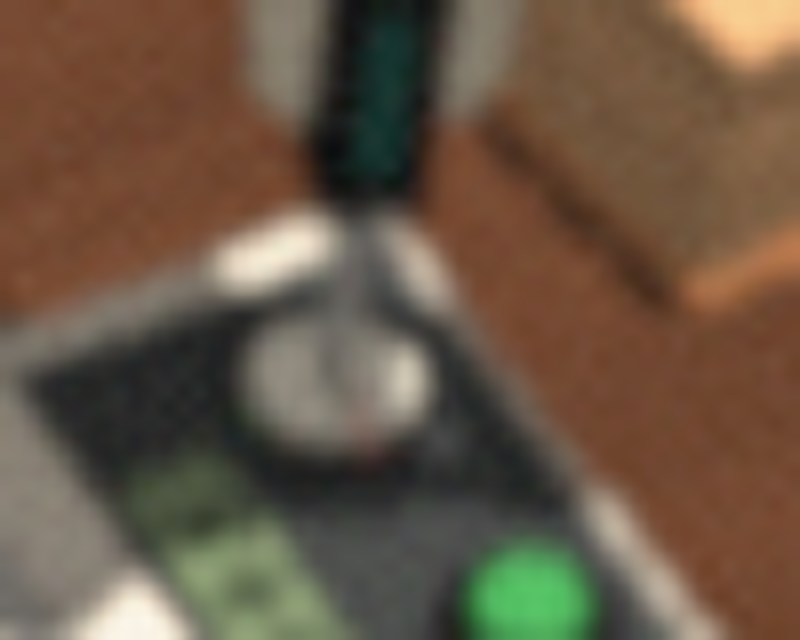

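Emit:
carry_out(
  rows=[
    {"claw": 1,"offset": [-0.03,-0.02,-0.02],"delta_rot": [0,0,-3]},
    {"claw": 1,"offset": [-0.03,-0.02,-0.03],"delta_rot": [0,0,-6]},
    {"claw": 1,"offset": [-0.03,-0.02,-0.03],"delta_rot": [0,0,-9]},
    {"claw": 1,"offset": [-0.03,-0.02,-0.03],"delta_rot": [0,0,-12]},
    {"claw": 1,"offset": [-0.03,-0.02,-0.03],"delta_rot": [0,0,-15]},
    {"claw": 1,"offset": [-0.03,-0.02,-0.03],"delta_rot": [0,0,-18]},
    {"claw": 1,"offset": [-0.03,-0.02,-0.03],"delta_rot": [0,0,-21]},
    {"claw": 1,"offset": [-0.03,-0.02,-0.03],"delta_rot": [0,0,-24]},
    {"claw": 1,"offset": [-0.03,-0.02,-0.03],"delta_rot": [0,0,-25]},
    {"claw": 1,"offset": [-0.03,-0.02,-0.03],"delta_rot": [0,0,-25]},
  ],
)

```text
time_s: 12.73
tool_pos: [0.5049, 0.2386, 0.1514]
tool_rot: [179.9, -0.1, 39.1]
wrist_force: [2.5, 2.4, 2.3]
gripper_width: 0.298
```

Run:
```python
from h import *
go([.5043,.2385,.151],-2.9)
q=snapshot("scene");crop(q,290,120,340,160,16,"g_4.png")
```

```text
pos [0.5049, 0.2386, 0.1514] rot [179.92, -0.09, 39.09] F [2.48, 2.44, 2.29] T [0.753, -0.681, 0.053] w 0.298 t 12.73
OFFSET cm [-0.06, -0.01, -0.04] ROT [0.0, 0.1, -42.0]
```

View pics/g_4.png

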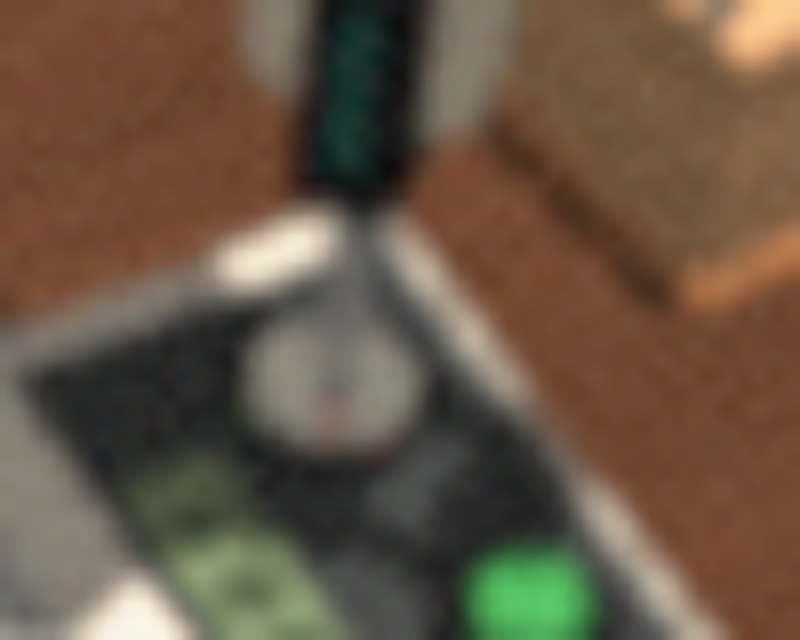

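Emit:
carry_out(
  rows=[
    {"claw": 1,"offset": [-0.03,0,-0.03],"delta_rot": [0,0,-4]},
    {"claw": 1,"offset": [-0.03,0,-0.03],"delta_rot": [0,0,-8]},
    {"claw": 1,"offset": [-0.03,0,-0.03],"delta_rot": [0,0,-12]},
    {"claw": 1,"offset": [-0.03,0,-0.03],"delta_rot": [0,0,-16]},
    {"claw": 1,"offset": [-0.03,0,-0.03],"delta_rot": [0,0,-20]},
    {"claw": 1,"offset": [-0.03,0,-0.03],"delta_rot": [0,0,-24]},
    {"claw": 1,"offset": [-0.03,0,-0.03],"delta_rot": [0,0,-28]},
    {"claw": 1,"offset": [-0.03,0,-0.03],"delta_rot": [0,0,-32]},
    {"claw": 1,"offset": [-0.03,0,-0.03],"delta_rot": [0,0,-36]},
    {"claw": 1,"offset": [-0.03,0,-0.03],"delta_rot": [0,0,-40]},
  ],
)

```text
time_s: 13.62
tool_pos: [0.5048, 0.2385, 0.1514]
tool_rot: [179.9, -0.1, -0.9]
wrist_force: [2.6, 2.6, 3.6]
gripper_width: 0.298
```

Run:
```python
from h import *
go([.5043,.2385,.151],-2.9)
q=snapshot("scene");crop(q,290,120,340,160,16,"g_5.png")
```

```text
pos [0.5048, 0.2385, 0.1514] rot [179.92, -0.11, -0.93] F [2.61, 2.64, 3.55] T [0.495, -0.492, 0.061] w 0.298 t 13.62
OFFSET cm [-0.05, -0.0, -0.04] ROT [0.1, 0.1, -2.0]
```

View pics/g_5.png

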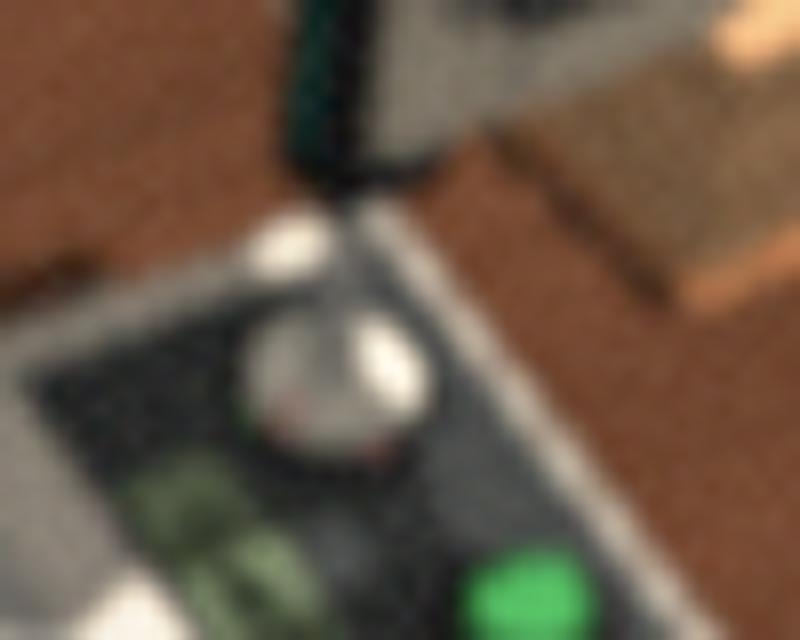

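Pointer is at about (285,410), closing in on the green dot at (245,410). Continue to the stop.

Emit:
carry_out(
  rows=[
    {"claw": 1,"offset": [-0.03,0,-0.03],"delta_rot": [0,0,-2]},
    {"claw": 1,"offset": [-0.03,0,-0.03],"delta_rot": [0,0,-4]},
    {"claw": 1,"offset": [-0.03,0,-0.03],"delta_rot": [0,0,-6]},
    {"claw": 1,"offset": [-0.03,0,-0.03],"delta_rot": [0,0,-8]},
    {"claw": 1,"offset": [-0.03,0,-0.03],"delta_rot": [0,0,-10]},
    {"claw": 1,"offset": [-0.03,0,-0.03],"delta_rot": [0,0,-12]},
    {"claw": 1,"offset": [-0.03,0,-0.03],"delta_rot": [0,0,-13]},
    {"claw": 1,"offset": [-0.03,0,-0.03],"delta_rot": [0,0,-14]},
    {"claw": 1,"offset": [-0.03,0,-0.03],"delta_rot": [0,0,-15]},
    {"claw": 1,"offset": [-0.03,0,-0.03],"delta_rot": [0,0,-16]},
  ],
)

```text
time_s: 14.5
tool_pos: [0.5047, 0.2385, 0.1513]
tool_rot: [179.9, -0.1, -17.2]
wrist_force: [1.5, 1.4, 5.1]
gripper_width: 0.299
```

Run:
```python
from h import *
go([.5043,.2385,.151],-2.9)
```

```text
pos [0.5047, 0.2385, 0.1513] rot [179.93, -0.14, -17.25] F [1.48, 1.36, 5.06] T [0.482, -0.558, 0.021] w 0.299 t 14.5
OFFSET cm [-0.04, -0.0, -0.03] ROT [0.1, 0.1, 14.3]
```

Emit:
carry_out(
  rows=[
    {"claw": 1,"offset": [-0.03,0,-0.02],"delta_rot": [0,0,-1]},
    {"claw": 1,"offset": [-0.03,0,-0.02],"delta_rot": [0,0,-2]},
    {"claw": 1,"offset": [-0.03,0,-0.02],"delta_rot": [0,0,-3]},
    {"claw": 1,"offset": [-0.03,0,-0.02],"delta_rot": [0,0,-4]},
    {"claw": 1,"offset": [-0.03,0,-0.02],"delta_rot": [0,0,-5]},
    {"claw": 1,"offset": [-0.03,0,-0.02],"delta_rot": [0,0,-6]},
    {"claw": 1,"offset": [-0.03,0,-0.02],"delta_rot": [0,0,-6]},
    {"claw": 1,"offset": [-0.03,0,-0.02],"delta_rot": [0,0,-6]},
    {"claw": 1,"offset": [-0.03,0,-0.02],"delta_rot": [0,0,-6]},
    {"claw": 1,"offset": [-0.03,0,-0.02],"delta_rot": [0,0,-6]},
  ],
)

```text
time_s: 15.33
tool_pos: [0.5046, 0.2385, 0.1513]
tool_rot: [179.9, -0.2, -23.3]
wrist_force: [2.8, 0.6, 4.9]
gripper_width: 0.301
```

Run:
```python
from h import *
go([.5043,.2385,.151],-2.9)
q=snapshot("scene");crop(q,290,120,340,160,16,"g_6.png")
```

```text
pos [0.5046, 0.2385, 0.1513] rot [179.94, -0.17, -23.28] F [2.76, 0.64, 4.86] T [0.324, -0.753, 0.118] w 0.301 t 15.33
OFFSET cm [-0.03, 0.0, -0.03] ROT [0.1, 0.2, 20.4]
```

View pics/g_6.png

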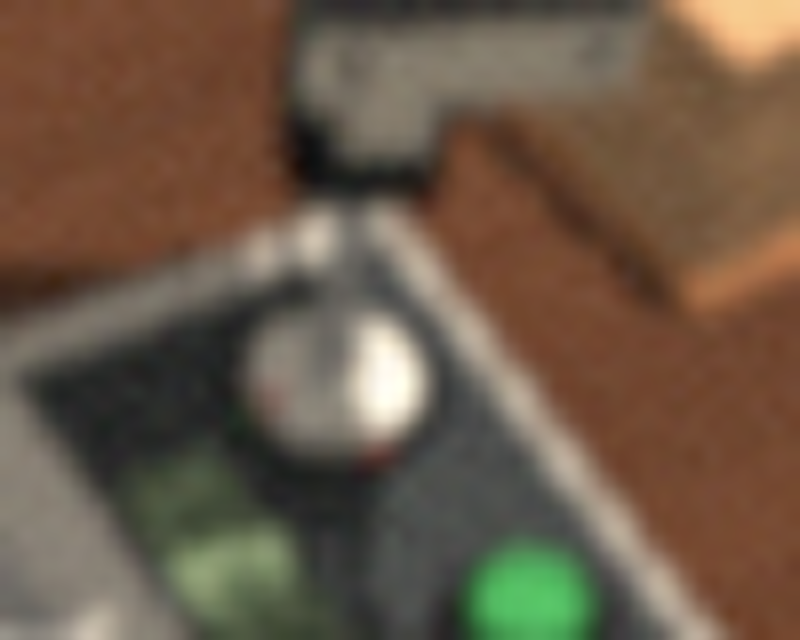

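Emit:
carry_out(
  rows=[
    {"claw": 1,"offset": [-0.03,0,-0.02],"delta_rot": [0,0,-1]},
    {"claw": 1,"offset": [-0.03,0,-0.02],"delta_rot": [0,0,-2]},
    {"claw": 1,"offset": [-0.03,0,-0.02],"delta_rot": [0,0,-3]},
    {"claw": 1,"offset": [-0.03,0,-0.02],"delta_rot": [0,0,-4]},
    {"claw": 1,"offset": [-0.03,0,-0.02],"delta_rot": [0,0,-5]},
    {"claw": 1,"offset": [-0.03,0,-0.02],"delta_rot": [0,0,-5]},
    {"claw": 1,"offset": [-0.03,0,-0.02],"delta_rot": [0,0,-5]},
    {"claw": 1,"offset": [-0.03,0,-0.02],"delta_rot": [0,0,-5]},
    {"claw": 1,"offset": [-0.03,0,-0.02],"delta_rot": [0,0,-5]},
    {"claw": 1,"offset": [-0.03,0,-0.02],"delta_rot": [0,0,-5]},
  ],
)

```text
time_s: 16.22
tool_pos: [0.5046, 0.2384, 0.1513]
tool_rot: [180.0, -0.2, -28.3]
wrist_force: [2.9, 1.8, 3.7]
gripper_width: 0.303
```

Run:
```python
from h import *
go([.5043,.2385,.151],-17)
```

```text
pos [0.5046, 0.2384, 0.1513] rot [179.96, -0.2, -28.31] F [2.9, 1.76, 3.74] T [0.321, -0.765, 0.247] w 0.303 t 16.22
OFFSET cm [-0.03, 0.01, -0.03] ROT [0.1, 0.2, 11.3]
```

Emit:
carry_out(
  rows=[
    {"claw": 1,"offset": [0,0,0],"delta_rot": [0,0,4]},
    {"claw": 1,"offset": [0,0,0],"delta_rot": [0,0,8]},
    {"claw": 1,"offset": [0,0,0.1],"delta_rot": [0,0,11]},
    {"claw": 1,"offset": [0,0,0.3],"delta_rot": [0,0,11]},
    {"claw": 1,"offset": [0,0,0.6],"delta_rot": [0,0,11]},
    {"claw": 1,"offset": [0,0,1],"delta_rot": [0,0,11]},
    {"claw": 1,"offset": [0,0,2],"delta_rot": [0,0,11]},
    {"claw": 1,"offset": [0,0,4],"delta_rot": [0,0,11]},
    {"claw": 1,"offset": [0,0,6],"delta_rot": [0,0,11]},
    {"claw": 1,"offset": [0,0,6],"delta_rot": [0,0,11]},
  ],
)

```text
time_s: 17.05
tool_pos: [0.5058, 0.2389, 0.2157]
tool_rot: [-179.9, -0.4, -17.4]
wrist_force: [1.7, -0.2, 0.8]
gripper_width: 0.299
```

Run:
```python
from fit import *
go([.4425,.396,.215],-17)
q=snapshot("scene");crop(q,285,85,365,145,10,"g_7.png")
p=snapshot("top");
ims=[rect(a,.5043,.2385,.054,.035,300,"t.png") for a in(p,q)];cv2.imwrite("pics/lock2.png",np.hstack(ims))
```

```text
pos [0.5058, 0.2389, 0.2157] rot [-179.89, -0.4, -17.35] F [1.72, -0.16, 0.84] T [-0.037, 0.123, -0.043] w 0.299 t 17.05
OFFSET cm [-6.33, 15.71, -0.07] ROT [0.0, 0.4, 0.4]
```

View pics/g_7.png

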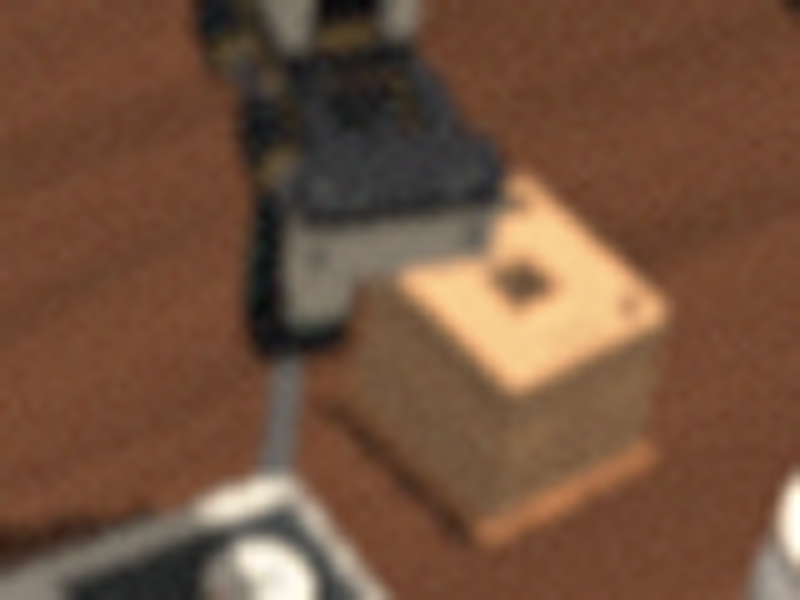

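View pics/lock2.png

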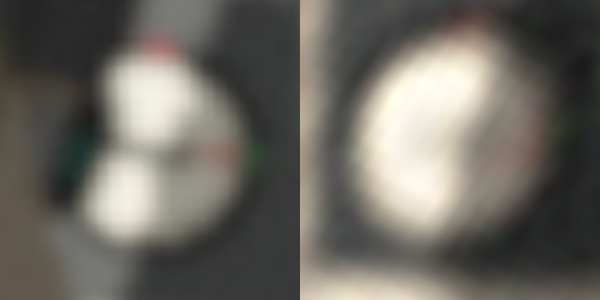

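Run:
```python
from fit import *
q=snapshot("scene");p=snapshot("top")
ims=[rect(a,.4425,.396,.085,.06,400,"t.png") for a in(p,q)];cv2.imwrite("pics/hol2.png",np.hstack(ims))
```

```text
(no output)
```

View pics/hol2.png

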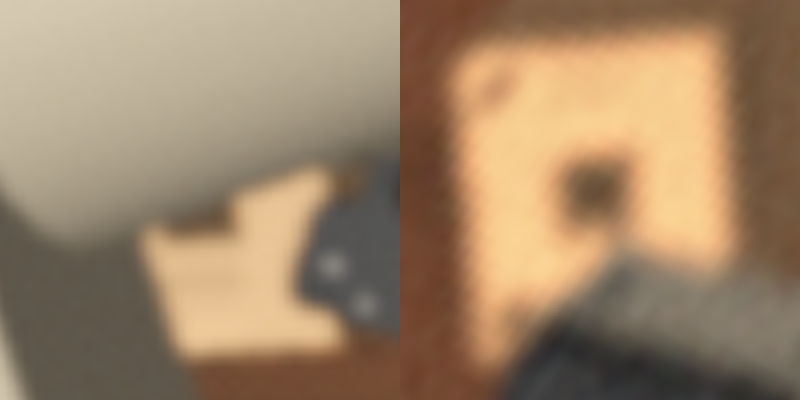

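Emit:
carry_out(
  rows=[
    {"claw": 1,"offset": [-0.5,1.5,0.2],"delta_rot": [0,0.4,0]},
    {"claw": 1,"offset": [-1.5,4,0.2],"delta_rot": [0,0.4,0]},
    {"claw": 1,"offset": [-2.8,7,0.2],"delta_rot": [0,0.4,0]},
    {"claw": 1,"offset": [-4,10,0.2],"delta_rot": [0,0.4,0]},
    {"claw": 1,"offset": [-5.2,13,0.2],"delta_rot": [0,0.4,0]},
    {"claw": 1,"offset": [-6,15,0.2],"delta_rot": [0,0.4,0]},
    {"claw": 1,"offset": [-6.3,15.7,0.2],"delta_rot": [0,0.4,0]},
    {"claw": 1,"offset": [-6.3,15.7,0.2],"delta_rot": [0,0.4,0]},
    {"claw": 1,"offset": [-6.3,15.7,0.2],"delta_rot": [0,0.4,0]},
    {"claw": 1,"offset": [-6.3,15.7,0.2],"delta_rot": [0,0.4,0]},
  ],
)

```text
time_s: 18.08
tool_pos: [0.4409, 0.3938, 0.2109]
tool_rot: [179.7, 0.3, -17.4]
wrist_force: [-0.0, -0.1, -1.9]
gripper_width: 0.303
```

Run:
```python
from fit import *
go([.443,.3966,.12],-17)
q=snapshot("scene");crop(q,300,75,370,135,10,"g_8.png")
```

```text
pos [0.4409, 0.3938, 0.2109] rot [179.66, 0.33, -17.38] F [-0.04, -0.14, -1.94] T [-0.1, 0.101, -0.061] w 0.303 t 18.08
OFFSET cm [0.21, 0.28, -9.09] ROT [0.2, -0.4, 0.4]
```

View pics/g_8.png

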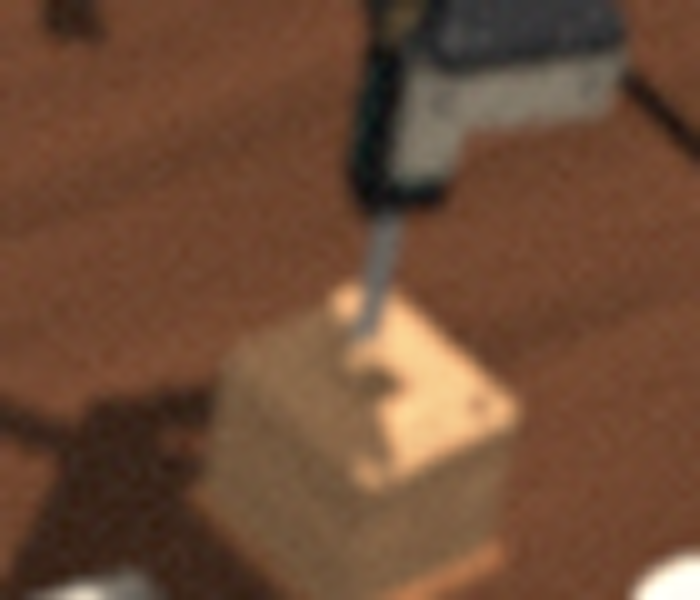

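Emit:
carry_out(
  rows=[
    {"claw": 1,"offset": [0.2,0.28,0],"delta_rot": [0.2,-0.4,0]},
    {"claw": 1,"offset": [0.2,0.28,-1],"delta_rot": [0.2,-0.4,0]},
    {"claw": 1,"offset": [0.2,0.28,-2],"delta_rot": [0.2,-0.4,0]},
    {"claw": 1,"offset": [0.2,0.28,-3],"delta_rot": [0.2,-0.4,0]},
    {"claw": 1,"offset": [0.2,0.28,-4.5],"delta_rot": [0.2,-0.4,0]},
    {"claw": 1,"offset": [0.2,0.28,-6],"delta_rot": [0.2,-0.4,0]},
    {"claw": 1,"offset": [0.2,0.28,-7.5],"delta_rot": [0.2,-0.4,0]},
    {"claw": 1,"offset": [0.2,0.28,-8.5],"delta_rot": [0.2,-0.4,0]},
    {"claw": 1,"offset": [0.2,0.28,-9],"delta_rot": [0.2,-0.4,0]},
    {"claw": 1,"offset": [0.2,0.28,-9],"delta_rot": [0.2,-0.4,0]},
  ],
)

```text
time_s: 18.97
tool_pos: [0.4421, 0.3957, 0.1189]
tool_rot: [179.8, 0.1, -17.4]
wrist_force: [-0.5, -0.8, -1.8]
gripper_width: 0.302
```

Emit:
carry_out(
  rows=[
    {"claw": 1,"offset": [0,0,-0.1],"delta_rot": [0,0,0]},
    {"claw": 1,"offset": [0,0,-0.2],"delta_rot": [0,0,0]},
    {"claw": 1,"offset": [0,0,-0.3],"delta_rot": [0,0,0]},
    {"claw": 1,"offset": [0,0,-0.4],"delta_rot": [0,0,0]},
    {"claw": 1,"offset": [0,0,-0.5],"delta_rot": [0,0,0]},
    {"claw": 1,"offset": [0,0,-0.6],"delta_rot": [0,0,0]},
    {"claw": 1,"offset": [0,0,-0.6],"delta_rot": [0,0,0]},
    {"claw": 1,"offset": [0,0,-0.6],"delta_rot": [0,0,0]},
    {"claw": 1,"offset": [0,0,-0.6],"delta_rot": [0,0,0]},
    {"claw": 1,"offset": [0,0,-0.6],"delta_rot": [0,0,0]},
  ],
)

```text
time_s: 19.8
tool_pos: [0.4424, 0.3959, 0.1136]
tool_rot: [179.9, 0.1, -17.4]
wrist_force: [-1.1, -1.3, 3.9]
gripper_width: 0.298
```

Emit:
carry_out(
  rows=[
    {"claw": 1,"offset": [0,0,-0.05],"delta_rot": [0,0,0]},
    {"claw": 0.5,"offset": [0,0,-0.05],"delta_rot": [0,0,0]},
    {"claw": 0,"offset": [0,0,0],"delta_rot": [0,0,0]},
    {"claw": 0,"offset": [0,0,0],"delta_rot": [0,0,0]},
    {"claw": 0,"offset": [0,0,0],"delta_rot": [0,0,0]},
    {"claw": 0,"offset": [0,0,0],"delta_rot": [0,0,0]},
    {"claw": 0,"offset": [0,0,1],"delta_rot": [0,0,0]},
    {"claw": 0,"offset": [0,0,4],"delta_rot": [0,0,0]},
    {"claw": 0,"offset": [0,0,8],"delta_rot": [0,0,0]},
    {"claw": 0,"offset": [0,0,12],"delta_rot": [0,0,0]},
  ],
)

```text
time_s: 20.63
tool_pos: [0.4415, 0.3952, 0.2344]
tool_rot: [179.8, 0.2, -17.4]
wrist_force: [1.0, 1.1, -0.2]
gripper_width: 0.891
```

Run:
```python
from fit import *
go([.4445,-.185,.25],74.5)
q=snapshot("scene");crop(q,285,65,385,145,8,"g_9.png")
p=snapshot("top")
for l,v in (("c1",(444.5,-185,-15.5)),("c2",(437,-317.8,-17)),("c3",(503,-450.6,-9.5)),("c4",(563.7,-336,-21.3)),("c5",(570,-187.6,21))):
    th=[v[0]/1e3,v[1]/1e3,np.radians(v[2])]
    x,f=fit([p,q],carton,th,[win(a,carton(*th)) for a in(p,q)]);print(l,np.round(x[:2]*1000,1),np.round(np.degrees(x[2]),1),round(f))
```

```text
pos [0.4415, 0.3952, 0.2344] rot [179.76, 0.16, -17.41] F [0.96, 1.07, -0.15] T [-0.07, 0.113, 0.045] w 0.891 t 20.63
OFFSET cm [0.3, -58.02, 1.56] ROT [0.3, -0.0, 91.9]
c1 [ 444.5 -185. ] -15.6 589
c2 [ 437.1 -317.7] -17.2 695
c3 [ 503.  -450.6] -9.5 94
c4 [ 563.8 -336.1] -21.0 394
c5 [ 569.8 -187.5] 21.0 577
```

View pics/g_9.png

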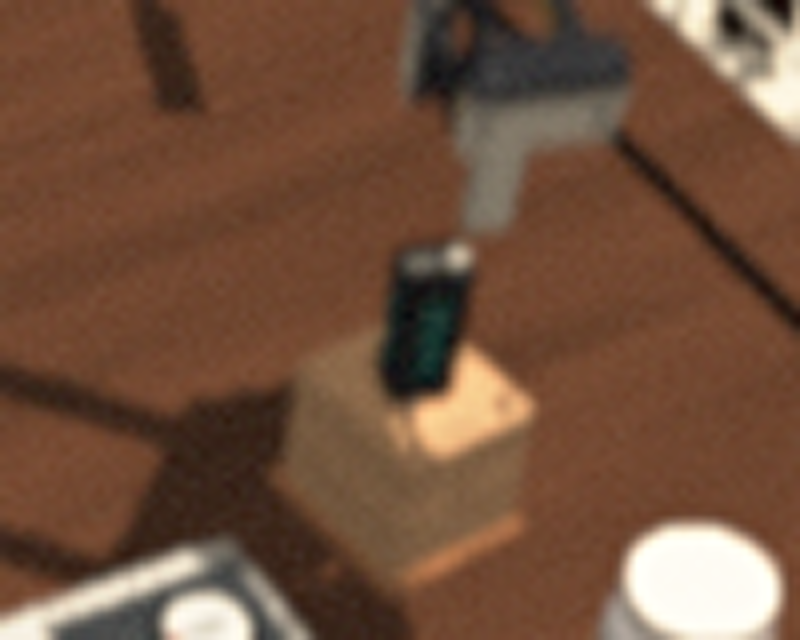

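Emit:
carry_out(
  rows=[
    {"claw": 0,"offset": [0,-3,1],"delta_rot": [0,0,-6]},
    {"claw": 0,"offset": [0,-7,1],"delta_rot": [0,0,-13]},
    {"claw": 0,"offset": [0,-11,1],"delta_rot": [0,0,-20]},
    {"claw": 0,"offset": [0,-15,1],"delta_rot": [0,0,-27]},
    {"claw": 0,"offset": [0,-19,1],"delta_rot": [0,0,-34]},
    {"claw": 0,"offset": [0,-23,1],"delta_rot": [0,0,-41]},
    {"claw": 0,"offset": [0,-27,1],"delta_rot": [0,0,-48]},
    {"claw": 0,"offset": [0,-31,1],"delta_rot": [0,0,-55]},
    {"claw": 0,"offset": [0,-35,1],"delta_rot": [0,0,-62]},
    {"claw": 0,"offset": [0,-39,1],"delta_rot": [0,0,-69]},
  ],
)

```text
time_s: 21.57
tool_pos: [0.4453, 0.0066, 0.2545]
tool_rot: [-179.4, -0.4, -86.7]
wrist_force: [0.6, -1.0, 0.3]
gripper_width: 1.0
```

Run:
```python
from fit import *
go([.4445,-.185,.12],-105.5)
p=snapshot("top");rect(p,.5043,.2385,.054,.035,300,"lock3.png")
print("bottles",ray(p,(287,116),.23),ray(p,(344,131),.23))
```

```text
pos [0.4453, 0.0066, 0.2545] rot [-179.37, -0.41, -86.74] F [0.61, -0.99, 0.28] T [-0.017, 0.095, 0.021] w 1.0 t 21.57
OFFSET cm [-0.08, -19.16, -13.45] ROT [0.5, 0.6, -18.8]
bottles [[ 0.77429878 -0.08999207  0.23      ]] [[ 0.73781532 -0.23278144  0.23      ]]
```

View pics/lock3.png

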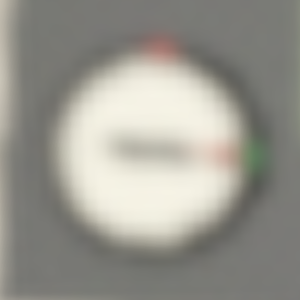

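Emit:
carry_out(
  rows=[
    {"claw": 0,"offset": [0,-4,-1],"delta_rot": [0.5,0.6,-6]},
    {"claw": 0,"offset": [0,-8,-3],"delta_rot": [0.5,0.6,-12]},
    {"claw": 0,"offset": [0,-12,-5],"delta_rot": [0.5,0.6,-18.8]},
    {"claw": 0,"offset": [-0.1,-15.5,-7],"delta_rot": [0.5,0.6,-18.8]},
    {"claw": 0,"offset": [-0.1,-18,-9],"delta_rot": [0.5,0.6,-18.8]},
    {"claw": 0,"offset": [-0.1,-19.2,-11],"delta_rot": [0.5,0.6,-18.8]},
    {"claw": 0,"offset": [-0.1,-19.2,-13],"delta_rot": [0.5,0.6,-18.8]},
    {"claw": 0,"offset": [-0.1,-19.2,-14],"delta_rot": [0.5,0.6,-18.8]},
    {"claw": 0,"offset": [-0.1,-19.2,-14],"delta_rot": [0.5,0.6,-18.8]},
    {"claw": 0,"offset": [-0.1,-19.2,-14],"delta_rot": [0.5,0.6,-18.8]},
  ],
)

```text
time_s: 22.45
tool_pos: [0.4445, -0.1916, 0.1148]
tool_rot: [179.9, -0.2, -106.3]
wrist_force: [-0.0, 0.7, -0.1]
gripper_width: 1.001
```

Run:
```python
from fit import *
go([.4445,-.185,.017],-105.5)
q=snapshot("scene");crop(q,120,150,250,250,6,"h1.png")
```

```text
pos [0.4445, -0.1916, 0.1148] rot [179.92, -0.22, -106.29] F [-0.03, 0.65, -0.07] T [0.01, 0.17, 0.02] w 1.001 t 22.45
OFFSET cm [0.0, 0.66, -9.78] ROT [0.2, -0.1, 0.8]
```

View pics/h1.png

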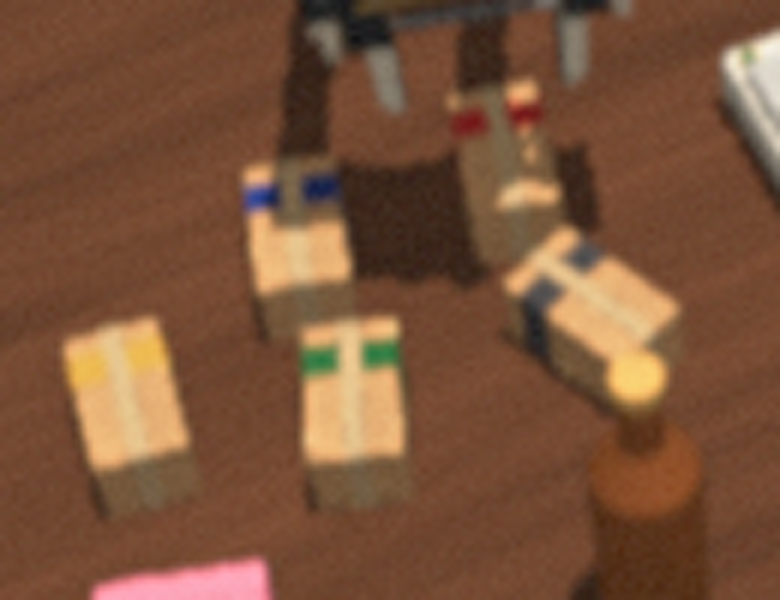

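Emit:
carry_out(
  rows=[
    {"claw": 0,"offset": [0,0.6,0],"delta_rot": [0.2,-0.1,0.8]},
    {"claw": 0,"offset": [0,0.66,-1],"delta_rot": [0.2,-0.1,0.8]},
    {"claw": 0,"offset": [0,0.66,-4],"delta_rot": [0.2,-0.1,0.8]},
    {"claw": 0,"offset": [0,0.66,-7],"delta_rot": [0.2,-0.1,0.8]},
    {"claw": 0,"offset": [0,0.66,-9],"delta_rot": [0.2,-0.1,0.8]},
    {"claw": 0,"offset": [0,0.66,-9.8],"delta_rot": [0.2,-0.1,0.8]},
    {"claw": 0,"offset": [0,0.66,-9.8],"delta_rot": [0.2,-0.1,0.8]},
    {"claw": 1,"offset": [0,0.66,-9.8],"delta_rot": [0.2,-0.1,0.8]},
    {"claw": 1,"offset": [0,0.66,-9.8],"delta_rot": [0.2,-0.1,0.8]},
    {"claw": 1,"offset": [0,0.66,-9.8],"delta_rot": [0.2,-0.1,0.8]},
  ],
)

```text
time_s: 23.33
tool_pos: [0.4467, -0.186, 0.0197]
tool_rot: [-179.7, -0.1, -105.5]
wrist_force: [-0.5, 0.3, -0.3]
gripper_width: 0.829
```

Emit:
carry_out(
  rows=[
    {"claw": 1,"offset": [0,0,0],"delta_rot": [0,0,0]},
    {"claw": 1,"offset": [0,0,0],"delta_rot": [0,0,0]},
    {"claw": 1,"offset": [0,0,0],"delta_rot": [0,0,0]},
    {"claw": 1,"offset": [0,0,0],"delta_rot": [0,0,0]},
    {"claw": 1,"offset": [0,0,0.3],"delta_rot": [0,0,0]},
    {"claw": 1,"offset": [0,0,1.5],"delta_rot": [0,0,0]},
    {"claw": 1,"offset": [0,0,4],"delta_rot": [0,0,0]},
    {"claw": 1,"offset": [0,0,7],"delta_rot": [0,0,0]},
    {"claw": 1,"offset": [0,0,10],"delta_rot": [0,0,0]},
    {"claw": 1,"offset": [0,0,11],"delta_rot": [0,0,0]},
  ],
)

```text
time_s: 24.17
tool_pos: [0.4486, -0.187, 0.1343]
tool_rot: [-179.4, -0.1, -105.5]
wrist_force: [1.8, -0.7, -0.9]
gripper_width: 0.578
```

Run:
```python
from fit import *
go([.5398,.0535,.115],-92.93)
```

```text
pos [0.4486, -0.187, 0.1343] rot [-179.43, -0.15, -105.47] F [1.77, -0.71, -0.91] T [-0.019, 0.065, -0.011] w 0.578 t 24.17
OFFSET cm [9.12, 24.05, -1.93] ROT [0.2, 0.5, 12.5]
```

Emit:
carry_out(
  rows=[
    {"claw": 1,"offset": [0.5,1.5,0],"delta_rot": [0.2,0.5,2]},
    {"claw": 1,"offset": [1.5,4,0],"delta_rot": [0.2,0.5,4]},
    {"claw": 1,"offset": [3,8,0],"delta_rot": [0.2,0.5,6]},
    {"claw": 1,"offset": [4.5,12,0],"delta_rot": [0.2,0.5,8]},
    {"claw": 1,"offset": [6,16,0],"delta_rot": [0.2,0.5,10]},
    {"claw": 1,"offset": [7.5,19.5,0],"delta_rot": [0.2,0.5,12]},
    {"claw": 1,"offset": [8.7,22.5,0],"delta_rot": [0.2,0.5,12.5]},
    {"claw": 1,"offset": [9.3,24,0],"delta_rot": [0.2,0.5,12.5]},
    {"claw": 1,"offset": [9.3,24,0],"delta_rot": [0.2,0.5,12.5]},
    {"claw": 1,"offset": [9.3,24,0],"delta_rot": [0.2,0.5,12.5]},
  ],
)

```text
time_s: 25.0
tool_pos: [0.541, 0.0536, 0.133]
tool_rot: [179.9, -0.1, -92.8]
wrist_force: [0.9, -0.2, -2.2]
gripper_width: 0.578
```

Run:
```python
from fit import *
go([.5422,.0534,.0807],-92.93)
```

```text
pos [0.541, 0.0536, 0.133] rot [179.93, -0.05, -92.85] F [0.85, -0.21, -2.24] T [-0.001, 0.192, -0.046] w 0.578 t 25.0
OFFSET cm [0.12, -0.02, -5.23] ROT [0.0, -0.1, -0.1]
```

Lower, settle.

Emit:
carry_out(
  rows=[
    {"claw": 1,"offset": [0.12,0,-1.5],"delta_rot": [0,-0.1,-0.1]},
    {"claw": 1,"offset": [0.12,0,-3],"delta_rot": [0,-0.1,-0.1]},
    {"claw": 1,"offset": [0.12,0,-4],"delta_rot": [0,-0.1,-0.1]},
    {"claw": 1,"offset": [0.12,0,-4.6],"delta_rot": [0,-0.1,-0.1]},
    {"claw": 1,"offset": [0.12,0,-4.9],"delta_rot": [0,-0.1,-0.1]},
    {"claw": 1,"offset": [0.12,0,-5.1],"delta_rot": [0,-0.1,-0.1]},
    {"claw": 1,"offset": [0.12,0,-5.2],"delta_rot": [0,-0.1,-0.1]},
    {"claw": 1,"offset": [0.12,0,-5.2],"delta_rot": [0,-0.1,-0.1]},
    {"claw": 1,"offset": [0.12,0,-5.2],"delta_rot": [0,-0.1,-0.1]},
    {"claw": 1,"offset": [0.12,0,-5.2],"delta_rot": [0,-0.1,-0.1]},
  ],
)

```text
time_s: 25.83
tool_pos: [0.5427, 0.0537, 0.0817]
tool_rot: [-179.9, -0.0, -92.9]
wrist_force: [-0.1, -0.2, -1.4]
gripper_width: 0.573
```

Run:
```python
from fit import *
go([.5422,.0534,.0797],-92.93)
```

```text
pos [0.5427, 0.0537, 0.0817] rot [-179.9, -0.04, -92.94] F [-0.13, -0.24, -1.4] T [0.003, 0.156, -0.028] w 0.573 t 25.83
OFFSET cm [-0.05, -0.03, -0.2] ROT [0.0, 0.1, 0.0]
```

Emit:
carry_out(
  rows=[
    {"claw": 1,"offset": [-0.05,-0.03,-0.05],"delta_rot": [0,0.1,0]},
    {"claw": 1,"offset": [-0.05,-0.03,-0.1],"delta_rot": [0,0.1,0]},
    {"claw": 1,"offset": [-0.05,-0.03,-0.15],"delta_rot": [0,0.1,0]},
    {"claw": 1,"offset": [-0.05,-0.03,-0.2],"delta_rot": [0,0.1,0]},
    {"claw": 1,"offset": [-0.05,-0.03,-0.25],"delta_rot": [0,0.1,0]},
    {"claw": 1,"offset": [-0.05,-0.03,-0.28],"delta_rot": [0,0.1,0]},
    {"claw": 1,"offset": [-0.05,-0.03,-0.28],"delta_rot": [0,0.1,0]},
    {"claw": 1,"offset": [-0.05,-0.03,-0.28],"delta_rot": [0,0.1,0]},
    {"claw": 1,"offset": [-0.05,-0.03,-0.28],"delta_rot": [0,0.1,0]},
    {"claw": 1,"offset": [-0.05,-0.03,-0.28],"delta_rot": [0,0.1,0]},
  ],
)

```text
time_s: 26.67
tool_pos: [0.5423, 0.0534, 0.0804]
tool_rot: [-180.0, -0.1, -92.9]
wrist_force: [-7.4, -0.3, 12.1]
gripper_width: 0.582
```

Emit:
carry_out(
  rows=[
    {"claw": 1,"offset": [0,0,0.03],"delta_rot": [0,0,0]},
    {"claw": 1,"offset": [0,0,0.05],"delta_rot": [0,0,0]},
    {"claw": 0.5,"offset": [0,0,0.05],"delta_rot": [0,0,0]},
    {"claw": 0.2,"offset": [0,0,0.05],"delta_rot": [0,0,0]},
    {"claw": 0,"offset": [0,0,0.05],"delta_rot": [0,0,0]},
    {"claw": 0,"offset": [0,0,0.05],"delta_rot": [0,0,0]},
    {"claw": 0,"offset": [0,0,0.05],"delta_rot": [0,0,0]},
    {"claw": 0,"offset": [0,0,2],"delta_rot": [0,0,0]},
    {"claw": 0,"offset": [0,0,5],"delta_rot": [0,0,0]},
    {"claw": 0,"offset": [0,0,8],"delta_rot": [0,0,0]},
  ],
)

```text
time_s: 27.5
tool_pos: [0.5411, 0.0534, 0.1601]
tool_rot: [179.8, -0.1, -92.9]
wrist_force: [1.0, -0.0, 0.1]
gripper_width: 0.989
```

Run:
```python
from fit import *
go([.5698,-.1875,.13],-69)
p=snapshot("top");q=snapshot("scene")
for l,v in (("c2",(437,-317.8,-17)),("c3",(503,-450.6,-9.5)),("c4",(563.7,-336,-21.3)),("c5",(570,-187.6,21))):
    th=[v[0]/1e3,v[1]/1e3,np.radians(v[2])]
    x,f=fit([p,q],carton,th,[win(a,carton(*th)) for a in(p,q)]);print(l,np.round(x[:2]*1000,1),np.round(np.degrees(x[2]),1),round(f))
crop(p,180,160,360,270,4,"i1.png");crop(q,230,110,350,220,5,"i2.png")
```

```text
pos [0.5411, 0.0534, 0.1601] rot [179.84, -0.06, -92.93] F [0.96, -0.01, 0.06] T [-0.029, 0.13, 0.012] w 0.989 t 27.5
OFFSET cm [2.87, -24.09, -3.01] ROT [0.1, -0.1, 23.9]
c2 [ 437.1 -317.7] -17.2 697
c3 [ 503.  -450.6] -9.5 96
c4 [ 563.6 -336. ] -21.3 397
c5 [ 569.8 -187.6] 21.0 496
```

View pics/i1.png

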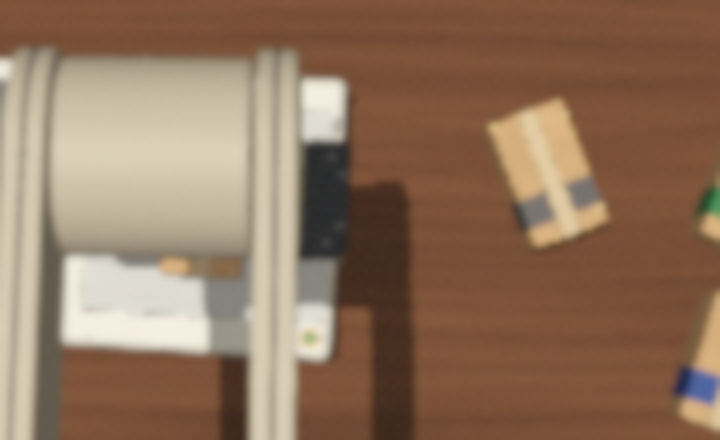

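View pics/i2.png

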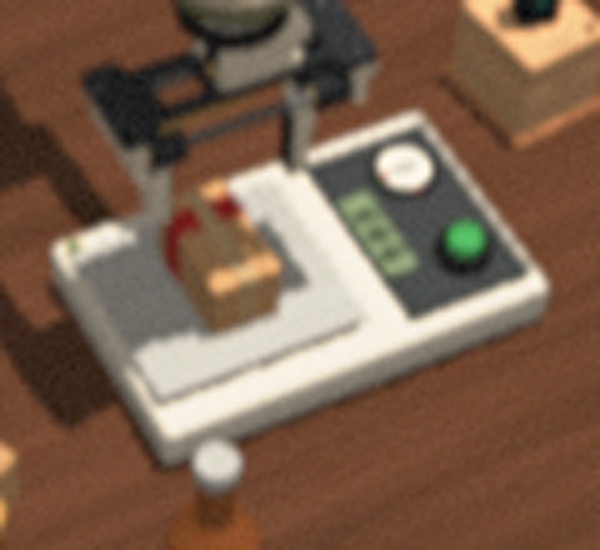

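Emit:
carry_out(
  rows=[
    {"claw": 0,"offset": [0,-3,1],"delta_rot": [0,0,4]},
    {"claw": 0,"offset": [0.5,-7,1],"delta_rot": [0,0,8]},
    {"claw": 0,"offset": [1,-11,0],"delta_rot": [0,0,12]},
    {"claw": 0,"offset": [1.5,-15,-1],"delta_rot": [0,0,16]},
    {"claw": 0,"offset": [2,-18,-2],"delta_rot": [0,0,20]},
    {"claw": 0,"offset": [2.5,-21,-3],"delta_rot": [0,0,23.9]},
    {"claw": 0,"offset": [2.9,-23.5,-4],"delta_rot": [0,0,23.9]},
    {"claw": 0,"offset": [2.9,-24.1,-5],"delta_rot": [0,0,23.9]},
    {"claw": 0,"offset": [2.9,-24.1,-5],"delta_rot": [0,0,23.9]},
    {"claw": 0,"offset": [2.9,-24.1,-5],"delta_rot": [0,0,23.9]},
  ],
)

```text
time_s: 28.43
tool_pos: [0.574, -0.1869, 0.1154]
tool_rot: [-179.5, 0.1, -69.1]
wrist_force: [-0.1, 0.0, 0.6]
gripper_width: 1.001
```

```bash
cat >> fit.py <<'E'
def meas(n,p,q,z=.06,base=(.5398,.0535,-2.93)):
    # stack of n cartons: fit the top one
    fn=lambda x,y,a:faces_box(x,y,a,z+.054*(n-1),z+.054*n,.092,.054)
    th=[base[0],base[1],np.radians(base[2])]
    for pics in([p],[q],[p,q]):
        x,f=fit(pics,fn,th,[win(a,fn(*th),4) for a in pics],(.004,.004,.04));print("stack",n,"top" if pics==[p] else "sc" if len(pics)==1 else "both",np.round(x[:2]*1000,1),np.round(np.degrees(x[2]),1),round(f))
    return x
E
python3 - <<'E'
from fit import *
go([.5698,-.1875,.017],-69)
p=snapshot("top");q=snapshot("scene")
x=meas(1,p,q)
crop(p,180,160,360,270,4,"i3.png",[proj(p,f) for f in faces_box(*x,.06,.114,.092,.054)[4:]])
E
```

```text
pos [0.574, -0.1869, 0.1154] rot [-179.52, 0.1, -69.09] F [-0.13, 0.03, 0.55] T [-0.14, 0.164, -0.027] w 1.001 t 28.43
OFFSET cm [-0.42, -0.06, -9.84] ROT [-0.3, 0.4, 0.1]
stack 1 top [536.6  50.9] -3.5 260Traceback (most recent call last):
  File "<stdin>", line 4, in <module>
  File "fit.py", line 55, in meas
    x,f=fit(pics,fn,th,[win(a,fn(*th),4) for a in pics],(.004,.004,.04));print("stack",n,"top" if pics==[p] else "sc" if len(pics)==1 else "both",np.round(x[:2]*1000,1),np.round(np.degrees(x[2]),1),round(f))
                                                                                                  ^^^^^^^^^
ValueError: The truth value of an array with more than one element is ambiguous. Use a.any() or a.all()
```

```bash
sed -i 's/"top" if pics==\[p\] else "sc" if len(pics)==1 else "both"/len(pics),pics[0]["shot"]/' fit.py
python3 - <<'E'
from fit import *
p=snapshot("top");q=snapshot("scene")
x=meas(1,p,q)
crop(p,180,160,360,270,4,"i3.png",[proj(p,f) for f in faces_box(*x,.06,.114,.092,.054)[4:]])
th=[.570,-.1876,np.radians(21)]
x,f=fit([q],carton,th,[win(a,carton(*th)) for a in[q]]);print(x)
E
```

```text
stack 1 1 37 [536.6  50.9] -3.5 261
stack 1 1 38 [539.7  51.3] -4.2 1122
stack 1 2 37 [538.3  50.9] -3.7 1392
[ 0.55411953 -0.19624381  0.51102369]
```

View pics/i3.png

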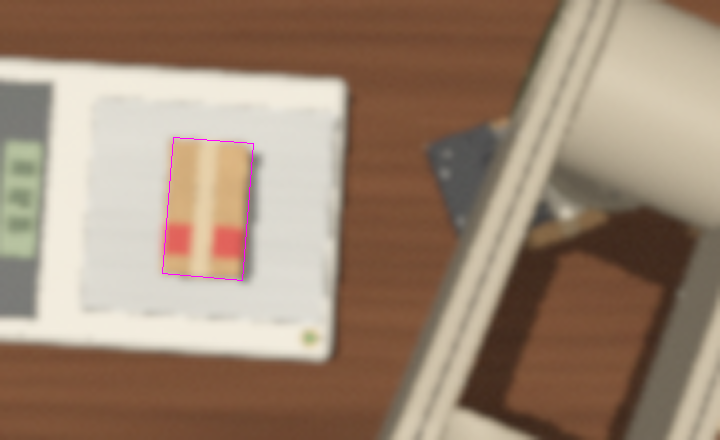

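Run:
```python
from fit import *
go([.5698,-.1876,.017],-69)
```

```text
pos [0.5755, -0.1864, 0.1176] rot [-179.37, -0.07, -68.94] F [-0.16, -0.41, 0.66] T [-0.005, 0.139, 0.046] w 0.999 t 28.63
OFFSET cm [-0.57, -0.12, -10.06] ROT [-0.2, 0.6, -0.1]
```

Emit:
carry_out(
  rows=[
    {"claw": 0,"offset": [-0.57,-0.12,-2],"delta_rot": [0,0.6,0]},
    {"claw": 0,"offset": [-0.57,-0.12,-4],"delta_rot": [0,0.6,0]},
    {"claw": 0,"offset": [-0.57,-0.12,-6],"delta_rot": [0,0.6,0]},
    {"claw": 0,"offset": [-0.57,-0.12,-8],"delta_rot": [0,0.6,0]},
    {"claw": 0,"offset": [-0.57,-0.12,-9.3],"delta_rot": [0,0.6,0]},
    {"claw": 0,"offset": [-0.57,-0.12,-10],"delta_rot": [0,0.6,0]},
    {"claw": 0,"offset": [-0.57,-0.12,-10],"delta_rot": [0,0.6,0]},
    {"claw": 0,"offset": [-0.57,-0.12,-10],"delta_rot": [0,0.6,0]},
    {"claw": 0,"offset": [-0.57,-0.12,-10],"delta_rot": [0,0.6,0]},
    {"claw": 0,"offset": [-0.57,-0.12,-10],"delta_rot": [0,0.6,0]},
  ],
)

```text
time_s: 29.47
tool_pos: [0.571, -0.188, 0.0193]
tool_rot: [-179.8, 0.0, -68.9]
wrist_force: [1.0, -1.2, 0.1]
gripper_width: 0.999
```

Run:
```python
from fit import *
go([.5698,-.1876,.018],-69)
```

```text
pos [0.571, -0.188, 0.0193] rot [-179.82, 0.05, -68.94] F [0.98, -1.17, 0.08] T [-0.047, 0.132, 0.046] w 0.999 t 29.47
OFFSET cm [-0.12, 0.04, -0.13] ROT [-0.1, 0.1, -0.1]
```

Emit:
carry_out(
  rows=[
    {"claw": 0,"offset": [-0.15,0.05,-0.13],"delta_rot": [0,0.1,0]},
    {"claw": 0.3,"offset": [-0.15,0.05,-0.13],"delta_rot": [0,0.1,0]},
    {"claw": 0.6,"offset": [-0.15,0.05,-0.13],"delta_rot": [0,0.1,0]},
    {"claw": 1,"offset": [-0.15,0.05,-0.13],"delta_rot": [0,0.1,0]},
    {"claw": 1,"offset": [-0.15,0.05,-0.13],"delta_rot": [0,0.1,0]},
    {"claw": 1,"offset": [-0.15,0.05,-0.13],"delta_rot": [0,0.1,0]},
    {"claw": 1,"offset": [-0.15,0.05,-0.13],"delta_rot": [0,0.1,0]},
    {"claw": 1,"offset": [-0.15,0.05,-0.13],"delta_rot": [0,0.1,0]},
    {"claw": 1,"offset": [-0.15,0.05,-0.13],"delta_rot": [0,0.1,0]},
    {"claw": 1,"offset": [-0.15,0.05,-0.13],"delta_rot": [0,0.1,0]},
  ],
)

```text
time_s: 30.3
tool_pos: [0.5695, -0.1875, 0.0179]
tool_rot: [-179.9, 0.1, -68.9]
wrist_force: [-0.2, 0.4, -0.7]
gripper_width: 0.577
```

Emit:
carry_out(
  rows=[
    {"claw": 1,"offset": [0,0,0.5],"delta_rot": [0,0,0]},
    {"claw": 1,"offset": [0,0,2],"delta_rot": [0,0,0]},
    {"claw": 1,"offset": [0,0,5],"delta_rot": [0,0,0]},
    {"claw": 1,"offset": [0,0,8.5],"delta_rot": [0,0,0]},
    {"claw": 1,"offset": [0,1,11.5],"delta_rot": [0,0,-2]},
    {"claw": 1,"offset": [-0.3,3,14],"delta_rot": [0,0,-5]},
    {"claw": 1,"offset": [-0.7,6,15],"delta_rot": [0,0,-9]},
    {"claw": 1,"offset": [-1.2,10,15],"delta_rot": [0,0,-14]},
    {"claw": 1,"offset": [-1.7,14,15],"delta_rot": [0,0,-19]},
    {"claw": 1,"offset": [-2.2,18,15],"delta_rot": [0,0,-24]},
  ],
)

```text
time_s: 31.13
tool_pos: [0.5471, -0.0062, 0.1686]
tool_rot: [-179.9, 0.1, -93.2]
wrist_force: [0.7, 0.3, -1.6]
gripper_width: 0.578
```

Run:
```python
from fit import *
go([.5399,.0534,.15],-92.93)
```

```text
pos [0.5471, -0.0062, 0.1686] rot [-179.87, 0.09, -93.25] F [0.69, 0.35, -1.63] T [-0.022, 0.173, -0.001] w 0.578 t 31.13
OFFSET cm [-0.72, 5.96, -1.86] ROT [-0.1, 0.1, 0.3]
```

Emit:
carry_out(
  rows=[
    {"claw": 1,"offset": [-0.4,2,0],"delta_rot": [0,0.1,0.3]},
    {"claw": 1,"offset": [-0.7,4,0],"delta_rot": [0,0.1,0.3]},
    {"claw": 1,"offset": [-0.7,5.5,0],"delta_rot": [0,0.1,0.3]},
    {"claw": 1,"offset": [-0.7,5.96,-0.5],"delta_rot": [0,0.1,0.3]},
    {"claw": 1,"offset": [-0.7,5.96,-1],"delta_rot": [0,0.1,0.3]},
    {"claw": 1,"offset": [-0.7,5.96,-1.8],"delta_rot": [0,0.1,0.3]},
    {"claw": 1,"offset": [-0.7,5.96,-2.5],"delta_rot": [0,0.1,0.3]},
    {"claw": 1,"offset": [-0.7,5.96,-3],"delta_rot": [0,0.1,0.3]},
    {"claw": 1,"offset": [-0.7,5.96,-3],"delta_rot": [0,0.1,0.3]},
    {"claw": 1,"offset": [-0.7,5.96,-3],"delta_rot": [0,0.1,0.3]},
  ],
)

```text
time_s: 31.97
tool_pos: [0.5396, 0.0527, 0.1378]
tool_rot: [179.9, 0.1, -93.0]
wrist_force: [0.1, 1.2, -1.2]
gripper_width: 0.579
```

Run:
```python
from fit import *
go([.5399,.0534,.132],-92.93)
```

```text
pos [0.5396, 0.0527, 0.1378] rot [179.95, 0.08, -93.01] F [0.06, 1.18, -1.22] T [-0.001, 0.168, -0.016] w 0.579 t 31.97
OFFSET cm [0.03, 0.07, -0.58] ROT [-0.1, -0.1, 0.1]
```

Emit:
carry_out(
  rows=[
    {"claw": 1,"offset": [0.03,0.07,0],"delta_rot": [0,-0.1,0.1]},
    {"claw": 1,"offset": [0.03,0.07,-0.1],"delta_rot": [0,-0.1,0.1]},
    {"claw": 1,"offset": [0.03,0.07,-0.2],"delta_rot": [0,-0.1,0.1]},
    {"claw": 1,"offset": [0.03,0.07,-0.3],"delta_rot": [0,-0.1,0.1]},
    {"claw": 1,"offset": [0.03,0.07,-0.4],"delta_rot": [0,-0.1,0.1]},
    {"claw": 1,"offset": [0.03,0.07,-0.5],"delta_rot": [0,-0.1,0.1]},
    {"claw": 1,"offset": [0.03,0.07,-0.55],"delta_rot": [0,-0.1,0.1]},
    {"claw": 1,"offset": [0.03,0.07,-0.55],"delta_rot": [0,-0.1,0.1]},
    {"claw": 1,"offset": [0.03,0.07,-0.55],"delta_rot": [0,-0.1,0.1]},
    {"claw": 1,"offset": [0.03,0.07,-0.55],"delta_rot": [0,-0.1,0.1]},
  ],
)

```text
time_s: 32.8
tool_pos: [0.54, 0.0534, 0.1324]
tool_rot: [-179.9, 0.1, -92.9]
wrist_force: [0.4, -0.5, -2.2]
gripper_width: 0.577
```

Emit:
carry_out(
  rows=[
    {"claw": 1,"offset": [0,0,-0.04],"delta_rot": [0,-0.1,0]},
    {"claw": 1,"offset": [0,0,-0.08],"delta_rot": [0,-0.1,0]},
    {"claw": 1,"offset": [0,0,-0.08],"delta_rot": [0,-0.1,0]},
    {"claw": 1,"offset": [0,0,-0.08],"delta_rot": [0,-0.1,0]},
    {"claw": 0.45,"offset": [0,0,-0.08],"delta_rot": [0,-0.1,0]},
    {"claw": 0.3,"offset": [0,0,-0.08],"delta_rot": [0,-0.1,0]},
    {"claw": 0.1,"offset": [0,0,-0.05],"delta_rot": [0,-0.1,0]},
    {"claw": 0,"offset": [0,0,0],"delta_rot": [0,-0.1,0]},
    {"claw": 0,"offset": [0,0,0],"delta_rot": [0,-0.1,0]},
    {"claw": 0,"offset": [0,0,2],"delta_rot": [0,-0.1,0]},
  ],
)

```text
time_s: 33.63
tool_pos: [0.5372, 0.0534, 0.1483]
tool_rot: [179.8, 0.1, -92.9]
wrist_force: [-0.8, 0.7, -0.3]
gripper_width: 0.887
```

Run:
```python
from fit import *
go([.5637,-.336,.13],-111.2)
```

```text
pos [0.5372, 0.0534, 0.1483] rot [179.75, 0.06, -92.91] F [-0.8, 0.73, -0.34] T [0.033, 0.179, 0.007] w 0.887 t 33.63
OFFSET cm [2.65, -38.94, -1.83] ROT [-0.1, -0.2, -18.3]
```

Emit:
carry_out(
  rows=[
    {"claw": 0,"offset": [0.2,0,3],"delta_rot": [0,0,0]},
    {"claw": 0,"offset": [0.2,0,6],"delta_rot": [0,0,0]},
    {"claw": 0,"offset": [0.3,-1,8],"delta_rot": [0,0,-2]},
    {"claw": 0,"offset": [0.6,-4,8],"delta_rot": [0,0,-5]},
    {"claw": 0,"offset": [0.9,-8,7],"delta_rot": [0,0,-8]},
    {"claw": 0,"offset": [1.2,-12,6],"delta_rot": [0,0,-11]},
    {"claw": 0,"offset": [1.5,-16,5],"delta_rot": [0,0,-14]},
    {"claw": 0,"offset": [1.8,-20,4],"delta_rot": [0,0,-17]},
    {"claw": 0,"offset": [2.1,-24,3],"delta_rot": [0,0,-18.3]},
    {"claw": 0,"offset": [2.4,-28,2],"delta_rot": [0,0,-18.3]},
  ],
)

```text
time_s: 34.47
tool_pos: [0.561, -0.2286, 0.1679]
tool_rot: [179.8, 0.1, -111.3]
wrist_force: [0.7, 1.4, 0.7]
gripper_width: 0.999
```

Run:
```python
from fit import *
go([.5637,-.336,.1],-111.2)
p=snapshot("top");q=snapshot("scene")
x=meas(2,p,q)
for l,v in (("c2",(437,-317.8,-17)),("c3",(503,-450.6,-9.5)),("c4",(563.7,-336,-21.3))):
    th=[v[0]/1e3,v[1]/1e3,np.radians(v[2])]
    for pics in([p],[q]):
        y,f=fit(pics,carton,th,[win(a,carton(*th)) for a in pics]);print(l,np.round(y[:2]*1000,1),np.round(np.degrees(y[2]),1),round(f))
a=proj(p,faces_box(*x,.114,.168,.092,.054)[4]);b=[proj(q,f) for f in faces_box(*x,.114,.168,.092,.054) if vis(q,f)]
crop(p,190,170,290,250,4,"e1.png",[a]);crop(q,230,100,330,200,4,"e2.png",b)
cv2.imwrite("pics/j1.png",np.hstack([cv2.resize(cv2.imread("pics/e%d.png"%i),(400,400 if i==2 else 320))[:320] for i in(1,2)]))
```

```text
pos [0.561, -0.2286, 0.1679] rot [179.77, 0.07, -111.31] F [0.72, 1.43, 0.74] T [-0.003, 0.135, 0.053] w 0.999 t 34.47
OFFSET cm [0.27, -10.74, -6.79] ROT [-0.1, -0.2, 0.1]
stack 2 1 39 [537.  45.] 1.0 529
stack 2 1 40 [543.4  60.8] 7.6 1556
stack 2 2 39 [539.5  50.7] -2.4 2254
c2 [ 406.4 -373.3] -24.1 441
c2 [ 433.7 -321. ] -18.8 539
c3 [ 507.9 -441.8] -21.1 833
c3 [ 503.6 -450.5] -9.4 47
c4 [ 504.7 -304. ] -7.8 910
c4 [ 570.6 -335.6] -19.8 776
```

View pics/j1.png

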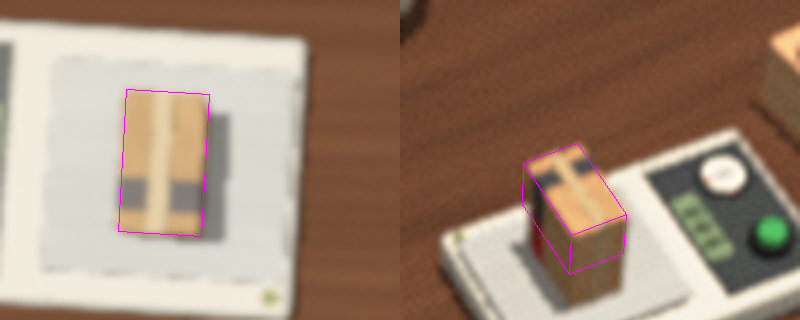

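Run:
```python
from fit import *
q=snapshot("scene")
P=[]
for v in ((437,-317.8,-17),(503,-450.6,-9.5),(563.7,-336,-21.3)):
    P+=[proj(q,carton(v[0]/1e3,v[1]/1e3,np.radians(v[2]))[4])]
crop(q,110,140,260,260,5,"k1.png",P)
```

```text
(no output)
```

View pics/k1.png

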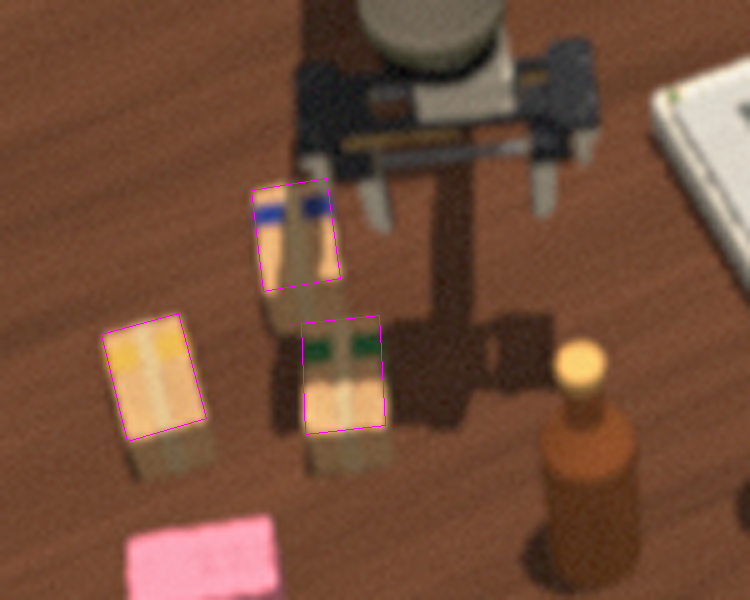

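Emit:
carry_out(
  rows=[
    {"claw": 0,"offset": [0.1,-4,-1],"delta_rot": [0,-0.2,0]},
    {"claw": 0,"offset": [0.2,-8,-3],"delta_rot": [0,-0.2,0]},
    {"claw": 0,"offset": [0.3,-10,-5],"delta_rot": [0,-0.2,0]},
    {"claw": 0,"offset": [0.3,-10.74,-6.5],"delta_rot": [0,-0.2,0]},
    {"claw": 0,"offset": [0.3,-10.74,-7],"delta_rot": [0,-0.2,0]},
    {"claw": 0,"offset": [0.3,-10.74,-8],"delta_rot": [0,-0.2,0]},
    {"claw": 0,"offset": [0.3,-10.74,-8],"delta_rot": [0,-0.2,0]},
    {"claw": 0,"offset": [0.3,-10.74,-8],"delta_rot": [0,-0.2,0]},
    {"claw": 0,"offset": [0.3,-10.74,-8],"delta_rot": [0,-0.2,0]},
    {"claw": 0,"offset": [0.3,-10.74,-8],"delta_rot": [0,-0.2,0]},
  ],
)

```text
time_s: 35.45
tool_pos: [0.564, -0.3361, 0.0881]
tool_rot: [179.9, 0.1, -111.4]
wrist_force: [-0.8, 0.6, -0.0]
gripper_width: 1.003
```

Run:
```python
from fit import *
go([.5637,-.336,.018],-111.2)
```

```text
pos [0.564, -0.3361, 0.0881] rot [179.91, 0.11, -111.38] F [-0.8, 0.59, -0.03] T [0.056, 0.141, 0.042] w 1.003 t 35.45
OFFSET cm [-0.03, 0.01, -7.01] ROT [-0.1, -0.0, 0.2]
```

Emit:
carry_out(
  rows=[
    {"claw": 0,"offset": [-0.03,0,-2],"delta_rot": [0,0,0.2]},
    {"claw": 0,"offset": [-0.03,0,-4],"delta_rot": [0,0,0.2]},
    {"claw": 0,"offset": [-0.03,0,-6],"delta_rot": [0,0,0.2]},
    {"claw": 0,"offset": [-0.03,0,-7],"delta_rot": [0,0,0.2]},
    {"claw": 0,"offset": [-0.03,0,-7],"delta_rot": [0,0,0.2]},
    {"claw": 0,"offset": [-0.03,0,-7],"delta_rot": [0,0,0.2]},
    {"claw": 0,"offset": [-0.03,0,-7],"delta_rot": [0,0,0.2]},
    {"claw": 0,"offset": [-0.03,0,-7],"delta_rot": [0,0,0.2]},
    {"claw": 0,"offset": [-0.03,0,-7],"delta_rot": [0,0,0.2]},
    {"claw": 0,"offset": [-0.03,0,-7],"delta_rot": [0,0,0.2]},
  ],
)

```text
time_s: 36.28
tool_pos: [0.5644, -0.3366, 0.0194]
tool_rot: [-180.0, 0.1, -111.2]
wrist_force: [-0.8, -0.8, -0.0]
gripper_width: 1.001
```

Run:
```python
from fit import *
go([.5637,-.336,.018],-111.2)
```

```text
pos [0.5644, -0.3366, 0.0194] rot [-179.99, 0.08, -111.18] F [-0.76, -0.77, -0.03] T [-0.001, 0.206, -0.012] w 1.001 t 36.28
OFFSET cm [-0.07, 0.06, -0.14] ROT [-0.1, 0.0, -0.0]
```

Emit:
carry_out(
  rows=[
    {"claw": 0,"offset": [-0.08,0.06,-0.14],"delta_rot": [0,0,0]},
    {"claw": 0.3,"offset": [-0.08,0.06,-0.14],"delta_rot": [0,0,0]},
    {"claw": 0.6,"offset": [-0.08,0.06,-0.14],"delta_rot": [0,0,0]},
    {"claw": 1,"offset": [-0.08,0.06,-0.14],"delta_rot": [0,0,0]},
    {"claw": 1,"offset": [-0.08,0.06,-0.14],"delta_rot": [0,0,0]},
    {"claw": 1,"offset": [-0.08,0.06,-0.14],"delta_rot": [0,0,0]},
    {"claw": 1,"offset": [-0.08,0.06,-0.14],"delta_rot": [0,0,0]},
    {"claw": 1,"offset": [-0.08,0.06,-0.14],"delta_rot": [0,0,0]},
    {"claw": 1,"offset": [-0.08,0.06,-0.14],"delta_rot": [0,0,0]},
    {"claw": 1,"offset": [-0.08,0.06,-0.14],"delta_rot": [0,0,0]},
  ],
)

```text
time_s: 37.12
tool_pos: [0.5636, -0.3359, 0.0179]
tool_rot: [-180.0, 0.1, -111.2]
wrist_force: [-0.9, -0.3, -0.4]
gripper_width: 0.577
```

Emit:
carry_out(
  rows=[
    {"claw": 1,"offset": [0,0,0.5],"delta_rot": [0,0,0]},
    {"claw": 1,"offset": [0,0,2],"delta_rot": [0,0,0]},
    {"claw": 1,"offset": [0,0,5],"delta_rot": [0,0,0]},
    {"claw": 1,"offset": [0,1,9],"delta_rot": [0,0,0]},
    {"claw": 1,"offset": [-0.2,3,13],"delta_rot": [0,0,2]},
    {"claw": 1,"offset": [-0.4,6,16],"delta_rot": [0,0,4]},
    {"claw": 1,"offset": [-0.6,10,18.5],"delta_rot": [0,0,6]},
    {"claw": 1,"offset": [-0.9,14,20],"delta_rot": [0,0,9]},
    {"claw": 1,"offset": [-1.1,18,20.5],"delta_rot": [0,0,12]},
    {"claw": 1,"offset": [-1.4,22,20.5],"delta_rot": [0,0,15]},
  ],
)

```text
time_s: 37.95
tool_pos: [0.551, -0.1218, 0.2272]
tool_rot: [-179.7, 0.0, -96.1]
wrist_force: [0.7, -0.3, -2.4]
gripper_width: 0.578
```

Run:
```python
from fit import *
go([.5399,.0534,.205],-92.93)
```

```text
pos [0.551, -0.1218, 0.2272] rot [-179.66, 0.02, -96.08] F [0.68, -0.32, -2.39] T [0.04, 0.133, 0.034] w 0.578 t 37.95
OFFSET cm [-1.11, 17.52, -2.22] ROT [0.0, 0.3, 3.2]
```

Emit:
carry_out(
  rows=[
    {"claw": 1,"offset": [-0.2,4,0],"delta_rot": [0,0.3,1]},
    {"claw": 1,"offset": [-0.5,8,0],"delta_rot": [0,0.3,2]},
    {"claw": 1,"offset": [-0.8,11.5,0],"delta_rot": [0,0.3,3.2]},
    {"claw": 1,"offset": [-1,14.5,0],"delta_rot": [0,0.3,3.2]},
    {"claw": 1,"offset": [-1.1,16.5,0],"delta_rot": [0,0.3,3.2]},
    {"claw": 1,"offset": [-1.1,17.3,0],"delta_rot": [0,0.3,3.2]},
    {"claw": 1,"offset": [-1.1,17.5,-1],"delta_rot": [0,0.3,3.2]},
    {"claw": 1,"offset": [-1.1,17.5,-2],"delta_rot": [0,0.3,3.2]},
    {"claw": 1,"offset": [-1.1,17.5,-3],"delta_rot": [0,0.3,3.2]},
    {"claw": 1,"offset": [-1.1,17.5,-3.3],"delta_rot": [0,0.3,3.2]},
  ],
)

```text
time_s: 38.78
tool_pos: [0.5386, 0.0518, 0.1911]
tool_rot: [179.8, -0.0, -93.0]
wrist_force: [0.4, -0.1, -2.4]
gripper_width: 0.579
```

Run:
```python
from fit import *
go([.5399,.0534,.186],-92.93)
```

```text
pos [0.5386, 0.0518, 0.1911] rot [179.81, -0.03, -92.97] F [0.4, -0.13, -2.41] T [-0.005, 0.213, -0.003] w 0.579 t 38.78
OFFSET cm [0.13, 0.16, -0.51] ROT [0.0, -0.2, 0.0]
```

Emit:
carry_out(
  rows=[
    {"claw": 1,"offset": [0.13,0.16,0.2],"delta_rot": [0,-0.2,0]},
    {"claw": 1,"offset": [0.13,0.16,0.2],"delta_rot": [0,-0.2,0]},
    {"claw": 1,"offset": [0.13,0.16,0],"delta_rot": [0,-0.2,0]},
    {"claw": 1,"offset": [0.13,0.16,-0.1],"delta_rot": [0,-0.2,0]},
    {"claw": 1,"offset": [0.13,0.16,-0.2],"delta_rot": [0,-0.2,0]},
    {"claw": 1,"offset": [0.13,0.16,-0.3],"delta_rot": [0,-0.2,0]},
    {"claw": 1,"offset": [0.13,0.16,-0.4],"delta_rot": [0,-0.2,0]},
    {"claw": 1,"offset": [0.13,0.16,-0.45],"delta_rot": [0,-0.2,0]},
    {"claw": 1,"offset": [0.13,0.16,-0.45],"delta_rot": [0,-0.2,0]},
    {"claw": 1,"offset": [0.13,0.16,-0.45],"delta_rot": [0,-0.2,0]},
  ],
)

```text
time_s: 39.62
tool_pos: [0.5399, 0.0535, 0.1866]
tool_rot: [-180.0, -0.0, -93.0]
wrist_force: [0.1, -0.1, -2.1]
gripper_width: 0.579
```

Run:
```python
from fit import *
go([.5399,.0534,.186],-92.93)
```

```text
pos [0.5399, 0.0535, 0.1866] rot [-179.99, -0.03, -92.96] F [0.05, -0.14, -2.07] T [-0.081, 0.141, 0.057] w 0.579 t 39.62
OFFSET cm [-0.0, -0.01, -0.06] ROT [0.0, 0.0, 0.0]
```

Emit:
carry_out(
  rows=[
    {"claw": 1,"offset": [0,0,-0.04],"delta_rot": [0,0,0]},
    {"claw": 1,"offset": [0,0,-0.08],"delta_rot": [0,0,0]},
    {"claw": 1,"offset": [0,0,-0.08],"delta_rot": [0,0,0]},
    {"claw": 1,"offset": [0,0,-0.08],"delta_rot": [0,0,0]},
    {"claw": 0.45,"offset": [0,0,-0.08],"delta_rot": [0,0,0]},
    {"claw": 0.3,"offset": [0,0,-0.08],"delta_rot": [0,0,0]},
    {"claw": 0.1,"offset": [0,0,-0.05],"delta_rot": [0,0,0]},
    {"claw": 0,"offset": [0,0,0],"delta_rot": [0,0,0]},
    {"claw": 0,"offset": [0,0,0],"delta_rot": [0,0,0]},
    {"claw": 0,"offset": [0,0,2],"delta_rot": [0,0,0]},
  ],
)

```text
time_s: 40.45
tool_pos: [0.5376, 0.0535, 0.2026]
tool_rot: [179.6, -0.1, -93.0]
wrist_force: [-0.6, 0.3, -0.2]
gripper_width: 0.888
```

Emit:
carry_out(
  rows=[
    {"claw": 0,"offset": [0.1,0,3],"delta_rot": [0,0,0]},
    {"claw": 0,"offset": [0.1,0,6],"delta_rot": [0,0,0]},
    {"claw": 0,"offset": [0.1,-1,8],"delta_rot": [0,0,-2]},
    {"claw": 0,"offset": [-1,-4,8],"delta_rot": [0,0,-4]},
    {"claw": 0,"offset": [-2,-8,7],"delta_rot": [0,0,-6]},
    {"claw": 0,"offset": [-3,-12,6],"delta_rot": [0,0,-8]},
    {"claw": 0,"offset": [-4,-16,5],"delta_rot": [0,0,-10]},
    {"claw": 0,"offset": [-5,-20,4],"delta_rot": [0,0,-12]},
    {"claw": 0,"offset": [-6,-24,3],"delta_rot": [0,0,-14]},
    {"claw": 0,"offset": [-6.5,-26,2],"delta_rot": [0,0,-14]},
  ],
)

```text
time_s: 41.28
tool_pos: [0.4714, -0.21, 0.2227]
tool_rot: [179.7, -0.1, -107.2]
wrist_force: [0.5, 0.1, -0.6]
gripper_width: 1.0
```

Run:
```python
from fit import *
go([.4371,-.3178,.1],-107.1)
p=snapshot("top");q=snapshot("scene")
x=meas(3,p,q)
F=faces_box(*x,.168,.222,.092,.054)
crop(p,190,170,290,250,4,"e1.png",[proj(p,F[4])]);crop(q,230,80,330,180,4,"e2.png",[proj(q,f) for f in F if vis(q,f)])
cv2.imwrite("pics/j2.png",np.hstack([cv2.resize(cv2.imread("pics/e%d.png"%i),(400,400 if i==2 else 320))[:320] for i in(1,2)]))
P=[]
for v in ((437.1,-317.8,-17.1),(503,-450.6,-9.5)):
    P+=[proj(q,carton(v[0]/1e3,v[1]/1e3,np.radians(v[2]))[4])]
crop(q,110,140,260,260,4,"k2.png",P)
```

```text
pos [0.4714, -0.21, 0.2227] rot [179.68, -0.13, -107.2] F [0.47, 0.14, -0.56] T [0.053, 0.137, -0.007] w 1.0 t 41.28
OFFSET cm [-3.43, -10.78, -12.27] ROT [0.0, -0.3, 0.1]
stack 3 1 42 [531.3  43.6] 3.5 479
stack 3 1 43 [537.   63.5] 10.7 1052
stack 3 2 42 [535.6  45.4] 6.0 1777
```

View pics/j2.png

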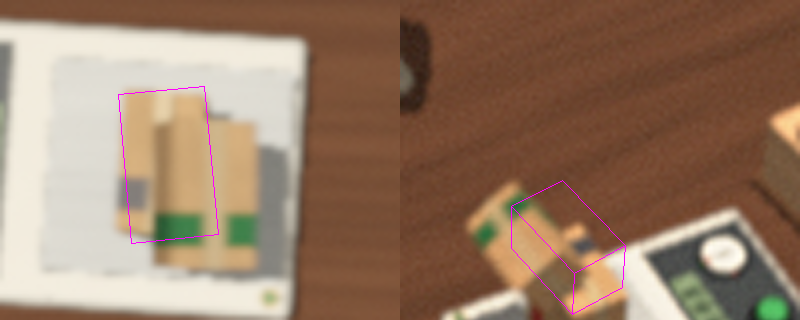

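View pics/k2.png

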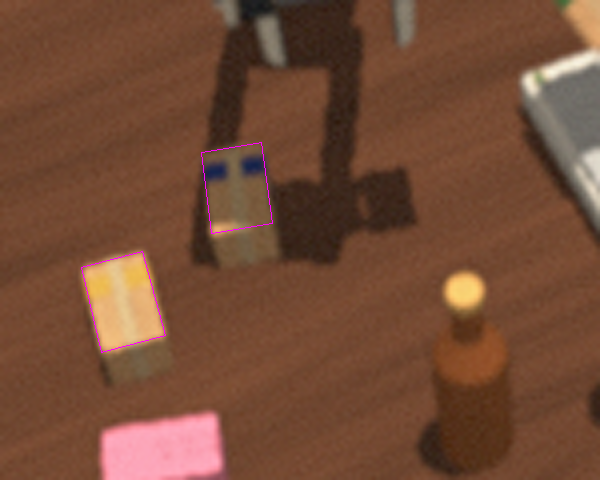

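Run:
```python
from fit import *
p=snapshot("top");q=snapshot("scene");st()
crop(p,190,160,290,250,5,"e1.png");crop(q,220,90,340,210,5,"e2.png")
```

```text
{'time_s': 41.4833, 'tool_pos': [0.4723, -0.2068, 0.2225], 'tool_rot': [179.587, -0.0145, -107.0695], 'wrist_force': [0.1985, 0.8233, 0.3983], 'ft_torque': [0.059, 0.2341, 0.0513], 'gripper_width': 0.9997, 'joint_pos': [-29.2697, -5.3633, 97.8611, -0.1015, 87.9029, 77.8039]}
```

View pics/e1.png

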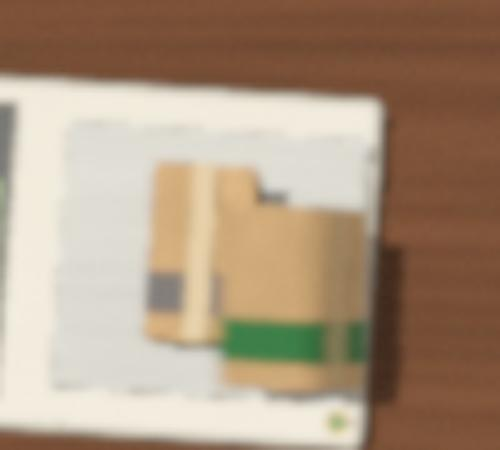

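View pics/e2.png

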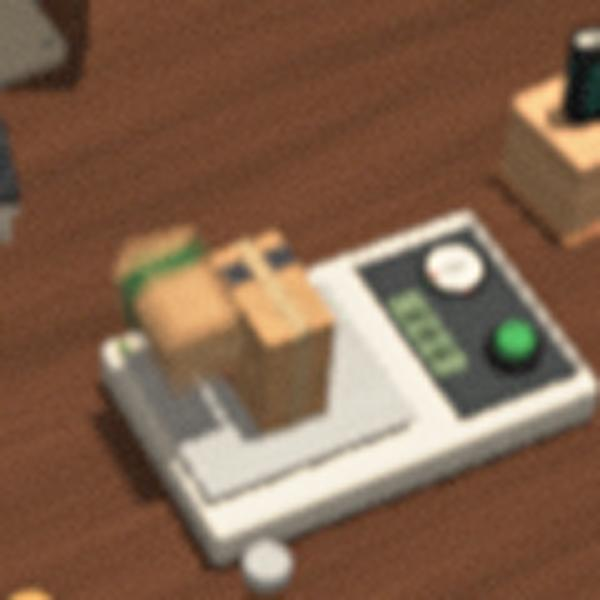

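Emit:
carry_out(
  rows=[
    {"claw": 0,"offset": [0,0,3],"delta_rot": [0,0,0]},
    {"claw": 0,"offset": [-2,-2,6],"delta_rot": [0,0,0]},
    {"claw": 0,"offset": [-4,-4,6],"delta_rot": [0,0,0]},
    {"claw": 0,"offset": [-6,-6,6],"delta_rot": [0,0,0]},
    {"claw": 0,"offset": [-6,-6,6],"delta_rot": [0,0,0]},
    {"claw": 0,"offset": [-6,-6,6],"delta_rot": [0,0,0]},
    {"claw": 0,"offset": [-6,-6,6],"delta_rot": [0,0,0]},
    {"claw": 0,"offset": [-6,-6,6],"delta_rot": [0,0,0]},
    {"claw": 0,"offset": [-6,-6,6],"delta_rot": [0,0,0]},
    {"claw": 0,"offset": [-6,-6,6],"delta_rot": [0,0,0]},
  ],
)

```text
time_s: 42.32
tool_pos: [0.4128, -0.2659, 0.2823]
tool_rot: [179.6, 0.0, -107.0]
wrist_force: [0.1, 0.2, -0.3]
gripper_width: 1.0
```

Run:
```python
from fit import *
p=snapshot("top");q=snapshot("scene")
crop(p,150,120,450,300,2.6,"m1.png");crop(q,120,80,360,260,3.3,"m2.png")
```

```text
(no output)
```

View pics/m1.png

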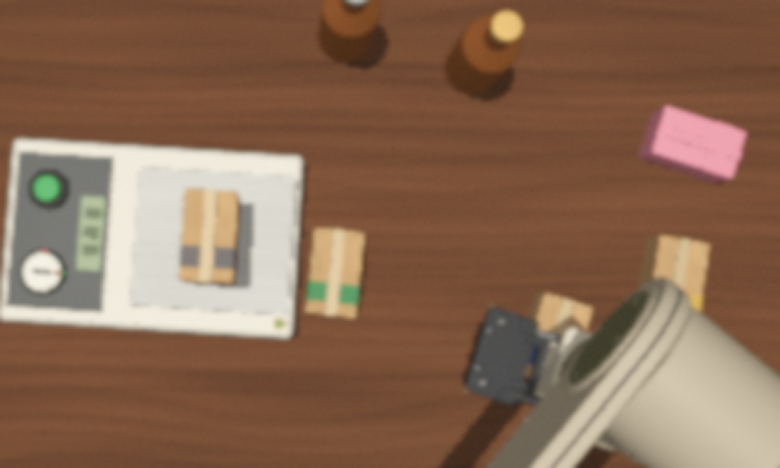

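View pics/m2.png

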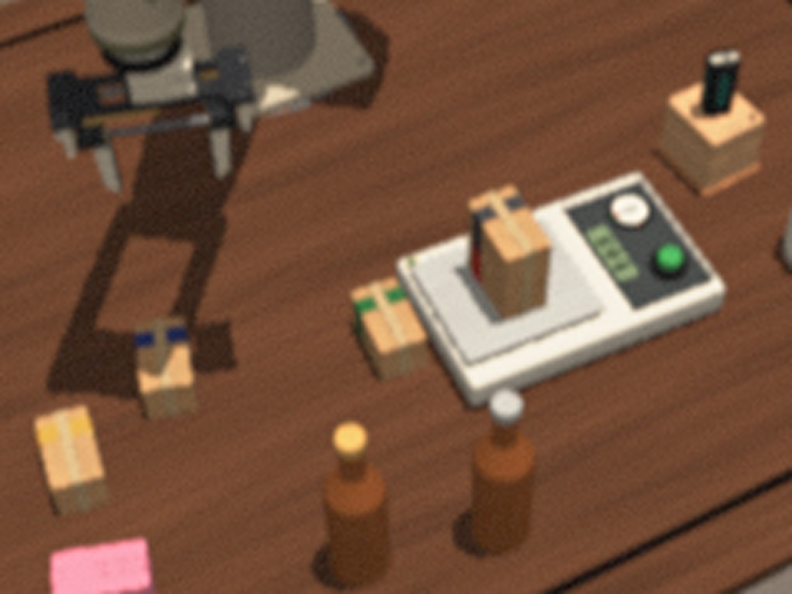

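Run:
```python
from fit import *
p=snapshot("top");q=snapshot("scene")
px=(150+337/2.6,120+273/2.6);g=ray(p,px,.054)[0];th=[g[0],g[1],np.radians(-6)]
for pics in([p],[q],[p,q]):
    y,f=fit(pics,carton,th,[win(a,carton(*th),3) for a in pics]);print("c4",np.round(y[:2]*1000,1),np.round(np.degrees(y[2]),1),round(f))
x=meas(2,p,q)
for pics in([p],[q]):
    z,f=fit(pics,scale,[.5433,.1214,np.radians(-2.93)],[win(a,scale(.5433,.1214,-.051),3) for a in pics]);print("sc",np.round(z[:2]*1000,1),np.degrees(z[2]),f)
F=carton(*y);G=faces_box(*x,.114,.168,.092,.054)
crop(p,190,160,310,250,5,"n1.png",[proj(p,f) for f in F+G if vis(p,f)]);crop(q,220,120,320,220,5,"n2.png",[proj(q,f) for f in F+G if vis(q,f)])
```

```text
c4 [507.6 -78.3] -6.0 309
c4 [509. -80.] -6.9 723
c4 [507.9 -79.1] -6.6 1049
stack 2 1 48 [537.1  45. ] 0.9 534
stack 2 1 49 [543.4  59.6] 6.0 1557
stack 2 2 48 [539.5  50.8] -2.5 2254
sc [543.1 121.6] -2.901260878748492 1180.3162564358286
sc [547.1 119.2] -2.332173769321221 1292.0756650922735
```

View pics/n1.png

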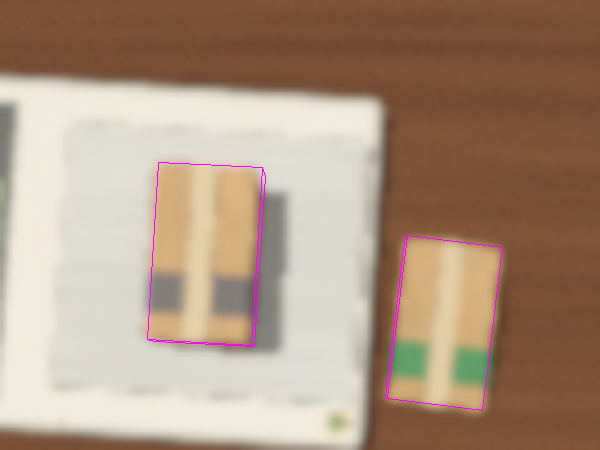

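View pics/n2.png

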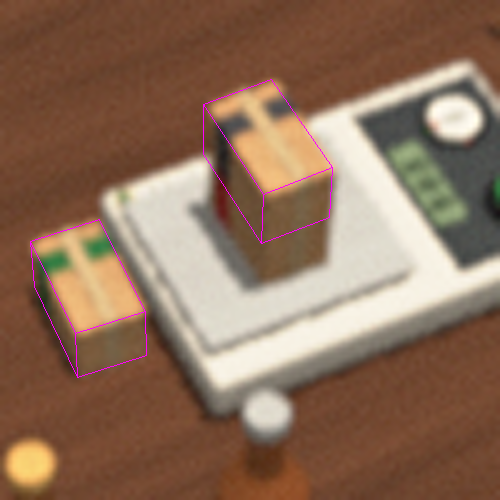

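Run:
```python
from fit import *
go([.438,-.080,.08],-96.6)
```

```text
pos [0.4124, -0.2665, 0.2823] rot [179.57, -0.01, -107.04] F [-1.31, 0.2, 0.54] T [-0.005, 0.102, -0.063] w 1.0 t 42.52
OFFSET cm [2.56, 18.65, -20.23] ROT [-0.1, -0.4, 10.4]
```

Emit:
carry_out(
  rows=[
    {"claw": 0.68,"offset": [0.5,3.5,-2],"delta_rot": [0,-0.4,2]},
    {"claw": 0.68,"offset": [1,7,-4],"delta_rot": [0,-0.4,5]},
    {"claw": 0.68,"offset": [1.5,10,-6],"delta_rot": [0,-0.4,8]},
    {"claw": 0.68,"offset": [2,13,-8],"delta_rot": [0,-0.4,10.4]},
    {"claw": 0.68,"offset": [2.5,16,-10],"delta_rot": [0,-0.4,10.4]},
    {"claw": 0.68,"offset": [2.5,18,-13],"delta_rot": [0,-0.4,10.4]},
    {"claw": 0.68,"offset": [2.5,18.6,-16],"delta_rot": [0,-0.4,10.4]},
    {"claw": 0.68,"offset": [2.5,18.6,-19],"delta_rot": [0,-0.4,10.4]},
    {"claw": 0.68,"offset": [2.5,18.6,-21],"delta_rot": [0,-0.4,10.4]},
    {"claw": 0.68,"offset": [2.5,18.6,-21],"delta_rot": [0,-0.4,10.4]},
  ],
)

```text
time_s: 43.35
tool_pos: [0.4338, -0.0791, 0.0676]
tool_rot: [179.5, 0.2, -96.6]
wrist_force: [-0.8, 0.6, -0.6]
gripper_width: 0.345
```

Run:
```python
from fit import *
go([.438,-.081,.018],-96.6)
q=snapshot("scene");crop(q,190,110,310,210,6,"o1.png")
```

```text
pos [0.4338, -0.0791, 0.0676] rot [179.51, 0.16, -96.6] F [-0.77, 0.62, -0.61] T [0.036, 0.184, 0.035] w 0.345 t 43.35
OFFSET cm [0.42, -0.19, -4.96] ROT [-0.2, -0.5, 0.0]
```

View pics/o1.png

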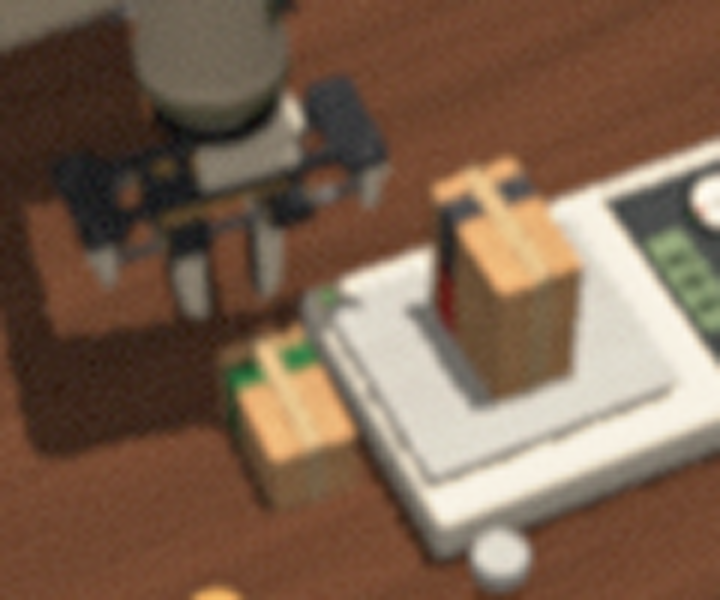

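Emit:
carry_out(
  rows=[
    {"claw": 0.68,"offset": [0.4,-0.2,-2],"delta_rot": [0,-0.5,0]},
    {"claw": 0.68,"offset": [0.4,-0.2,-4],"delta_rot": [0,-0.5,0]},
    {"claw": 0.68,"offset": [0.4,-0.2,-5],"delta_rot": [0,-0.5,0]},
    {"claw": 0.68,"offset": [0.4,-0.2,-5],"delta_rot": [0,-0.5,0]},
    {"claw": 0.68,"offset": [0.9,-0.2,-5],"delta_rot": [0,-0.5,0]},
    {"claw": 0.68,"offset": [1.4,-0.2,-5],"delta_rot": [0,-0.5,0]},
    {"claw": 0.68,"offset": [1.9,-0.2,-5],"delta_rot": [0,-0.5,0]},
    {"claw": 0.68,"offset": [2.4,-0.3,-5],"delta_rot": [0,-0.5,0]},
    {"claw": 0.68,"offset": [2.8,-0.45,-5],"delta_rot": [0,-0.5,0]},
    {"claw": 0.68,"offset": [3.2,-0.6,-5],"delta_rot": [0,-0.5,0]},
  ],
)

```text
time_s: 44.23
tool_pos: [0.468, -0.0858, 0.0206]
tool_rot: [-179.8, 0.2, -96.6]
wrist_force: [-2.1, 0.4, 2.2]
gripper_width: 0.321
```

Emit:
carry_out(
  rows=[
    {"claw": 0.68,"offset": [0.4,-0.15,0],"delta_rot": [0,0,0]},
    {"claw": 0.68,"offset": [0.8,-0.3,0],"delta_rot": [0,0,0]},
    {"claw": 0.68,"offset": [1.2,-0.45,0],"delta_rot": [0,0,0]},
    {"claw": 0.68,"offset": [1.6,-0.6,0],"delta_rot": [0,0,0]},
    {"claw": 0.68,"offset": [2,-0.8,0],"delta_rot": [0,0,0]},
    {"claw": 0.68,"offset": [2.4,-1,0],"delta_rot": [0,0,0]},
    {"claw": 0.68,"offset": [2.8,-1.2,0],"delta_rot": [0,0,0]},
    {"claw": 0.68,"offset": [3.2,-1.4,0],"delta_rot": [0,0,0]},
    {"claw": 0.68,"offset": [3.6,-1.6,0],"delta_rot": [0,0,0]},
    {"claw": 0.68,"offset": [4,-1.8,0],"delta_rot": [0,0,0]},
  ],
)

```text
time_s: 45.07
tool_pos: [0.5084, -0.104, 0.0206]
tool_rot: [-179.8, 0.2, -96.6]
wrist_force: [-1.7, 0.3, 0.1]
gripper_width: 0.321
```

Run:
```python
from fit import *
go([.438,-.081,.018],-96.6)
p=snapshot("top");q=snapshot("scene");crop(q,190,110,310,210,6,"o2.png")
crop(p,190,160,310,250,5,"o3.png")
```

```text
pos [0.5084, -0.104, 0.0206] rot [-179.81, 0.19, -96.61] F [-1.67, 0.31, 0.06] T [0.109, 0.439, 0.058] w 0.321 t 45.07
OFFSET cm [-7.04, 2.3, -0.26] ROT [-0.2, 0.2, 0.0]
```

View pics/o2.png

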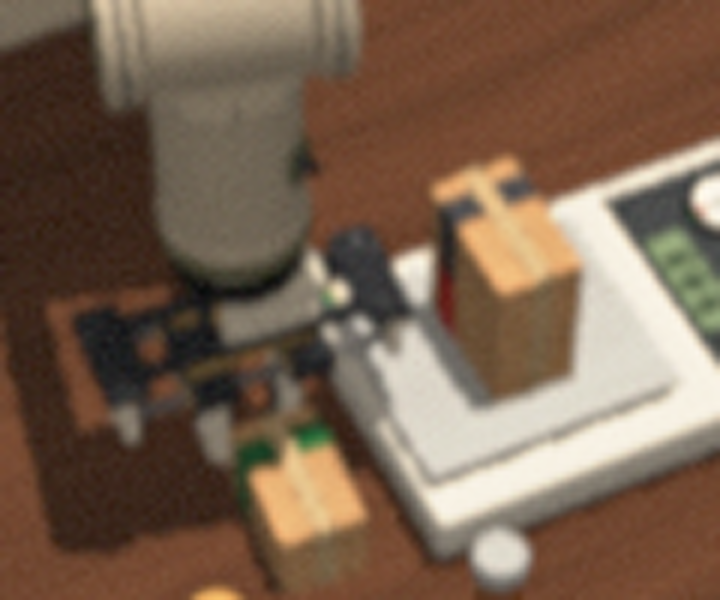

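View pics/o3.png

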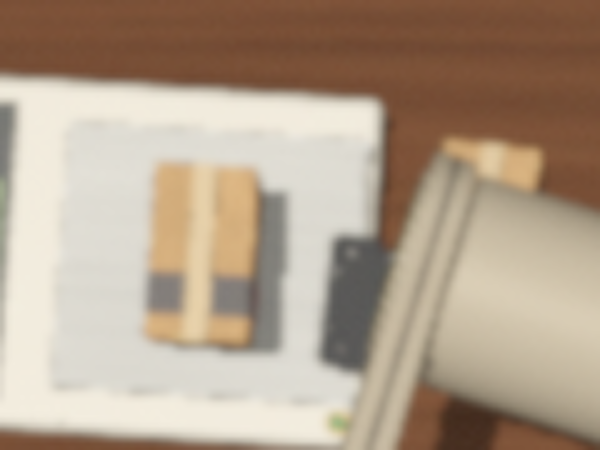

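Emit:
carry_out(
  rows=[
    {"claw": 0.68,"offset": [-1.5,0.2,0],"delta_rot": [0,0,0]},
    {"claw": 0.68,"offset": [-3.5,0,0],"delta_rot": [0,0,0]},
    {"claw": 0.68,"offset": [-4.5,0,2],"delta_rot": [0,0,0]},
    {"claw": 0.5,"offset": [-6,-2,5],"delta_rot": [0,0,0]},
    {"claw": 0,"offset": [-8,-5,9],"delta_rot": [0,0,0]},
    {"claw": 0,"offset": [-10,-8,12],"delta_rot": [0,0,0]},
    {"claw": 0,"offset": [-11,-11,15],"delta_rot": [0,0,0]},
    {"claw": 0,"offset": [-11,-14,15],"delta_rot": [0,0,0]},
    {"claw": 0,"offset": [-11,-14,15],"delta_rot": [0,0,0]},
    {"claw": 0,"offset": [-11,-14,15],"delta_rot": [0,0,0]},
  ],
)

```text
time_s: 46.0
tool_pos: [0.3992, -0.2468, 0.1724]
tool_rot: [-179.6, 0.1, -96.8]
wrist_force: [0.5, -0.5, -0.1]
gripper_width: 0.772
```

Run:
```python
from fit import *
p=snapshot("top");q=snapshot("scene")
th=[.567,-.100,np.radians(-8)]
for pics in([p],[q],[p,q]):
    y,f=fit(pics,carton,th,[win(a,carton(*th),6) for a in pics]);print("c4",np.round(y[:2]*1000,1),np.round(np.degrees(y[2]),1),round(f))
F=carton(*y)
crop(p,190,130,310,250,4,"n3.png",[proj(p,f) for f in F if vis(p,f)]);crop(q,220,120,320,220,4,"n4.png",[proj(q,f) for f in F if vis(q,f)])
cv2.imwrite("pics/n34.png",np.hstack([cv2.resize(cv2.imread("pics/n%d.png"%i),(400,400)) for i in(3,4)]))
go([y[0],y[1],.1],np.degrees(y[2])-90)
```

```text
c4 [ 565.5 -101. ] -6.6 169
c4 [ 566.3 -102.4] -7.6 774
c4 [ 565.7 -101.8] -6.9 952
pos [0.3987, -0.2437, 0.1701] rot [-179.8, 0.22, -96.67] F [-0.25, -0.33, -0.8] T [0.04, 0.103, 0.023] w 0.861 t 46.1
OFFSET cm [16.7, 14.2, -7.01] ROT [-0.2, 0.2, -0.3]
```

View pics/n34.png

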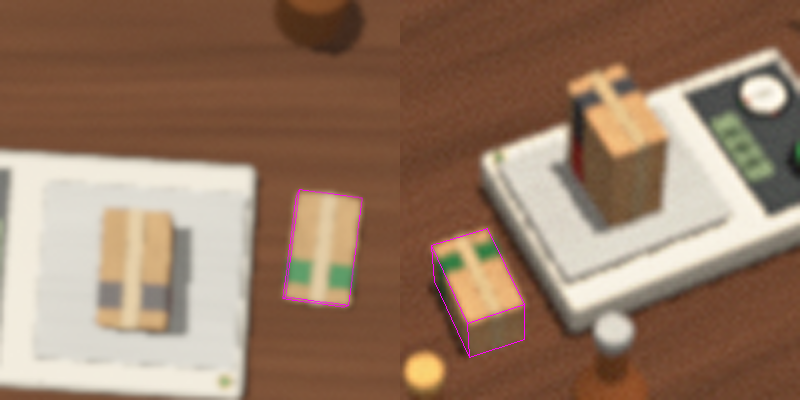

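Emit:
carry_out(
  rows=[
    {"claw": 0.2,"offset": [3,2.5,0],"delta_rot": [0,0.2,0]},
    {"claw": 0.2,"offset": [6,5,0],"delta_rot": [0,0.2,0]},
    {"claw": 0.2,"offset": [9,7.5,0],"delta_rot": [0,0.2,0]},
    {"claw": 0.2,"offset": [12,10,-1],"delta_rot": [0,0.2,-0.3]},
    {"claw": 0.2,"offset": [14.5,12.4,-3],"delta_rot": [0,0.2,-0.3]},
    {"claw": 0.2,"offset": [16.3,13.9,-5],"delta_rot": [0,0.2,-0.3]},
    {"claw": 0.2,"offset": [16.7,14.2,-7],"delta_rot": [0,0.2,-0.3]},
    {"claw": 0.2,"offset": [16.7,14.2,-8],"delta_rot": [0,0.2,-0.3]},
    {"claw": 0.2,"offset": [16.7,14.2,-8],"delta_rot": [0,0.2,-0.3]},
    {"claw": 0.2,"offset": [16.7,14.2,-8],"delta_rot": [0,0.2,-0.3]},
  ],
)

```text
time_s: 46.93
tool_pos: [0.5643, -0.1009, 0.089]
tool_rot: [179.8, 0.2, -96.9]
wrist_force: [-0.2, -0.6, 0.5]
gripper_width: 0.802
```

Run:
```python
from fit import *
go([.5656,-.1016,.018],-96.8)
```

```text
pos [0.5643, -0.1009, 0.089] rot [179.84, 0.22, -96.92] F [-0.23, -0.6, 0.49] T [-0.021, 0.173, 0.023] w 0.802 t 46.93
OFFSET cm [0.13, -0.07, -7.1] ROT [-0.2, -0.1, 0.1]
```

Emit:
carry_out(
  rows=[
    {"claw": 0.2,"offset": [0.1,-0.07,-2],"delta_rot": [0,-0.1,0]},
    {"claw": 0.2,"offset": [0.1,-0.07,-4],"delta_rot": [0,-0.1,0]},
    {"claw": 0.2,"offset": [0.1,-0.07,-6],"delta_rot": [0,-0.1,0]},
    {"claw": 0.2,"offset": [0.1,-0.07,-7.1],"delta_rot": [0,-0.1,0]},
    {"claw": 0.2,"offset": [0.1,-0.07,-7.1],"delta_rot": [0,-0.1,0]},
    {"claw": 0.2,"offset": [0.1,-0.07,-7.1],"delta_rot": [0,-0.1,0]},
    {"claw": 0.2,"offset": [0.1,-0.07,-7.1],"delta_rot": [0,-0.1,0]},
    {"claw": 0.2,"offset": [0.1,-0.07,-7.1],"delta_rot": [0,-0.1,0]},
    {"claw": 0.2,"offset": [0.1,-0.07,-7.1],"delta_rot": [0,-0.1,0]},
    {"claw": 0.2,"offset": [0.1,-0.07,-7.1],"delta_rot": [0,-0.1,0]},
  ],
)

```text
time_s: 47.77
tool_pos: [0.566, -0.1018, 0.0191]
tool_rot: [-180.0, 0.2, -96.9]
wrist_force: [-0.4, 0.2, 0.2]
gripper_width: 0.802
```

Run:
```python
from fit import *
go([.5656,-.1016,.018],-96.8)
```

```text
pos [0.566, -0.1018, 0.0191] rot [-179.97, 0.22, -96.92] F [-0.41, 0.22, 0.19] T [0.077, 0.161, 0.019] w 0.802 t 47.77
OFFSET cm [-0.04, 0.02, -0.11] ROT [-0.2, 0.1, 0.1]
```

Emit:
carry_out(
  rows=[
    {"claw": 0.4,"offset": [-0.05,0,-0.11],"delta_rot": [-0.2,0.1,0]},
    {"claw": 1,"offset": [-0.05,0,-0.11],"delta_rot": [-0.2,0.1,0]},
    {"claw": 1,"offset": [-0.05,0,-0.11],"delta_rot": [-0.2,0.1,0]},
    {"claw": 1,"offset": [-0.05,0,-0.11],"delta_rot": [-0.2,0.1,0]},
    {"claw": 1,"offset": [-0.05,0,-0.11],"delta_rot": [-0.2,0.1,0]},
    {"claw": 1,"offset": [-0.05,0,-0.11],"delta_rot": [-0.2,0.1,0]},
    {"claw": 1,"offset": [-0.05,0,-0.11],"delta_rot": [-0.2,0.1,0]},
    {"claw": 1,"offset": [-0.05,0,-0.11],"delta_rot": [-0.2,0.1,0]},
    {"claw": 1,"offset": [-0.05,0,-0.11],"delta_rot": [-0.2,0.1,0]},
    {"claw": 1,"offset": [-0.05,0,-0.11],"delta_rot": [-0.2,0.1,0]},
  ],
)

```text
time_s: 48.6
tool_pos: [0.5656, -0.1017, 0.018]
tool_rot: [180.0, 0.0, -96.9]
wrist_force: [0.1, 0.9, 0.5]
gripper_width: 0.579
```

Emit:
carry_out(
  rows=[
    {"claw": 1,"offset": [0,0,0.5],"delta_rot": [0,0,0]},
    {"claw": 1,"offset": [0,0,2],"delta_rot": [0,0,0]},
    {"claw": 1,"offset": [0,0,5],"delta_rot": [0,0,0]},
    {"claw": 1,"offset": [0,0,9],"delta_rot": [0,0,0]},
    {"claw": 1,"offset": [0,0,13],"delta_rot": [0,0,0]},
    {"claw": 1,"offset": [0,0,17],"delta_rot": [0,0,1]},
    {"claw": 1,"offset": [0,0,19.5],"delta_rot": [0,0,3]},
    {"claw": 1,"offset": [0,1,20.5],"delta_rot": [0,0,4]},
    {"claw": 1,"offset": [-0.5,3,20.5],"delta_rot": [0,0,4]},
    {"claw": 1,"offset": [-1,6,20.5],"delta_rot": [0,0,4]},
  ],
)

```text
time_s: 49.43
tool_pos: [0.5555, -0.0424, 0.2229]
tool_rot: [180.0, -0.0, -93.1]
wrist_force: [-0.6, 0.2, -2.5]
gripper_width: 0.578
```

Run:
```python
from fit import *
go([.5399,.0534,.205],-92.93)
```

```text
pos [0.5555, -0.0424, 0.2229] rot [179.98, -0.03, -93.09] F [-0.57, 0.18, -2.48] T [0.01, 0.15, -0.018] w 0.578 t 49.43
OFFSET cm [-1.56, 9.58, -1.79] ROT [0.0, -0.0, 0.2]
```

Emit:
carry_out(
  rows=[
    {"claw": 1,"offset": [-0.5,3,0],"delta_rot": [0,0,0.2]},
    {"claw": 1,"offset": [-1,6,0],"delta_rot": [0,0,0.2]},
    {"claw": 1,"offset": [-1.4,8.5,0],"delta_rot": [0,0,0.2]},
    {"claw": 1,"offset": [-1.56,9.6,0],"delta_rot": [0,0,0.2]},
    {"claw": 1,"offset": [-1.56,9.6,-1],"delta_rot": [0,0,0.2]},
    {"claw": 1,"offset": [-1.56,9.6,-2],"delta_rot": [0,0,0.2]},
    {"claw": 1,"offset": [-1.56,9.6,-3],"delta_rot": [0,0,0.2]},
    {"claw": 1,"offset": [-1.56,9.6,-3.1],"delta_rot": [0,0,0.2]},
    {"claw": 1,"offset": [-1.56,9.6,-3.1],"delta_rot": [0,0,0.2]},
    {"claw": 1,"offset": [-1.56,9.6,-3.1],"delta_rot": [0,0,0.2]},
  ],
)

```text
time_s: 50.27
tool_pos: [0.5398, 0.0527, 0.1915]
tool_rot: [179.9, -0.0, -93.0]
wrist_force: [0.1, -0.2, -2.3]
gripper_width: 0.579
```

Run:
```python
from fit import *
go([.5399,.0534,.186],-92.93)
q=snapshot("scene");crop(q,220,80,340,200,5,"r1.png")
```

```text
pos [0.5398, 0.0527, 0.1915] rot [179.93, -0.04, -92.97] F [0.09, -0.2, -2.3] T [-0.023, 0.185, 0.001] w 0.579 t 50.27
OFFSET cm [0.01, 0.07, -0.55] ROT [0.0, -0.1, 0.0]
```

View pics/r1.png

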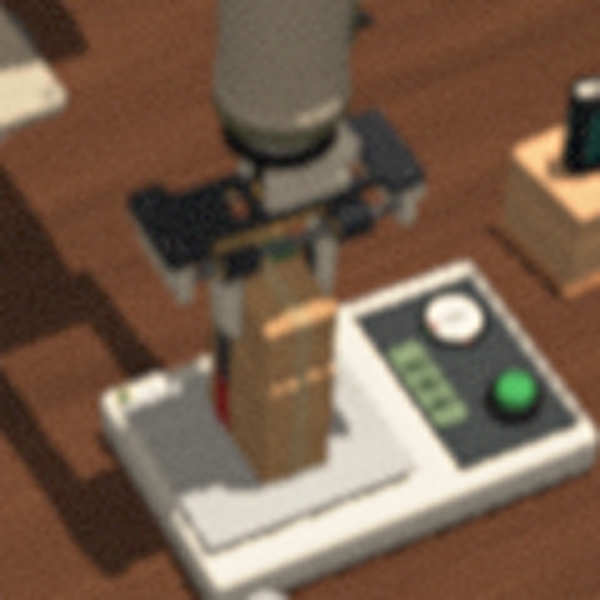

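Lined up well. Lower.

Emit:
carry_out(
  rows=[
    {"claw": 1,"offset": [0,0.07,0],"delta_rot": [0,-0.1,0]},
    {"claw": 1,"offset": [0,0.07,-0.1],"delta_rot": [0,-0.1,0]},
    {"claw": 1,"offset": [0,0.07,-0.2],"delta_rot": [0,-0.1,0]},
    {"claw": 1,"offset": [0,0.07,-0.3],"delta_rot": [0,-0.1,0]},
    {"claw": 1,"offset": [0,0.07,-0.4],"delta_rot": [0,-0.1,0]},
    {"claw": 1,"offset": [0,0.07,-0.5],"delta_rot": [0,-0.1,0]},
    {"claw": 1,"offset": [0,0.07,-0.55],"delta_rot": [0,-0.1,0]},
    {"claw": 1,"offset": [0,0.07,-0.55],"delta_rot": [0,-0.1,0]},
    {"claw": 1,"offset": [0,0.07,-0.58],"delta_rot": [0,-0.1,0]},
    {"claw": 1,"offset": [0,0.07,-0.58],"delta_rot": [0,-0.1,0]},
  ],
)

```text
time_s: 51.15
tool_pos: [0.5401, 0.0536, 0.1862]
tool_rot: [-179.9, -0.0, -93.0]
wrist_force: [0.3, 0.0, -2.1]
gripper_width: 0.577
```

Emit:
carry_out(
  rows=[
    {"claw": 1,"offset": [0,0,-0.02],"delta_rot": [0,0,0]},
    {"claw": 0.45,"offset": [0,0,-0.02],"delta_rot": [0,0,0]},
    {"claw": 0.4,"offset": [0,0,-0.02],"delta_rot": [0,0,0]},
    {"claw": 0.3,"offset": [0,0,0],"delta_rot": [0,0,0]},
    {"claw": 0.2,"offset": [0,0,0],"delta_rot": [0,0,0]},
    {"claw": 0.1,"offset": [0,0,0],"delta_rot": [0,0,0]},
    {"claw": 0,"offset": [0,0,0],"delta_rot": [0,0,0]},
    {"claw": 0,"offset": [0,0,0],"delta_rot": [0,0,0]},
    {"claw": 0,"offset": [0,0,0],"delta_rot": [0,0,0]},
    {"claw": 0,"offset": [0,0,0],"delta_rot": [0,0,0]},
  ],
)

```text
time_s: 51.98
tool_pos: [0.5402, 0.0536, 0.1862]
tool_rot: [-179.9, -0.0, -93.0]
wrist_force: [0.2, 1.1, 0.7]
gripper_width: 0.995
```

Run:
```python
from fit import *
go([.5399,.0534,.186],-92.93)
q=snapshot("scene");crop(q,220,80,340,200,5,"r2.png")
```

```text
pos [0.5402, 0.0536, 0.1862] rot [-179.91, -0.03, -92.95] F [0.19, 1.11, 0.73] T [0.041, 0.119, 0.009] w 0.995 t 51.98
OFFSET cm [-0.03, -0.02, -0.02] ROT [0.0, 0.1, 0.0]
```

View pics/r2.png

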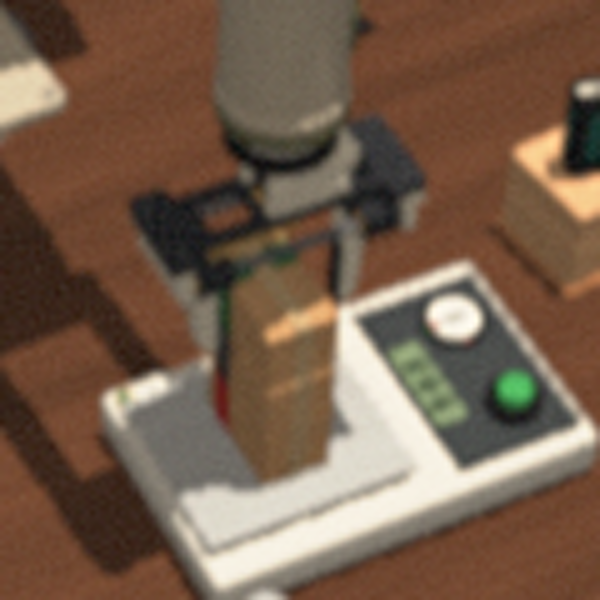

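Lift straight up well clear, then head to carton 2.

Emit:
carry_out(
  rows=[
    {"claw": 0,"offset": [0,0,2],"delta_rot": [0,0,0]},
    {"claw": 0,"offset": [0,0,5],"delta_rot": [0,0,0]},
    {"claw": 0,"offset": [0,0,9],"delta_rot": [0,0,0]},
    {"claw": 0,"offset": [0,0,10],"delta_rot": [0,0,0]},
    {"claw": 0,"offset": [0,0,10],"delta_rot": [0,0,0]},
    {"claw": 0,"offset": [-1,-4,10],"delta_rot": [0,0,-2]},
    {"claw": 0,"offset": [-2.2,-8,9],"delta_rot": [0,0,-4]},
    {"claw": 0,"offset": [-3.3,-12,8],"delta_rot": [0,0,-6]},
    {"claw": 0,"offset": [-4.5,-16,7],"delta_rot": [0,0,-9]},
    {"claw": 0,"offset": [-5.6,-20,6],"delta_rot": [0,0,-12]},
  ],
)

```text
time_s: 52.87
tool_pos: [0.4839, -0.1434, 0.2455]
tool_rot: [-180.0, -0.0, -105.1]
wrist_force: [1.2, -0.2, -0.3]
gripper_width: 0.999
```

Run:
```python
from fit import *
go([.4371,-.3178,.1],-107.1)
p=snapshot("top");q=snapshot("scene")
x=meas(3,p,q)
F=faces_box(*x,.168,.222,.092,.054)
crop(p,190,170,290,250,4,"e1.png",[proj(p,F[4])]);crop(q,230,80,330,180,4,"e2.png",[proj(q,f) for f in F if vis(q,f)])
cv2.imwrite("pics/j3.png",np.hstack([cv2.resize(cv2.imread("pics/e%d.png"%i),(400,400 if i==2 else 320))[:320] for i in(1,2)]))
P=[]
for v in ((437.1,-317.8,-17.1),(503,-450.6,-9.5)):
    P+=[proj(q,carton(v[0]/1e3,v[1]/1e3,np.radians(v[2]))[4])]
crop(q,110,140,260,260,4,"k3.png",P)
```

```text
pos [0.4839, -0.1434, 0.2455] rot [-179.99, -0.02, -105.06] F [1.23, -0.24, -0.29] T [0.008, 0.148, 0.059] w 0.999 t 52.87
OFFSET cm [-4.68, -17.44, -14.55] ROT [0.0, 0.0, -2.0]
stack 3 1 57 [535.7  48.5] 0.8 662
stack 3 1 58 [542.2  53.1] -2.6 839
stack 3 2 57 [538.   50.9] 0.6 1608
```

View pics/j3.png

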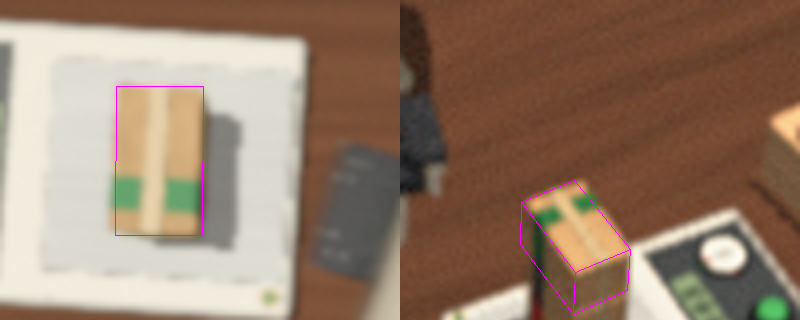

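View pics/k3.png

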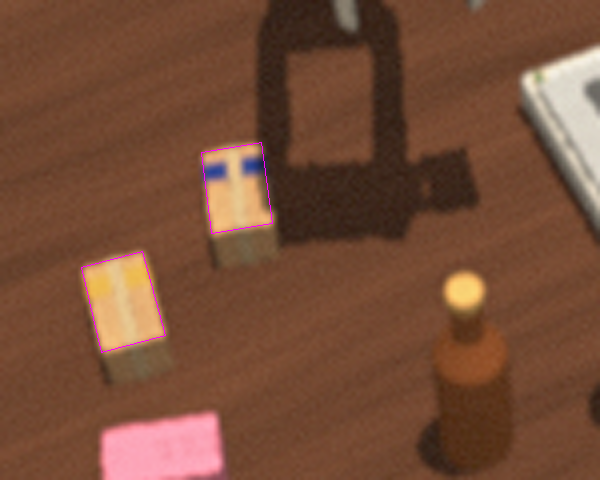

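Emit:
carry_out(
  rows=[
    {"claw": 0,"offset": [-1,-4,-1],"delta_rot": [0,0,-2]},
    {"claw": 0,"offset": [-2,-8,-3],"delta_rot": [0,0,-2]},
    {"claw": 0,"offset": [-3,-11.5,-6],"delta_rot": [0,0,-2]},
    {"claw": 0,"offset": [-4,-14.5,-9],"delta_rot": [0,0,-2]},
    {"claw": 0,"offset": [-4.7,-17,-12],"delta_rot": [0,0,-2]},
    {"claw": 0,"offset": [-4.7,-17.4,-14],"delta_rot": [0,0,-2]},
    {"claw": 0,"offset": [-4.7,-17.4,-16],"delta_rot": [0,0,-2]},
    {"claw": 0,"offset": [-4.7,-17.4,-16],"delta_rot": [0,0,-2]},
    {"claw": 0,"offset": [-4.7,-17.4,-16],"delta_rot": [0,0,-2]},
    {"claw": 0,"offset": [-4.7,-17.4,-16],"delta_rot": [0,0,-2]},
  ],
)

```text
time_s: 53.8
tool_pos: [0.4362, -0.3203, 0.0849]
tool_rot: [179.9, -0.1, -107.3]
wrist_force: [1.4, 0.7, 1.5]
gripper_width: 1.002
```

Run:
```python
from fit import *
go([.4371,-.3178,.018],-107.1)
```

```text
pos [0.4362, -0.3203, 0.0849] rot [179.87, -0.12, -107.35] F [1.39, 0.71, 1.5] T [-0.017, 0.117, -0.036] w 1.002 t 53.8
OFFSET cm [0.09, 0.25, -6.69] ROT [0.1, -0.2, 0.2]
```

Emit:
carry_out(
  rows=[
    {"claw": 0,"offset": [0.05,0.2,-2],"delta_rot": [0,-0.2,0.2]},
    {"claw": 0,"offset": [0.05,0.2,-4],"delta_rot": [0,-0.2,0.2]},
    {"claw": 0,"offset": [0.05,0.2,-6],"delta_rot": [0,-0.2,0.2]},
    {"claw": 0,"offset": [0.05,0.2,-6.8],"delta_rot": [0,-0.2,0.2]},
    {"claw": 0,"offset": [0.05,0.2,-6.8],"delta_rot": [0,-0.2,0.2]},
    {"claw": 0,"offset": [0.05,0.2,-6.8],"delta_rot": [0,-0.2,0.2]},
    {"claw": 0,"offset": [0.05,0.2,-6.8],"delta_rot": [0,-0.2,0.2]},
    {"claw": 0,"offset": [0.05,0.2,-6.8],"delta_rot": [0,-0.2,0.2]},
    {"claw": 0,"offset": [0.05,0.2,-6.8],"delta_rot": [0,-0.2,0.2]},
    {"claw": 0,"offset": [0.05,0.2,-6.8],"delta_rot": [0,-0.2,0.2]},
  ],
)

```text
time_s: 54.63
tool_pos: [0.4372, -0.3188, 0.0178]
tool_rot: [-179.9, -0.1, -107.2]
wrist_force: [0.4, -0.7, -0.1]
gripper_width: 1.001
```

Run:
```python
from fit import *
go([.4371,-.3178,.018],-107.1)
```

```text
pos [0.4372, -0.3188, 0.0178] rot [-179.86, -0.1, -107.15] F [0.41, -0.68, -0.12] T [0.042, 0.146, -0.043] w 1.001 t 54.63
OFFSET cm [-0.01, 0.1, 0.02] ROT [0.1, 0.1, 0.1]
```

Emit:
carry_out(
  rows=[
    {"claw": 0.3,"offset": [-0.02,0.08,0.02],"delta_rot": [0,0.1,0]},
    {"claw": 1,"offset": [-0.02,0.08,0.02],"delta_rot": [0,0.1,0]},
    {"claw": 1,"offset": [-0.02,0.08,0.02],"delta_rot": [0,0.1,0]},
    {"claw": 1,"offset": [-0.02,0.08,0.02],"delta_rot": [0,0.1,0]},
    {"claw": 1,"offset": [-0.02,0.08,0.02],"delta_rot": [0,0.1,0]},
    {"claw": 1,"offset": [-0.02,0.08,0.02],"delta_rot": [0,0.1,0]},
    {"claw": 1,"offset": [-0.02,0.08,0.02],"delta_rot": [0,0.1,0]},
    {"claw": 1,"offset": [-0.02,0.08,0.02],"delta_rot": [0,0.1,0]},
    {"claw": 1,"offset": [-0.02,0.08,0.02],"delta_rot": [0,0.1,0]},
    {"claw": 1,"offset": [-0.02,0.08,0.02],"delta_rot": [0,0.1,0]},
  ],
)

```text
time_s: 55.47
tool_pos: [0.4369, -0.3179, 0.018]
tool_rot: [-180.0, -0.1, -107.2]
wrist_force: [0.4, -0.0, -0.5]
gripper_width: 0.579
```

Emit:
carry_out(
  rows=[
    {"claw": 1,"offset": [0,0,0.5],"delta_rot": [0,0,0]},
    {"claw": 1,"offset": [0,0,2],"delta_rot": [0,0,0]},
    {"claw": 1,"offset": [0,0,5],"delta_rot": [0,0,0]},
    {"claw": 1,"offset": [0,0,9],"delta_rot": [0,0,0]},
    {"claw": 1,"offset": [0.5,2,13],"delta_rot": [0,0,2]},
    {"claw": 1,"offset": [1.2,4.5,16.5],"delta_rot": [0,0,4]},
    {"claw": 1,"offset": [2.2,7.5,19.5],"delta_rot": [0,0,6]},
    {"claw": 1,"offset": [3.2,11,22],"delta_rot": [0,0,8]},
    {"claw": 1,"offset": [4.2,14.5,24],"delta_rot": [0,0,10]},
    {"claw": 1,"offset": [5.3,18,26],"delta_rot": [0,0,12]},
  ],
)

```text
time_s: 56.3
tool_pos: [0.4875, -0.1444, 0.2754]
tool_rot: [-179.9, -0.2, -95.1]
wrist_force: [0.8, -0.1, -2.7]
gripper_width: 0.579
```

Run:
```python
from fit import *
go([.5399,.0534,.27],-92.93)
```

```text
pos [0.4875, -0.1444, 0.2754] rot [-179.9, -0.15, -95.11] F [0.76, -0.13, -2.69] T [-0.017, 0.14, -0.012] w 0.579 t 56.3
OFFSET cm [5.24, 19.78, -0.54] ROT [0.2, 0.1, 2.2]
```

Emit:
carry_out(
  rows=[
    {"claw": 1,"offset": [1,3.8,0],"delta_rot": [0,0.1,1]},
    {"claw": 1,"offset": [2,7.6,0],"delta_rot": [0,0.1,2.2]},
    {"claw": 1,"offset": [3,11.4,0],"delta_rot": [0,0.1,2.2]},
    {"claw": 1,"offset": [3.9,14.8,0],"delta_rot": [0,0.1,2.2]},
    {"claw": 1,"offset": [4.7,17.6,0],"delta_rot": [0,0.1,2.2]},
    {"claw": 1,"offset": [5.1,19.3,0],"delta_rot": [0,0.1,2.2]},
    {"claw": 1,"offset": [5.24,19.8,0],"delta_rot": [0,0.1,2.2]},
    {"claw": 1,"offset": [5.24,19.8,-0.5],"delta_rot": [0,0.1,2.2]},
    {"claw": 1,"offset": [5.24,19.8,-1.2],"delta_rot": [0,0.1,2.2]},
    {"claw": 1,"offset": [5.24,19.8,-2],"delta_rot": [0,0.1,2.2]},
  ],
)

```text
time_s: 57.13
tool_pos: [0.5397, 0.0524, 0.2548]
tool_rot: [-180.0, -0.2, -93.0]
wrist_force: [0.8, -0.7, -1.5]
gripper_width: 0.581
```

Run:
```python
from fit import *
go([.5399,.0534,.240],-92.93)
```

```text
pos [0.5397, 0.0524, 0.2548] rot [-179.99, -0.18, -92.97] F [0.77, -0.68, -1.45] T [0.029, 0.155, -0.043] w 0.581 t 57.13
OFFSET cm [0.02, 0.1, -1.48] ROT [0.2, -0.0, 0.0]
```

Emit:
carry_out(
  rows=[
    {"claw": 1,"offset": [0.02,0.1,-0.3],"delta_rot": [0.2,0,0]},
    {"claw": 1,"offset": [0.02,0.1,-0.6],"delta_rot": [0.2,0,0]},
    {"claw": 1,"offset": [0.02,0.1,-0.9],"delta_rot": [0.2,0,0]},
    {"claw": 1,"offset": [0.02,0.1,-1.1],"delta_rot": [0.2,0,0]},
    {"claw": 1,"offset": [0.02,0.1,-1.25],"delta_rot": [0.2,0,0]},
    {"claw": 1,"offset": [0.02,0.1,-1.35],"delta_rot": [0.2,0,0]},
    {"claw": 1,"offset": [0.02,0.1,-1.45],"delta_rot": [0.2,0,0]},
    {"claw": 1,"offset": [0.02,0.1,-1.48],"delta_rot": [0.2,0,0]},
    {"claw": 1,"offset": [0.02,0.1,-1.48],"delta_rot": [0.2,0,0]},
    {"claw": 1,"offset": [0.02,0.1,-1.48],"delta_rot": [0.2,0,0]},
  ],
)

```text
time_s: 57.97
tool_pos: [0.54, 0.0535, 0.2402]
tool_rot: [-180.0, 0.0, -93.0]
wrist_force: [-1.2, 0.4, -2.6]
gripper_width: 0.579
```

Run:
```python
from fit import *
go([.5399,.0534,.240],-92.93)
```

```text
pos [0.54, 0.0535, 0.2402] rot [-179.99, 0.02, -92.96] F [-1.17, 0.43, -2.56] T [0.002, 0.152, 0.012] w 0.579 t 57.97
OFFSET cm [-0.01, -0.01, -0.02] ROT [-0.0, 0.0, 0.0]
```

Emit:
carry_out(
  rows=[
    {"claw": 1,"offset": [0,0,-0.03],"delta_rot": [0,0,0]},
    {"claw": 0.45,"offset": [0,0,-0.04],"delta_rot": [0,0,0]},
    {"claw": 0.4,"offset": [0,0,-0.03],"delta_rot": [0,0,0]},
    {"claw": 0.3,"offset": [0,0,0],"delta_rot": [0,0,0]},
    {"claw": 0.2,"offset": [0,0,0],"delta_rot": [0,0,0]},
    {"claw": 0.1,"offset": [0,0,0],"delta_rot": [0,0,0]},
    {"claw": 0,"offset": [0,0,0],"delta_rot": [0,0,0]},
    {"claw": 0,"offset": [0,0,0],"delta_rot": [0,0,0]},
    {"claw": 0,"offset": [0,0,0],"delta_rot": [0,0,0]},
    {"claw": 0,"offset": [0,0,0.5],"delta_rot": [0,0,0]},
  ],
)

```text
time_s: 58.8
tool_pos: [0.5395, 0.0535, 0.2443]
tool_rot: [179.9, 0.0, -93.0]
wrist_force: [-0.6, -0.2, -0.5]
gripper_width: 0.991
```

Emit:
carry_out(
  rows=[
    {"claw": 0,"offset": [0,0,2],"delta_rot": [0,0,0]},
    {"claw": 0,"offset": [0,0,5],"delta_rot": [0,0,0]},
    {"claw": 0,"offset": [0,0,8.5],"delta_rot": [0,0,0]},
    {"claw": 0,"offset": [0,0,10],"delta_rot": [0,0,0]},
    {"claw": 0,"offset": [0,0,10],"delta_rot": [0,0,0]},
    {"claw": 0,"offset": [0,-4,9],"delta_rot": [0,0,-1]},
    {"claw": 0,"offset": [0,-8,8],"delta_rot": [0,0,-2]},
    {"claw": 0,"offset": [-0.5,-12,7],"delta_rot": [0,0,-3]},
    {"claw": 0,"offset": [-1,-16,5],"delta_rot": [0,0,-4]},
    {"claw": 0,"offset": [-1.5,-20,3],"delta_rot": [0,0,-5]},
  ],
)

```text
time_s: 59.63
tool_pos: [0.5248, -0.1423, 0.2765]
tool_rot: [179.9, 0.0, -98.0]
wrist_force: [0.3, 0.2, -0.5]
gripper_width: 0.999
```

Run:
```python
from fit import *
go([.5032,-.4506,.1],-99.5)
p=snapshot("top");q=snapshot("scene")
x=meas(4,p,q)
F=faces_box(*x,.222,.276,.092,.054)
crop(p,190,170,290,250,4,"e1.png",[proj(p,F[4])]);crop(q,230,60,330,180,4,"e2.png",[proj(q,f) for f in F if vis(q,f)])
cv2.imwrite("pics/j4.png",np.hstack([cv2.resize(cv2.imread("pics/e%d.png"%i),(400,480 if i==2 else 320))[:320] for i in(1,2)]))
P=[]
for v in ((503,-450.6,-9.5),):
    P+=[proj(q,carton(v[0]/1e3,v[1]/1e3,np.radians(v[2]))[4])]
crop(q,110,140,260,260,4,"k4.png",P)
```

```text
pos [0.5248, -0.1423, 0.2765] rot [179.94, 0.0, -97.99] F [0.29, 0.18, -0.46] T [-0.009, 0.146, 0.019] w 0.999 t 59.63
OFFSET cm [-2.16, -30.83, -17.65] ROT [-0.0, -0.1, -1.5]
stack 4 1 59 [534.8  49.3] 0.6 744
stack 4 1 60 [541.6  52.7] -3.9 459
stack 4 2 59 [538.9  50.5] -2.0 1338
```

View pics/j4.png

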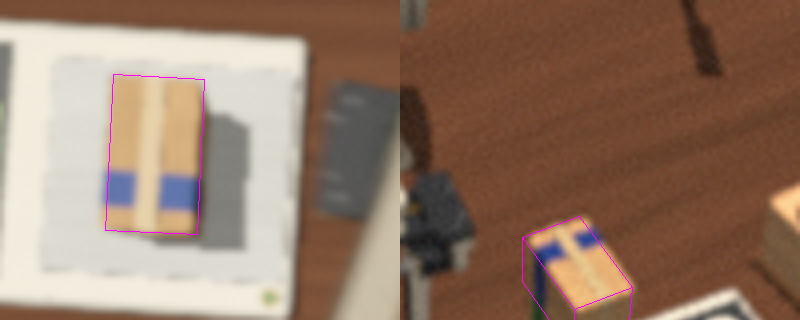

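View pics/k4.png

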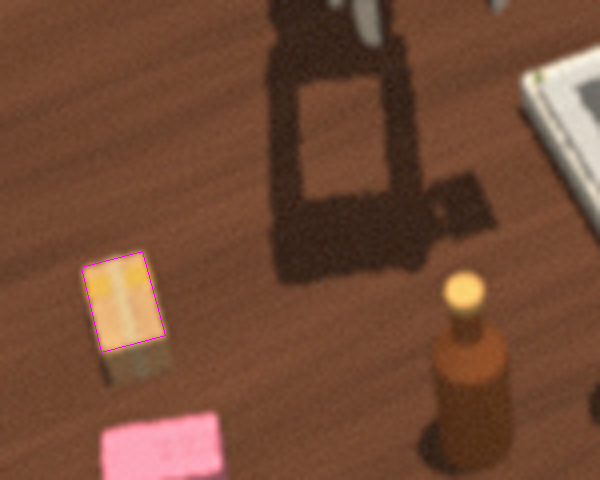

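Emit:
carry_out(
  rows=[
    {"claw": 0,"offset": [-0.3,-4,-1],"delta_rot": [0,0,-1.5]},
    {"claw": 0,"offset": [-0.6,-8,-3],"delta_rot": [0,0,-1.5]},
    {"claw": 0,"offset": [-0.9,-12,-5],"delta_rot": [0,0,-1.5]},
    {"claw": 0,"offset": [-1.2,-16,-7],"delta_rot": [0,0,-1.5]},
    {"claw": 0,"offset": [-1.5,-20,-9],"delta_rot": [0,0,-1.5]},
    {"claw": 0,"offset": [-1.8,-24,-11],"delta_rot": [0,0,-1.5]},
    {"claw": 0,"offset": [-2,-27.5,-13],"delta_rot": [0,0,-1.5]},
    {"claw": 0,"offset": [-2.1,-30,-15],"delta_rot": [0,0,-1.5]},
    {"claw": 0,"offset": [-2.2,-30.8,-17],"delta_rot": [0,0,-1.5]},
    {"claw": 0,"offset": [-2.2,-30.8,-18],"delta_rot": [0,0,-1.5]},
  ],
)

```text
time_s: 60.57
tool_pos: [0.4977, -0.4542, 0.0873]
tool_rot: [179.2, 0.1, -100.0]
wrist_force: [0.2, 0.3, -0.8]
gripper_width: 1.001
```

Run:
```python
from fit import *
go([.5032,-.4506,.018],-99.5)
```

```text
pos [0.4977, -0.4542, 0.0873] rot [179.24, 0.13, -99.99] F [0.23, 0.26, -0.77] T [0.023, 0.153, -0.032] w 1.001 t 60.57
OFFSET cm [0.55, 0.36, -6.93] ROT [-0.3, -0.7, 0.5]
```

Emit:
carry_out(
  rows=[
    {"claw": 0,"offset": [0.5,0.35,-0.5],"delta_rot": [-0.3,-0.7,0.5]},
    {"claw": 0,"offset": [0.5,0.35,-2],"delta_rot": [-0.3,-0.7,0.5]},
    {"claw": 0,"offset": [0.5,0.35,-4],"delta_rot": [-0.3,-0.7,0.5]},
    {"claw": 0,"offset": [0.5,0.35,-6],"delta_rot": [-0.3,-0.7,0.5]},
    {"claw": 0,"offset": [0.5,0.35,-7],"delta_rot": [-0.3,-0.7,0.5]},
    {"claw": 0,"offset": [0.5,0.35,-7],"delta_rot": [-0.3,-0.7,0.5]},
    {"claw": 0,"offset": [0.5,0.35,-7],"delta_rot": [-0.3,-0.7,0.5]},
    {"claw": 0,"offset": [0.5,0.35,-7],"delta_rot": [-0.3,-0.7,0.5]},
    {"claw": 0,"offset": [0.5,0.35,-7],"delta_rot": [-0.3,-0.7,0.5]},
    {"claw": 0,"offset": [0.5,0.35,-7],"delta_rot": [-0.3,-0.7,0.5]},
  ],
)

```text
time_s: 61.4
tool_pos: [0.5036, -0.4515, 0.0191]
tool_rot: [-179.9, -0.1, -99.5]
wrist_force: [0.3, 0.5, -0.3]
gripper_width: 1.004
```

Run:
```python
from fit import *
go([.5030,-.4506,.018],-99.5)
```

```text
pos [0.5036, -0.4515, 0.0191] rot [-179.9, -0.13, -99.48] F [0.33, 0.49, -0.34] T [0.057, 0.146, 0.009] w 1.004 t 61.4
OFFSET cm [-0.06, 0.09, -0.11] ROT [0.1, 0.1, -0.0]
```

Emit:
carry_out(
  rows=[
    {"claw": 0.2,"offset": [-0.06,0.08,-0.11],"delta_rot": [0.1,0.1,0]},
    {"claw": 0.5,"offset": [-0.06,0.08,-0.11],"delta_rot": [0.1,0.1,0]},
    {"claw": 1,"offset": [-0.06,0.08,-0.11],"delta_rot": [0.1,0.1,0]},
    {"claw": 1,"offset": [-0.06,0.08,-0.11],"delta_rot": [0.1,0.1,0]},
    {"claw": 1,"offset": [-0.06,0.08,-0.11],"delta_rot": [0.1,0.1,0]},
    {"claw": 1,"offset": [-0.06,0.08,-0.11],"delta_rot": [0.1,0.1,0]},
    {"claw": 1,"offset": [-0.06,0.08,-0.11],"delta_rot": [0.1,0.1,0]},
    {"claw": 1,"offset": [-0.06,0.08,-0.11],"delta_rot": [0.1,0.1,0]},
    {"claw": 1,"offset": [-0.06,0.08,-0.11],"delta_rot": [0.1,0.1,0]},
    {"claw": 1,"offset": [-0.06,0.08,-0.11],"delta_rot": [0.1,0.1,0]},
  ],
)

```text
time_s: 62.23
tool_pos: [0.5029, -0.4507, 0.0179]
tool_rot: [180.0, -0.0, -99.5]
wrist_force: [-0.5, -0.5, -0.3]
gripper_width: 0.58
```

Emit:
carry_out(
  rows=[
    {"claw": 1,"offset": [0,0,0.5],"delta_rot": [0,0,0]},
    {"claw": 1,"offset": [0,0,2],"delta_rot": [0,0,0]},
    {"claw": 1,"offset": [0,0,5],"delta_rot": [0,0,0]},
    {"claw": 1,"offset": [0,0,9],"delta_rot": [0,0,0]},
    {"claw": 1,"offset": [0,2,12.5],"delta_rot": [0,0,1]},
    {"claw": 1,"offset": [0.2,4.5,16],"delta_rot": [0,0,2]},
    {"claw": 1,"offset": [0.4,7,19.5],"delta_rot": [0,0,3]},
    {"claw": 1,"offset": [0.6,10,22.5],"delta_rot": [0,0,4]},
    {"claw": 1,"offset": [0.8,13,25.5],"delta_rot": [0,0,5]},
    {"claw": 1,"offset": [1,16,28],"delta_rot": [0,0,6]},
  ],
)

```text
time_s: 63.07
tool_pos: [0.5126, -0.2911, 0.3005]
tool_rot: [-179.9, -0.1, -93.5]
wrist_force: [0.5, -0.3, -1.4]
gripper_width: 0.583
```

Run:
```python
from fit import *
go([.5399,.0534,.33],-92.93)
```

```text
pos [0.5126, -0.2911, 0.3005] rot [-179.88, -0.13, -93.47] F [0.52, -0.34, -1.43] T [0.003, 0.094, -0.021] w 0.583 t 63.07
OFFSET cm [2.73, 34.45, 2.95] ROT [0.1, 0.1, 0.5]
```

Emit:
carry_out(
  rows=[
    {"claw": 1,"offset": [0.3,4,1.5],"delta_rot": [0,0.1,0.5]},
    {"claw": 1,"offset": [0.6,8,3],"delta_rot": [0,0.1,0.5]},
    {"claw": 1,"offset": [0.9,12,3],"delta_rot": [0,0.1,0.5]},
    {"claw": 1,"offset": [1.2,16,3],"delta_rot": [0,0.1,0.5]},
    {"claw": 1,"offset": [1.5,20,3],"delta_rot": [0,0.1,0.5]},
    {"claw": 1,"offset": [1.9,24,3],"delta_rot": [0,0.1,0.5]},
    {"claw": 1,"offset": [2.2,28,3],"delta_rot": [0,0.1,0.5]},
    {"claw": 1,"offset": [2.5,31,3],"delta_rot": [0,0.1,0.5]},
    {"claw": 1,"offset": [2.7,33.5,3],"delta_rot": [0,0.1,0.5]},
    {"claw": 1,"offset": [2.73,34.4,3],"delta_rot": [0,0.1,0.5]},
  ],
)

```text
time_s: 63.9
tool_pos: [0.5396, 0.0565, 0.3319]
tool_rot: [-179.9, -0.1, -92.8]
wrist_force: [-0.2, 1.2, -1.0]
gripper_width: 0.579
```

Run:
```python
from fit import *
go([.5399,.0534,.305],-92.93)
```

```text
pos [0.5396, 0.0565, 0.3319] rot [-179.9, -0.06, -92.78] F [-0.15, 1.22, -1.01] T [-0.026, 0.169, 0.008] w 0.579 t 63.9
OFFSET cm [0.03, -0.31, -2.69] ROT [0.1, 0.1, -0.2]
```

Emit:
carry_out(
  rows=[
    {"claw": 1,"offset": [0.03,-0.3,0],"delta_rot": [0.1,0.1,-0.2]},
    {"claw": 1,"offset": [0.03,-0.3,0],"delta_rot": [0.1,0.1,-0.2]},
    {"claw": 1,"offset": [0.03,-0.3,-0.5],"delta_rot": [0.1,0.1,-0.2]},
    {"claw": 1,"offset": [0.03,-0.3,-1.2],"delta_rot": [0.1,0.1,-0.2]},
    {"claw": 1,"offset": [0.03,-0.3,-2],"delta_rot": [0.1,0.1,-0.2]},
    {"claw": 1,"offset": [0.03,-0.3,-2.6],"delta_rot": [0.1,0.1,-0.2]},
    {"claw": 1,"offset": [0.03,-0.3,-2.9],"delta_rot": [0.1,0.1,-0.2]},
    {"claw": 1,"offset": [0.03,-0.3,-2.9],"delta_rot": [0.1,0.1,-0.2]},
    {"claw": 1,"offset": [0.03,-0.3,-2.9],"delta_rot": [0.1,0.1,-0.2]},
    {"claw": 1,"offset": [0.03,-0.3,-2.9],"delta_rot": [0.1,0.1,-0.2]},
  ],
)

```text
time_s: 64.73
tool_pos: [0.54, 0.0534, 0.3032]
tool_rot: [-180.0, 0.0, -93.0]
wrist_force: [-0.4, -0.4, -1.8]
gripper_width: 0.58
```

Run:
```python
from fit import *
go([.5399,.0534,.2942],-92.93)
q=snapshot("scene");crop(q,220,40,340,190,4,"s1.png")
```

```text
pos [0.54, 0.0534, 0.3032] rot [-179.99, 0.03, -92.98] F [-0.38, -0.4, -1.8] T [-0.003, 0.125, -0.027] w 0.58 t 64.73
OFFSET cm [-0.01, -0.0, -0.9] ROT [-0.0, 0.0, 0.1]
```

View pics/s1.png

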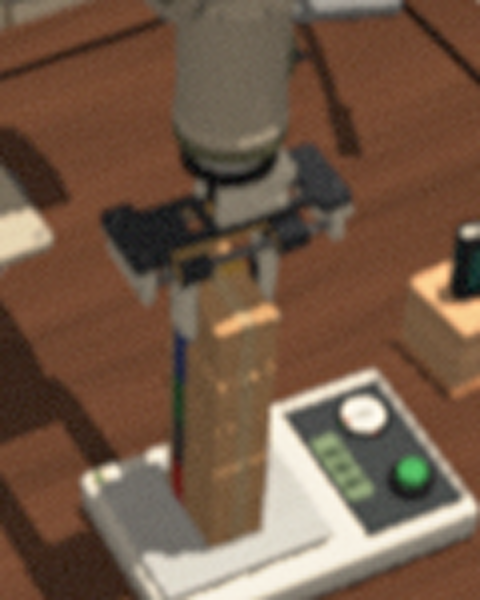

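Column is straight. Lower the last one.

Emit:
carry_out(
  rows=[
    {"claw": 1,"offset": [0,0,-0.15],"delta_rot": [0,0,0]},
    {"claw": 1,"offset": [0,0,-0.3],"delta_rot": [0,0,0]},
    {"claw": 1,"offset": [0,0,-0.45],"delta_rot": [0,0,0]},
    {"claw": 1,"offset": [0,0,-0.6],"delta_rot": [0,0,0]},
    {"claw": 1,"offset": [0,0,-0.7],"delta_rot": [0,0,0]},
    {"claw": 1,"offset": [0,0,-0.8],"delta_rot": [0,0,0]},
    {"claw": 1,"offset": [0,0,-0.88],"delta_rot": [0,0,0]},
    {"claw": 1,"offset": [0,0,-0.88],"delta_rot": [0,0,0]},
    {"claw": 1,"offset": [0,0,-0.88],"delta_rot": [0,0,0]},
    {"claw": 1,"offset": [0,0,-0.88],"delta_rot": [0,0,0]},
  ],
)

```text
time_s: 65.62
tool_pos: [0.5401, 0.0535, 0.2946]
tool_rot: [-180.0, 0.0, -93.0]
wrist_force: [-0.6, 0.3, -2.1]
gripper_width: 0.577
```

Emit:
carry_out(
  rows=[
    {"claw": 1,"offset": [0,0,-0.04],"delta_rot": [0,0,0]},
    {"claw": 0.45,"offset": [0,0,-0.04],"delta_rot": [0,0,0]},
    {"claw": 0.4,"offset": [0,0,-0.03],"delta_rot": [0,0,0]},
    {"claw": 0.3,"offset": [0,0,0],"delta_rot": [0,0,0]},
    {"claw": 0.2,"offset": [0,0,0],"delta_rot": [0,0,0]},
    {"claw": 0.1,"offset": [0,0,0],"delta_rot": [0,0,0]},
    {"claw": 0,"offset": [0,0,0],"delta_rot": [0,0,0]},
    {"claw": 0,"offset": [0,0,0],"delta_rot": [0,0,0]},
    {"claw": 0,"offset": [0,0,0],"delta_rot": [0,0,0]},
    {"claw": 0,"offset": [0,0,0.5],"delta_rot": [0,0,0]},
  ],
)

```text
time_s: 66.45
tool_pos: [0.5396, 0.0535, 0.2987]
tool_rot: [179.9, 0.0, -93.0]
wrist_force: [-1.7, -0.5, -0.1]
gripper_width: 0.993
```

Emit:
carry_out(
  rows=[
    {"claw": 0,"offset": [0,0,2],"delta_rot": [0,0,0]},
    {"claw": 0,"offset": [0,0,5],"delta_rot": [0,0,0]},
    {"claw": 0,"offset": [0,0,8],"delta_rot": [0,0,0]},
    {"claw": 0,"offset": [0,0,9],"delta_rot": [0,0,0]},
    {"claw": 0,"offset": [0,0,9],"delta_rot": [0,0,0]},
    {"claw": 0,"offset": [0,2,9],"delta_rot": [0,0,0]},
    {"claw": 0,"offset": [0,6,9],"delta_rot": [0,0,0]},
    {"claw": 0,"offset": [0,10,9],"delta_rot": [0,0,0]},
    {"claw": 0,"offset": [0,14,9],"delta_rot": [0,0,0]},
    {"claw": 0,"offset": [0,18,9],"delta_rot": [0,0,0]},
  ],
)

```text
time_s: 67.28
tool_pos: [0.539, 0.235, 0.3866]
tool_rot: [179.8, -0.0, -93.0]
wrist_force: [0.5, 0.3, -0.3]
gripper_width: 0.998
```

Run:
```python
from fit import *
k=np.radians(-2.93);kx=.5433+.045*np.cos(k)-.115*np.sin(k);ky=.1214+.045*np.sin(k)+.115*np.cos(k);print("key",kx,ky)
go([kx,ky,.3],-92.93)
p=snapshot("top");q=snapshot("scene")
x=meas(5,p,q)
crop(p,150,150,290,260,4,"e1.png");crop(q,220,50,360,200,4,"e2.png")
b=p["img"][180:205,155:185].astype(int)
m=(p["img"][...,1].astype(int)-p["img"][...,2]>40);ys,xs=np.nonzero(m[170:215,150:190]);print("green px",xs.mean()+150,ys.mean()+170,ray(p,(xs.mean()+150,ys.mean()+170),.056))
```

```text
key 0.5941194968999506 0.23394945017562685
pos [0.539, 0.235, 0.3866] rot [179.81, -0.02, -93.02] F [0.48, 0.33, -0.32] T [-0.055, 0.151, -0.023] w 0.998 t 67.28
OFFSET cm [5.52, -0.11, -8.66] ROT [0.0, -0.2, 0.1]
stack 5 1 62 [552.2  62.1] 8.7 1005
stack 5 1 63 [541.4  53. ] -3.6 152
stack 5 2 62 [537.3  51.8] -2.7 1286
green px nan nan [[nan nan nan]]<stdin>:8: RuntimeWarning: Mean of empty slice.
  ret = ret.dtype.type(ret / rcount)
```

View pics/e2.png

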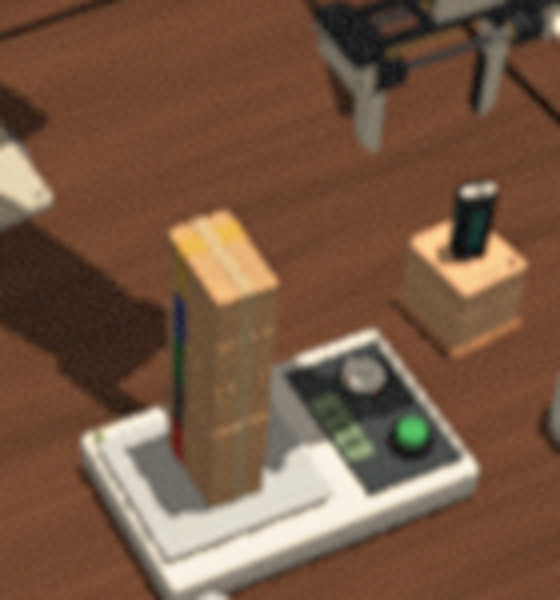

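View pics/e1.png

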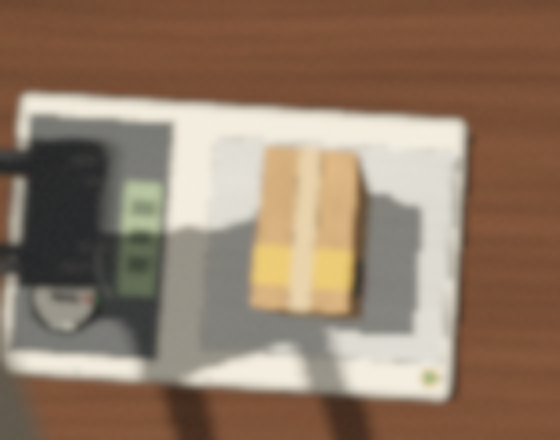

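Emit:
carry_out(
  rows=[
    {"claw": 1,"offset": [2,0,0],"delta_rot": [0,-0.2,0]},
    {"claw": 1,"offset": [5,-0.1,-1],"delta_rot": [0,-0.2,0]},
    {"claw": 1,"offset": [5.5,-0.1,-4],"delta_rot": [0,-0.2,0]},
    {"claw": 1,"offset": [5.5,-0.1,-8],"delta_rot": [0,-0.2,0]},
    {"claw": 1,"offset": [5.5,-0.1,-12],"delta_rot": [0,-0.2,0]},
    {"claw": 1,"offset": [5.5,-0.1,-16],"delta_rot": [0,-0.2,0]},
    {"claw": 1,"offset": [5.5,-0.1,-20],"delta_rot": [0,-0.2,0]},
    {"claw": 1,"offset": [5.5,-0.1,-24],"delta_rot": [0,-0.2,0]},
    {"claw": 1,"offset": [5.5,-0.1,-26],"delta_rot": [0,-0.2,0]},
    {"claw": 1,"offset": [5.5,-0.1,-26],"delta_rot": [0,-0.2,0]},
  ],
)

```text
time_s: 68.22
tool_pos: [0.5876, 0.2353, 0.1164]
tool_rot: [179.2, -0.2, -92.7]
wrist_force: [-1.2, -0.3, -0.8]
gripper_width: 0.336
```

Run:
```python
from fit import *
go([.5941,.2339,.08],-92.93)
q=snapshot("scene");crop(q,240,60,380,190,4.2,"t1.png")
```

```text
pos [0.5876, 0.2353, 0.1164] rot [179.16, -0.22, -92.67] F [-1.2, -0.26, -0.8] T [-0.018, 0.202, -0.026] w 0.336 t 68.22
OFFSET cm [0.65, -0.14, -3.64] ROT [0.2, -0.9, -0.3]
```

View pics/t1.png

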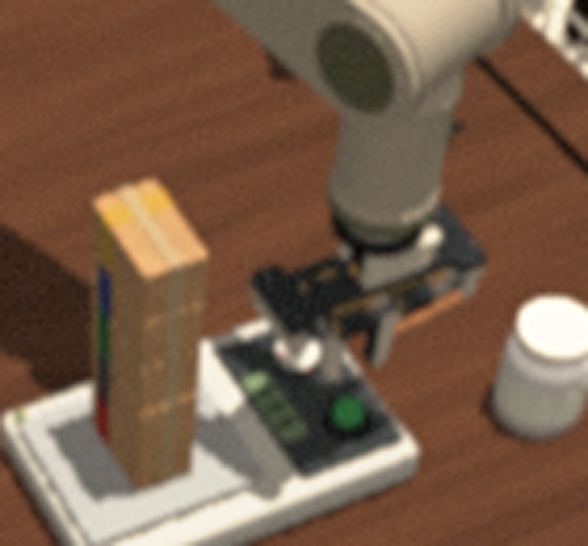

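Emit:
carry_out(
  rows=[
    {"claw": 1,"offset": [0.6,-0.14,0],"delta_rot": [0.2,-0.9,-0.3]},
    {"claw": 1,"offset": [0.65,-0.14,-1],"delta_rot": [0.2,-0.9,-0.3]},
    {"claw": 1,"offset": [0.65,-0.14,-2],"delta_rot": [0.2,-0.9,-0.3]},
    {"claw": 1,"offset": [0.65,-0.14,-3],"delta_rot": [0.2,-0.9,-0.3]},
    {"claw": 1,"offset": [0.65,-0.14,-3.8],"delta_rot": [0.2,-0.9,-0.3]},
    {"claw": 1,"offset": [0.65,-0.14,-4.2],"delta_rot": [0.2,-0.9,-0.3]},
    {"claw": 1,"offset": [0.65,-0.14,-4.4],"delta_rot": [0.2,-0.9,-0.3]},
    {"claw": 1,"offset": [0.65,-0.14,-4.6],"delta_rot": [0.2,-0.9,-0.3]},
    {"claw": 1,"offset": [0.65,-0.14,-4.6],"delta_rot": [0.2,-0.9,-0.3]},
    {"claw": 1,"offset": [0.65,-0.14,-4.6],"delta_rot": [0.2,-0.9,-0.3]},
  ],
)

```text
time_s: 69.1
tool_pos: [0.5965, 0.2348, 0.075]
tool_rot: [-179.7, 0.1, -93.0]
wrist_force: [0.3, -0.3, 0.7]
gripper_width: 0.004
```

Run:
```python
from fit import *
go([.5941,.2339,.06],-92.93)
```

```text
pos [0.5965, 0.2348, 0.075] rot [-179.65, 0.13, -92.96] F [0.31, -0.26, 0.68] T [-0.016, 0.179, -0.043] w 0.004 t 69.1
OFFSET cm [-0.24, -0.09, -1.5] ROT [-0.1, 0.4, 0.0]
```

Descend to about 0.062 then measure force.

Emit:
carry_out(
  rows=[
    {"claw": 1,"offset": [-0.2,-0.09,-0.2],"delta_rot": [0,0.4,0]},
    {"claw": 1,"offset": [-0.24,-0.09,-0.4],"delta_rot": [0,0.4,0]},
    {"claw": 1,"offset": [-0.24,-0.09,-0.6],"delta_rot": [0,0.4,0]},
    {"claw": 1,"offset": [-0.24,-0.09,-0.8],"delta_rot": [0,0.4,0]},
    {"claw": 1,"offset": [-0.24,-0.09,-1],"delta_rot": [0,0.4,0]},
    {"claw": 1,"offset": [-0.24,-0.09,-1.2],"delta_rot": [0,0.4,0]},
    {"claw": 1,"offset": [-0.24,-0.09,-1.3],"delta_rot": [0,0.4,0]},
    {"claw": 1,"offset": [-0.24,-0.09,-1.4],"delta_rot": [0,0.4,0]},
    {"claw": 1,"offset": [-0.24,-0.09,-1.5],"delta_rot": [0,0.4,0]},
    {"claw": 1,"offset": [-0.24,-0.09,-1.5],"delta_rot": [0,0.4,0]},
  ],
)

```text
time_s: 69.93
tool_pos: [0.5944, 0.2339, 0.0622]
tool_rot: [180.0, 0.1, -93.0]
wrist_force: [-8.3, -3.0, 17.0]
gripper_width: 0.003
```

Run:
```python
from fit import *
go([.5941,.2339,.055],-92.93)
```

```text
pos [0.5944, 0.2339, 0.0622] rot [179.98, 0.12, -92.96] F [-8.26, -3.04, 16.98] T [-0.52, 1.62, 0.003] w 0.003 t 69.93
OFFSET cm [-0.03, -0.0, -0.72] ROT [-0.1, -0.0, 0.0]
```

Run:
```python
from fit import *
q=snapshot("scene");crop(q,285,110,345,170,10,"t2.png")
```

```text
(no output)
```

View pics/t2.png

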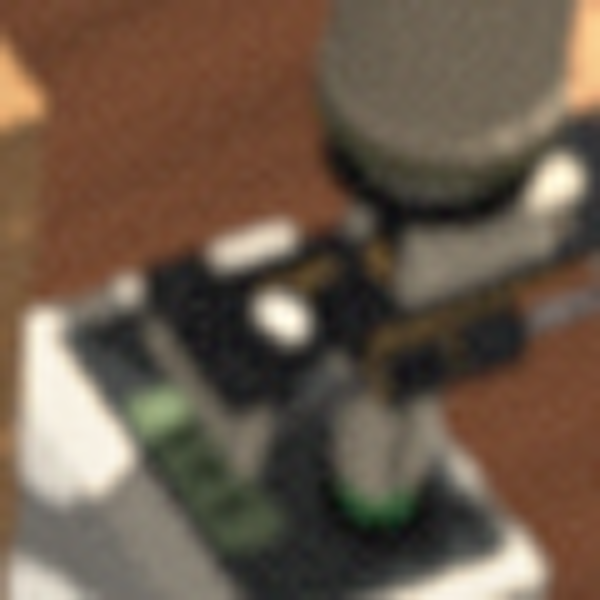

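Emit:
carry_out(
  rows=[
    {"claw": 1,"offset": [0,0,0.05],"delta_rot": [0,0,0]},
    {"claw": 1,"offset": [0,0,0.1],"delta_rot": [0,0,0]},
    {"claw": 1,"offset": [0,0,0.15],"delta_rot": [0,0,0]},
    {"claw": 1,"offset": [0,0,0.15],"delta_rot": [0,0,0]},
    {"claw": 1,"offset": [0,0,0.15],"delta_rot": [0,0,0]},
    {"claw": 1,"offset": [0,0,0.15],"delta_rot": [0,0,0]},
    {"claw": 1,"offset": [0,0,0.15],"delta_rot": [0,0,0]},
    {"claw": 1,"offset": [0,0,0.15],"delta_rot": [0,0,0]},
    {"claw": 1,"offset": [0,0,0.15],"delta_rot": [0,0,0]},
    {"claw": 1,"offset": [0,0,0.15],"delta_rot": [0,0,0]},
  ],
)

```text
time_s: 70.82
tool_pos: [0.5944, 0.234, 0.0636]
tool_rot: [180.0, 0.1, -93.0]
wrist_force: [-1.2, -1.0, 3.9]
gripper_width: 0.006
```

Emit:
carry_out(
  rows=[
    {"claw": 1,"offset": [0,0,0.1],"delta_rot": [0,0,0]},
    {"claw": 1,"offset": [0,0,0.2],"delta_rot": [0,0,0]},
    {"claw": 1,"offset": [0,0,0.2],"delta_rot": [0,0,0]},
    {"claw": 1,"offset": [0,0,0.2],"delta_rot": [0,0,0]},
    {"claw": 1,"offset": [0,0,0.2],"delta_rot": [0,0,0]},
    {"claw": 1,"offset": [0,0,0.2],"delta_rot": [0,0,0]},
    {"claw": 1,"offset": [0,0,0.2],"delta_rot": [0,0,0]},
    {"claw": 1,"offset": [0,0,0.2],"delta_rot": [0,0,0]},
    {"claw": 1,"offset": [0,0,0.2],"delta_rot": [0,0,0]},
    {"claw": 1,"offset": [0,0,0.2],"delta_rot": [0,0,0]},
  ],
)

```text
time_s: 71.65
tool_pos: [0.5944, 0.234, 0.0656]
tool_rot: [180.0, 0.1, -93.0]
wrist_force: [-0.0, 0.0, 3.5]
gripper_width: 0.002
```

Emit:
carry_out(
  rows=[
    {"claw": 1,"offset": [0,0,1],"delta_rot": [0,0,0]},
    {"claw": 1,"offset": [0,0.5,3],"delta_rot": [0,0,0]},
    {"claw": 1,"offset": [0,1,6],"delta_rot": [0,0,0]},
    {"claw": 1,"offset": [0,1.5,10],"delta_rot": [0,0,0]},
    {"claw": 1,"offset": [0,2,14],"delta_rot": [0,0,0]},
    {"claw": 1,"offset": [0,3,18],"delta_rot": [0,0,0]},
    {"claw": 1,"offset": [-2,6,21],"delta_rot": [0,0,0]},
    {"claw": 1,"offset": [-5,9,23],"delta_rot": [0,0,0]},
    {"claw": 1,"offset": [-8,13,24],"delta_rot": [0,0,0]},
    {"claw": 1,"offset": [-11,17,24],"delta_rot": [0,0,0]},
  ],
)

```text
time_s: 72.48
tool_pos: [0.5007, 0.3835, 0.3079]
tool_rot: [-179.8, 0.3, -93.0]
wrist_force: [-0.5, -0.0, -0.4]
gripper_width: 0.008
```

Emit:
carry_out(
  rows=[
    {"claw": 1,"offset": [-3,3,0],"delta_rot": [0,0,0]},
    {"claw": 1,"offset": [-6,6,0],"delta_rot": [0,0,0]},
    {"claw": 1,"offset": [-9,8,0],"delta_rot": [0,0,0]},
    {"claw": 1,"offset": [-12,10,0],"delta_rot": [0,0,0]},
    {"claw": 1,"offset": [-14,12,0],"delta_rot": [0,0,0]},
    {"claw": 1,"offset": [-15,12,0],"delta_rot": [0,0,0]},
    {"claw": 1,"offset": [-15,12,0],"delta_rot": [0,0,0]},
    {"claw": 1,"offset": [-15,12,0],"delta_rot": [0,0,0]},
    {"claw": 1,"offset": [-15,12,0],"delta_rot": [0,0,0]},
    {"claw": 1,"offset": [-15,12,0],"delta_rot": [0,0,0]},
  ],
)

```text
time_s: 73.32
tool_pos: [0.3521, 0.5025, 0.3079]
tool_rot: [-179.8, 0.3, -93.2]
wrist_force: [1.0, 0.5, -0.4]
gripper_width: 0.008
```

Run:
```python
from fit import *
go([.3,.5,.3],-92.93)
p=snapshot("top");q=snapshot("scene")
meas(5,p,q)
crop(p,80,90,340,290,3,"u1.png");crop(q,200,40,400,240,3,"u2.png")
rect(p,.5043,.2385,.054,.035,300,"u3.png")
```

```text
pos [0.3521, 0.5025, 0.3079] rot [-179.76, 0.28, -93.16] F [1.04, 0.46, -0.41] T [0.001, 0.241, 0.007] w 0.008 t 73.32
OFFSET cm [-5.21, -0.25, -0.79] ROT [-0.3, 0.3, 0.2]
stack 5 1 66 [534.1  50. ] 0.5 549
stack 5 1 67 [541.4  53. ] -3.5 253
stack 5 2 66 [538.4  50.9] -1.7 948
```

View pics/u1.png

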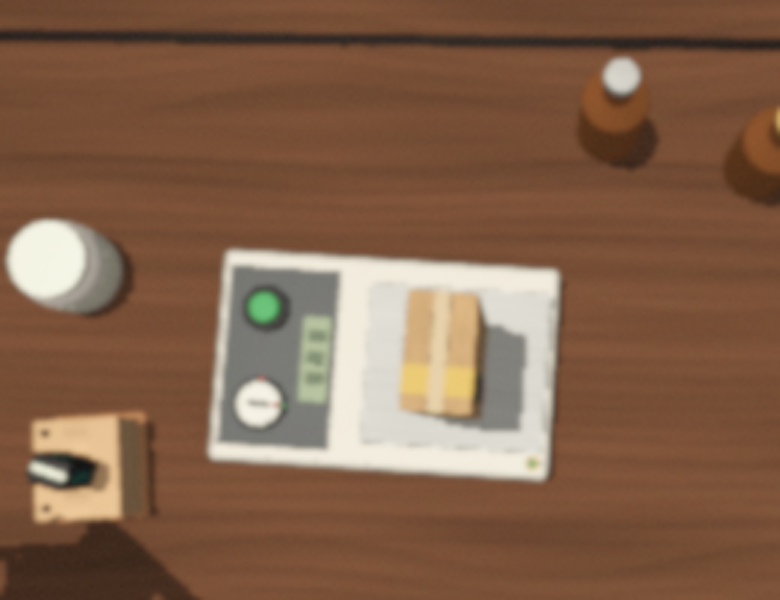

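View pics/u2.png

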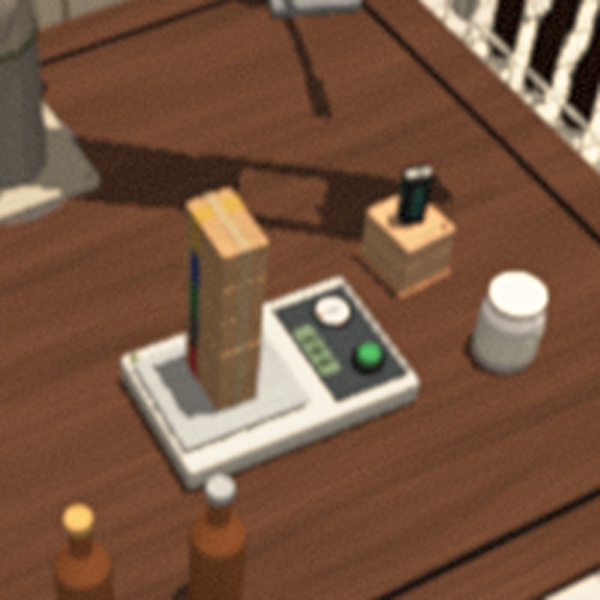

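View pics/u3.png

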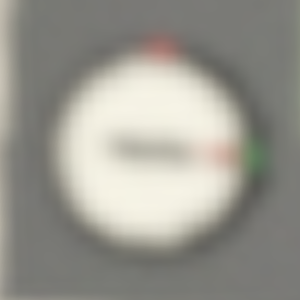

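```bash
python3 -c "
from station import *
print(close_job())"
```

```text
the job is handed in; nothing more can be done
None
```

The job is done and handed in at about 73 s. All five cartons were on the table, and all five are now in one column on the weighing platform.

**Lock and screwdriver:** I turned the lock clockwise to its stop with the screwdriver before anything went on the scale. The wrist torque rose to about 0.25 N m there. In the last picture the pointer is at the green dot. The screwdriver stands in its block again.

**Column:** From the bottom up it is red, grey, green, blue, yellow. The last pictures show it straight and upright in the middle of the platform, and the bottles and jar where they were.

**Key:** I pressed it to its hard stop at about 17 N after letting go of the column, and it sprang back as the arm rose.

**What went wrong or disagreed:**
- **Green carton fell:** After I first placed it and moved away, the green carton slid off the column and landed on the table beside the scale. I don't know whether that was the announced knock or my own retreat. I pushed it clear of the scale, picked it up again and put it back.
- **Column position:** The two cameras disagree by up to about 7 mm on the top carton's centre, roughly (534, 50) mm against (541, 53) mm. They also differ on its turn, 0.5° against −3.5°, where square is −2.9°. The arm placed the last four cartons at the same spot to about 0.5 mm and the first by an estimate. I trusted the arm over the camera fits.
- **Screwdriver grip:** It slid about 5 mm in the grip. I first thought the blade had missed the slot, but the turning torque and the moving pointer showed it was in.

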